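Assemble the fused-glass tray round its centre bolt

TASK

Assemble the fused-glass tray: first drop the short spacer over the tray's centre bolt, then fit every glass tile laid out on the mats into a pocket of the pinwheel, turned so that its tab sits in the slot in the wall and it lies flush. Only when all the tiles are in, thread the flat washer, the tall bushing and last the collar onto the bolt, each fully down on the one below; leave the clear glass offcuts and the palette knife where they are.

Things in the scene. Friction and masses are not known exactly. Their poses are not given: they have to be found in the camera images.
- tray: Wooden tray fixed to the table, 154 mm square, origin under its centre, z up. Floor top at z=6 mm; walls 12 mm thick, flat tops at z=16 mm, round a 130 mm square inside. A bolt stands in the middle. Round it the inside is divided, without partitions, into four 80 x 50 mm pockets laid as a pinwheel; they leave a 30 mm square hub round the bolt.
- bolt_foot (a point): Foot of the fixed upright steel bolt: on its axis, at the top of the tray's floor. The bolt is 10 mm thick and 62 mm high above the floor, its last 5 mm narrowing to 6 mm.
- pocket0 (a point): Point at the floor where a tile's origin belongs, x=-35 y=40 mm in the tray's frame, the tile's yaw then being the tray's. Pocket 0 reaches from x=-65 to 15, y=15 to 65 mm in the tray's frame. In the wall on its outer long side (+y) a slot 20 mm wide, centred at x=-39 mm, is cut right through the wall and down to the floor, for the tile's tab.
- pocket1 (a point): Pocket 0 turned about the bolt by +90 degrees. The point at the floor where a tile's origin belongs; the tile's yaw must then be the tray's yaw + 90 degrees.
- pocket2 (a point): Pocket 0 turned about the bolt by +180 degrees. The point at the floor where a tile's origin belongs; the tile's yaw must then be the tray's yaw + 180 degrees.
- pocket3 (a point): Pocket 0 turned about the bolt by +270 degrees. The point at the floor where a tile's origin belongs; the tile's yaw must then be the tray's yaw + 270 degrees.
- tile0: Green glass tile, flat on a mat (2 to 4 alike, any fits any pocket; None if absent), 76 x 46 x 10 mm, about 90 g, spanning x=-28..48, y=-23..23 mm; origin at the underside below its rib, z up. A full-thickness tab, 16 mm wide at x=-4, stands out 8 mm from the +y side. The raised white rib, to grip across: 30 mm (x) by 12 mm (y), z=10..24 mm. 2 mm play all round in a pocket.
- tile1: Another tile, exactly like tile0; None if absent.
- tile2: Another tile, exactly like tile0; None if absent.
- tile3: Another tile, exactly like tile0; None if absent.
- spacer: Short aluminium tube, outside 22 mm, hole 14 mm, 12 mm high, standing on end on a mat; origin under its centre.
- washer: Flat thick steel washer, outside 40 mm, hole 14 mm, 6 mm thick, lying on a mat; origin under its centre.
- bushing: Tall brass tube, outside 24 mm, hole 14 mm, 24 mm high, standing on end on a mat; origin under its centre.
- collar: Steel collar, outside 34 mm, hole 14 mm, 12 mm high, lying flat on a mat; origin under its centre.
- mat_left: Felt mat on the robot's left, fixed, 245 mm square, 3 mm thick, origin under its centre; tiles and hardware lie on the two mats in any arrangement.
- mat_right: The same mat on the robot's right.
- offcut_left: Bystander, to be left where it is: offcut of clear glass, 28 x 22 x 6 mm, in the middle of mat_left among the parts; origin under its centre.
- offcut_right: Bystander, to be left where it is: the same in the middle of mat_right; origin under its centre.
- palette_knife: Bystander, to be left where it is: palette knife 200 mm long lying across just beyond the tray; origin near its middle.
There are look-alikes about, which are no part of the job. What is shaped like the tile1 but red is not meant.

How it is judged:
By the outcome, as a careful person would: the job done as asked, in the order asked, and still so for the second after the job is handed in, with the robot touching nothing.
Of tile0, tile1, tile2, tile3 only 2 to 4 are there at a start; the rules pass over those that are not, and their reading is None.
At some moment in a run one of spacer, washer, collar may be knocked a few centimetres aside while the robot is not near it.
It also fails if it takes over 210 s, if anything falls off the work surface, if the arm or the gripper's body presses on something with over 40 N, if the wrist force passes 120 N, or if a joint passes its speed limit or range.

ROBOT

A 6-joint arm with a two-finger parallel gripper is mounted at the origin on the work surface. World frame = base frame: x ahead of the robot, y to its left, z up, the work surface at z = 0. Lengths are in m, angles in rad, forces in N, time in s.
With the tool pointing down it reaches from about 0.25 to 0.775 m from the base axis. Payload 4 kg.
Tool frame: the origin (TCP) lies at the centre of the arm's flange, where the gripper is bolted on; the fingertips stand ahead of it and the grasp point (between the pads) lies 180 mm ahead of it (robot.tcp_to_tips is the z of the fingertips in the tool frame, in m); z points along the fingers, y is the direction in which the jaws open and shut (so a half turn about z gives the same grasp; the last joint's range is limited). The gripper opens to 94 mm and grips with 3 to 60 N. Pads are 16 mm wide; open, the fingers measure 119 mm over their backs; the gripper's body (75 mm by 177 mm) begins 78 mm behind the grasp point.
Start: joints at [1.154, 0.087, 1.371, -0, 1.684, -0.103], TCP at [0.17, 0.523, 0.405] pointing down, gripper open.
Joint ranges: [-3.1, 3.1], [-0.76, 2.03], [0.27, 2.55], [-1.08, 4.22], [0.17, 2.65], [-2.57, 2.57]. Speed limits (rad/s): [2.79, 2.79, 3.14, 3.14, 3.14, 3.14].

INTERFACE

Orientations are given as [roll, pitch, yaw] about the fixed x, y, z axes, in that order (R = Rz(yaw) Ry(pitch) Rx(roll)).
In Python, from bench import robot gives the robot as it stands.
- The arm moves only by the tool move_arm, never from a script. Its argument "increments" is a list that holds one entry, the list of rows, each a list of 7 numbers: the opening, from 0 (shut) to 1 (fully open), then the shift along the tool's x, y, z as a fraction of full scale, then the turn, a rotation vector about the tool's x, y, z as a fraction of full scale. In form: [[[jaw, dx, dy, dz, rx, ry, rz], ...]]. A call has 1 to 8 rows; each row is the pose to reach, as a shift and turn from the pose commanded when the call began, along the tool's axes at that moment; what a row does not reach only later rows make up. Full scale, the value 1, is 0.1 m for a shift and pi/2 rad for a turn. A row lasts 1/12 s, in which the tool goes at most 41.7 mm and 7.16 degrees, less where a joint would pass 70% of its speed; a pose out of reach is approached as far as the arm can. A call with a number of a shift or a turn outside -1 to 1 is refused whole. A call with a gripper value outside its range is refused whole. The fingers move at their own pace and stop on an object; the grip force is fixed at half the most. Time passes only in rows, so rows that repeat a pose let the fingers close. It gives the time, the measured TCP pose, the force and the opening at its end, in the units of the state.
- robot.get_obs(): the state, without advancing time (a new reading comes with each control period).
- robot.snapshot(name): name is "scene" or "top" or "wrist"; returns (picture, depth): 400x640x3 uint8, red, green, blue; 400x640 float32, m along the optical axis (not along the pixel's ray), 0 where there is no reading.
- robot.camera_params(name): a dict with "mtx" (3x3 intrinsics, pixels), "R" (3x3) and "t" (3): a world point X has camera coordinates R X + t. Camera axes: x right, y down, z forward; pixel columns grow to the right and rows downward; lengths in m; the calibration is good to about 2 mm. The wrist camera is an equidistant fisheye: a pixel r from the principal point sees the ray r / f radians off the axis. A picture is of the moment at which its call begins: read the wrist's pose just before it. camera_params takes no time and is no camera call; for the wrist camera it gives the pose at the moment of the call.
- robot.close_job(): hands the job in, once; it reports no verdict.
The state is a dict: "time": time; "joint_positions": joint angles; "qvel": joint speeds; "joint_torque": joint torques, N m; "tool_pos": TCP position; "ee_rot": TCP orientation; "wrist_force": force on the tool from outside, world axes, zero at the start; "wrist_torque": the same for the moment, N m; "width": finger opening in m.
Only numpy, scipy, OpenCV 4.12 (cv2) and the standard library are available. Lean on these libraries where they do the work, as an engineer would, in place of code of your own. Each camera call takes 0.05 s, during which the arm holds its last target.

## Working session

There is one attempt and no reset: what is moved stays moved. The work goes in short steps, Python scripts to look and compute and a tool call to move; the robot and the scene stay as the last step left them, time stands still between calls to the robot, and variables do not carry over. Pictures are saved under pics/ and viewed, and the job is handed in when it is done.

Besides the shell and the picture viewer there is one more tool, called after "Request:" as name(argument=value, ...) on one line, values as JSON. move_arm: Moves the arm, as the interface text tells. Its arguments: {"type":"object","properties":{"increments":{"type":"array","items":{"type":"array","items":{"type":"array","items":{"type":"number","minimum":-1,"maximum":1}}}}},"required":["increments"]}

```bash
ls; mkdir -p pics; cat > h.py <<'E'
import numpy as np, cv2
from bench import robot
def snap(n,f=None):
    p=robot.camera_params(n); im,d=robot.snapshot(n)
    if f: cv2.imwrite('pics/'+f,im[:,:,::-1])
    return im,d,p
E
python3 - <<'E'
from h import *
print(robot.get_obs(), robot.tcp_to_tips)
for n in ('top','scene','wrist'):
    im,d,p=snap(n,n+'0.png'); print(n,p); np.savez(n+'0.npz',im=im,d=d,**p)
E
```

```text
pics
{'time': 0.0, 'joint_positions': array([ 1.15390322e+00,  8.79519391e-02,  1.37224282e+00, -1.41632979e-05,
        1.68356450e+00, -1.03109767e-01]), 'qvel': array([-0.00200347, -0.00093385,  0.00077402,  0.0006318 , -0.00028688,
        0.00163451]), 'joint_torque': array([ 2.02147753e-04, -3.40185750e+01, -3.02427793e+01,  7.17774499e-02,
        3.30731249e-02, -1.92800239e-04]), 'tool_pos': array([0.16973064, 0.52304275, 0.40351117]), 'ee_rot': array([-3.13943611e+00, -2.09000074e-04,  2.82780751e+00]), 'wrist_force': array([-0.38350527, -0.27194097,  0.53928439]), 'wrist_torque': array([-0.01446917, -0.02857267, -0.0093115 ]), 'width': 0.09429703237316034} 0.1992
top {'mtx': array([[430.00182391,   0.        , 318.76812081],
       [  0.        , 430.00182391, 202.12357566],
       [  0.        ,   0.        ,   1.        ]]), 'R': array([[-0.01502236, -0.99983065,  0.01062998],
       [-0.99684786,  0.01414757, -0.07806534],
       [ 0.07790173, -0.0117692 , -0.99689157]]), 't': array([-0.00942027,  0.50387031,  0.94174846])}
scene {'mtx': array([[483.23809376,   0.        , 318.64426813],
       [  0.        , 483.23809376, 194.62879216],
       [  0.        ,   0.        ,   1.        ]]), 'R': array([[-0.48568402,  0.87403612,  0.01311104],
       [ 0.47030419,  0.27392265, -0.83891617],
       [-0.73683445, -0.401282  , -0.54410271]]), 't': array([ 0.26668704, -0.21253232,  1.50840629])}
wrist {'mtx': array([[309.70691629,   0.        , 319.93386439],
       [  0.        , 309.70691629, 199.1682624 ],
       [  0.        ,   0.        ,   1.        ]]), 'R': array([[ 0.30931292,  0.95095853, -0.00184013],
       [ 0.92138102, -0.29921243,  0.24805027],
       [ 0.23533493, -0.07842062, -0.96874542]]), 't': array([-0.55088558, -0.02627472,  0.39004179])}
```

View pics/top0.png

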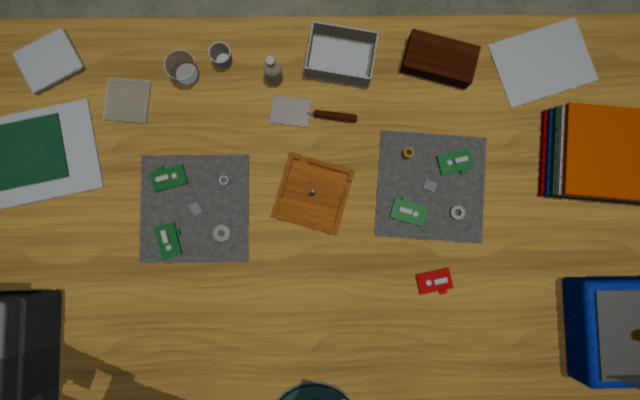

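View pics/scene0.png

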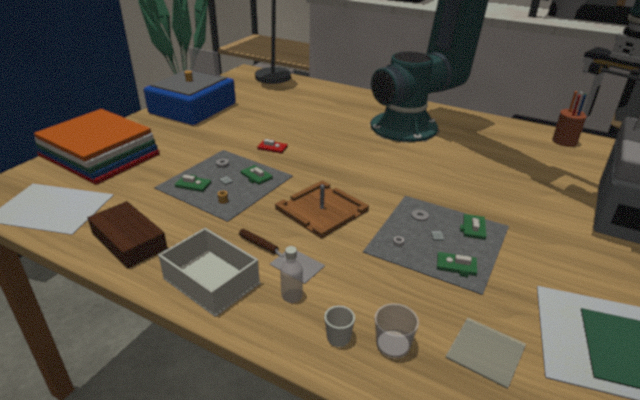

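View pics/wrist0.png

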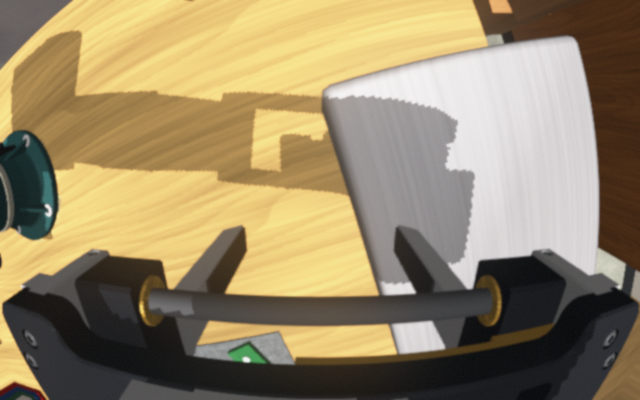

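```bash
python3 - <<'E'
from h import *
im=cv2.imread('pics/top0.png')
L=cv2.resize(im[145:270,130:260],None,fx=5,fy=4.8/1,interpolation=cv2.INTER_CUBIC)
cv2.imwrite('pics/cl.png',cv2.resize(im[145:270,130:260],None,fx=4,fy=4,interpolation=cv2.INTER_CUBIC))
cv2.imwrite('pics/cr.png',cv2.resize(im[122:250,368:498],None,fx=4,fy=4,interpolation=cv2.INTER_CUBIC))
cv2.imwrite('pics/ct.png',cv2.resize(im[140:245,260:365],None,fx=5,fy=5,interpolation=cv2.INTER_CUBIC))
E
```

```text
(no output)
```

View pics/cl.png

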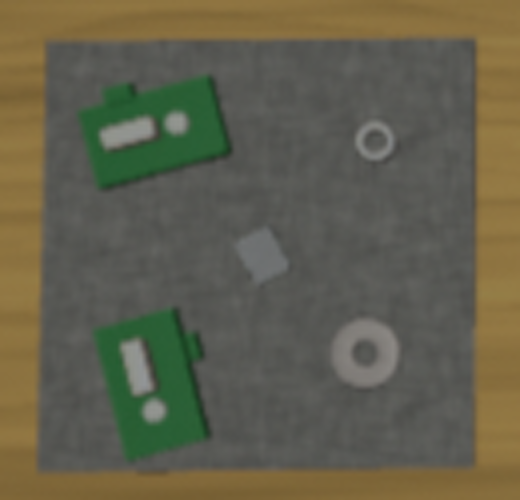

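View pics/cr.png

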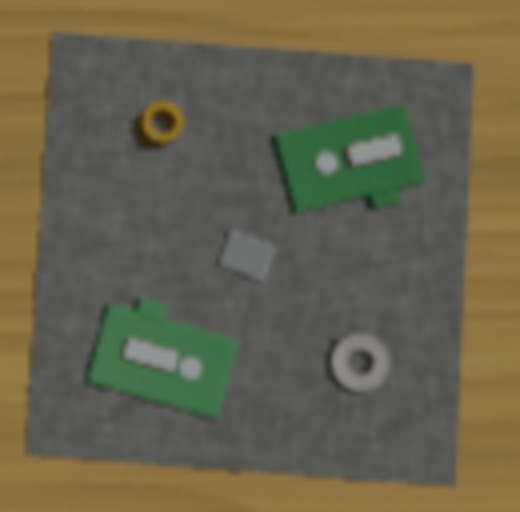

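View pics/ct.png

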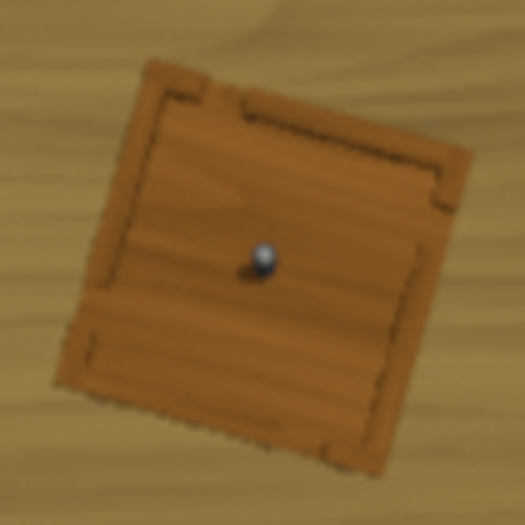

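```bash
cat >> h.py <<'E'
def ray(p,uv,fish=False):
    K=p['mtx'];uv=np.atleast_2d(np.asarray(uv,float))
    x=(uv[:,0]-K[0,2])/K[0,0]; y=(uv[:,1]-K[1,2])/K[1,1]
    if fish:
        r=np.hypot(x,y)+1e-12
        d=np.stack([np.sin(r)*x/r,np.sin(r)*y/r,np.cos(r)],1)
    else: d=np.stack([x,y,np.ones_like(x)],1)
    return -p['R'].T@p['t'], d@p['R']
def onz(p,uv,z,fish=False):
    c,d=ray(p,uv,fish); s=(z-c[2])/d[:,2]
    return c+d*s[:,None]
def proj(p,X,fish=False):
    X=np.atleast_2d(X); c=X@p['R'].T+p['t']; K=p['mtx']
    if fish:
        r=np.hypot(c[:,0],c[:,1]);th=np.arctan2(r,c[:,2]); xy=c[:,:2]/(r+1e-12)[:,None]*th[:,None]
    else: xy=c[:,:2]/c[:,2:]
    return np.stack([xy[:,0]*K[0,0]+K[0,2],xy[:,1]*K[1,1]+K[1,2]],1)
def load(n):
    z=np.load(n); return z['im'],z['d'],dict(mtx=z['mtx'],R=z['R'],t=z['t'])
def tiles(im,p,fish,off=(0,0),s=4,ztop=.013,minA=40e-5):
    b=cv2.resize(im,None,fx=s,fy=s,interpolation=cv2.INTER_CUBIC)
    hsv=cv2.cvtColor(b,cv2.COLOR_RGB2HSV)
    g=cv2.inRange(hsv,(50,90,30),(85,255,255))
    out=[]
    for c in cv2.findContours(g,cv2.RETR_EXTERNAL,cv2.CHAIN_APPROX_NONE)[0]:
        q=c[:,0,:]
        if cv2.contourArea(c)<50*s*s: continue
        uv=(q+.5)/s-.5
        P=onz(p,uv,ztop,fish)[:,:2]*1000 # mm
        A=cv2.contourArea(P.astype(np.float32))
        if not 2500<A<4800: continue
        # rasterise at .25mm, opening removes tab
        o=P.min(0)-15; w=((P.max(0)-o+15)*4).astype(int)
        m=np.zeros((w[1],w[0]),np.uint8); cv2.fillPoly(m,[np.round((P-o)*4).astype(np.int32)],255)
        k=cv2.getStructuringElement(cv2.MORPH_ELLIPSE,(97,97))
        body=cv2.morphologyEx(m,cv2.MORPH_OPEN,k)
        cc=max(cv2.findContours(body,cv2.RETR_EXTERNAL,cv2.CHAIN_APPROX_NONE)[0],key=cv2.contourArea)
        (cx,cy),(a,bb),an=cv2.minAreaRect(cc)
        if a<bb: a,bb=bb,a; an+=90
        ctr=np.array([cx,cy])/4+o
        th=np.radians(an)
        tab=cv2.subtract(m,cv2.morphologyEx(m,cv2.MORPH_OPEN,cv2.getStructuringElement(cv2.MORPH_ELLIPSE,(97,97))))
        tab=cv2.morphologyEx(tab,cv2.MORPH_OPEN,np.ones((13,13),np.uint8))
        M=cv2.moments(tab,True)
        t=np.array([M['m10'],M['m01']])/max(M['m00'],1)/4+o-ctr
        ey=np.array([-np.sin(th),np.cos(th)])
        if t@ey<0: th+=np.pi; ey=-ey
        ex=np.array([np.cos(th),np.sin(th)])
        org=ctr-10*ex
        out.append(dict(org=org,yaw=(th+np.pi)%(2*np.pi)-np.pi,dims=(a/4,bb/4),area=A,tab=(t@ex,t@ey),uv=uv.mean(0)))
    return out
E
python3 - <<'E'
from h import *
im,d,p=load('top0.npz')
for t in tiles(im,p,False): print(np.round(t['org'],1),np.degrees(t['yaw']).round(1),np.round(t['dims'],1),np.round(t['tab'],1),t['uv'].round(0))
# rings
s=6
hsv=cv2.cvtColor(cv2.resize(im,None,fx=s,fy=s,interpolation=cv2.INTER_CUBIC),cv2.COLOR_RGB2HSV)
g=cv2.cvtColor(cv2.resize(im,None,fx=s,fy=s,interpolation=cv2.INTER_CUBIC),cv2.COLOR_RGB2GRAY)
for n,(u,v),z,br in (('spacer',(224,180),.015,0),('big',(221,233),.009,0),('r',(458,212),.015,0),('bush',(408,152),.027,1)):
    x0,y0=(u-14)*s,(v-14)*s
    if br: m=cv2.inRange(hsv[y0:y0+28*s,x0:x0+28*s],(10,120,50),(35,255,255))
    else: m=(g[y0:y0+28*s,x0:x0+28*s]>125).astype(np.uint8)*255
    c=max(cv2.findContours(m,cv2.RETR_EXTERNAL,cv2.CHAIN_APPROX_NONE)[0],key=cv2.contourArea)[:,0]+[x0,y0]
    uv=(c+.5)/s-.5
    P=onz(p,uv,z)[:,:2]*1000
    (cx,cy),(a,b),_=cv2.fitEllipse(P.astype(np.float32))
    print(n,round(cx,1),round(cy,1),round(a,1),round(b,1),'depthz', )
    uu=np.round(uv).astype(int)
# point heights
def pt(u,v):
    c,dd=ray(p,(u,v)); return (c+dd[0]*d[v,u])
for u,v in ((313,193),(224,176),(221,240),(458,218),(165,178),(240,260),(312,170)): print(u,v,pt(u,v).round(4))
print('walls', [onz(p,x,.016)[0,:2].round(4).tolist() for x in ((290,153.5),(354.5,171),(336,235),(271.5,217))])
E
```

```text
[433.5 322.3] -165.1 [74.6 51. ] [-2.4 13.8] [168. 240.]
[ 484.6 -208.9] -109.1 [75.2 49.2] [-7.6  3.5] [408. 211.]
[569.9 312.8] 105.1 [76.2 51.3] [-3.5  4.9] [168. 177.]
[ 588.  -318.6] -77.4 [76.6 50.6] [-16.4   4.7] [455. 162.]
spacer 557.7 197.5 17.8 17.9 depthz
big 439.4 201.6 30.0 31.9 depthz
r 477.1 -328.9 27.9 28.8 depthz
bush 612.0 -217.8 23.0 27.2 depthz
313 193 [ 0.5202 -0.0042  0.0609]
224 176 [0.5663 0.196  0.0137]
221 240 [0.4225 0.2033 0.0093]
458 218 [ 0.4639 -0.3305  0.0114]
165 178 [0.562  0.3247 0.0246]
240 260 [ 3.769e-01  1.625e-01 -1.000e-04]
312 170 [ 0.5788 -0.0026  0.0035]
walls [[0.6153, 0.0466], [0.5734, -0.0986], [0.4298, -0.0542], [0.4721, 0.0894]]
```

```bash
cat >> h.py <<'E'
import json,os
from scipy.spatial.transform import Rotation as Ro
def cmd(): return np.array(json.load(open('cmd.json')))  # x,y,z,yaw commanded
def setcmd(c): json.dump(list(map(float,c)),open('cmd.json','w'))
def wrap(a): return (a+np.pi)%(2*np.pi)-np.pi
def plan(wps,commit=True):
    """wps: list of (x,y,z,yaw,jaw,extra_rows). prints calls; tracks command"""
    c=cmd()
    for x,y,z,yaw,jaw,ex in wps:
        first=True
        while True:
            d=np.array([x,y,z])-c[:3]; dy=yaw-c[3]
            n=int(max(np.ceil(np.abs(d).max()/.099),np.ceil(abs(dy)/np.radians(50)),1))
            st=d/n; sy=dy/n
            cs,sn=np.cos(c[3]),np.sin(c[3])
            t=np.array([cs*st[0]+sn*st[1], sn*st[0]-cs*st[1], -st[2]])/.1
            if np.abs(t).max()>1: 
                k=np.abs(t).max()*1.0001; t/=k; sy/=k; n=2
            t=np.round(t,3); r=round(-sy/(np.pi/2),3)
            rows=int(max(np.ceil(np.linalg.norm(t)*100/41.7*1.0),np.ceil(abs(r)*90/7.16),1))
            if n==1: rows+=ex
            dw=np.array([cs*t[0]+sn*t[1], sn*t[0]-cs*t[1], -t[2]])*.1
            c[:3]+=dw; c[3]+=-r*np.pi/2
            print(f'{rows} x [{jaw},{t[0]:g},{t[1]:g},{t[2]:g},0,0,{r:g}]')
            if n==1: break
    if commit: setcmd(c)
    print('end',c.round(4))
def st():
    o=robot.get_obs(); c=cmd()
    print('t',round(o['time'],2),'pos',o['tool_pos'].round(4),'rot',o['ee_rot'].round(4),'w',round(o['width'],4),'F',o['wrist_force'].round(1),'err',(o['tool_pos']-c[:3]).round(4), 'q',o['joint_positions'].round(2))
E
python3 - <<'E'
from h import *
im,d,p=load('wrist0.npz')
setcmd([.17,.523,.405,2.82780751])
c=-p['R'].T@p['t']; T=Ro.from_euler('xyz',[np.pi,0,2.8278]).as_matrix()
print('cam in tool',(T.T@(c-[.17,.523,.4035])).round(4)); print('axes in tool\n',(p['R']@T).round(3))
for z in (.18,.1992): print(z,proj(p,np.array([.17,.523,.4035])+T@[0,0,z],True))
# tool x +0.1 at ground
for q in ([.1,0,.4],[-.1,0,.4],[0,.1,.4],[.2,0,.4]): print(q,proj(p,np.array([.17,.523,.4035])+T@q,True))
E
```

```text
cam in tool [0.0712 0.0017 0.0201]
axes in tool
 [[-0.001  1.     0.002]
 [-0.969 -0.    -0.248]
 [-0.248 -0.002  0.969]]
0.18 [[317.51138087 251.2887286 ]]
0.1992 [[317.79520923 238.73164565]]
[0.1, 0, 0.4] [[319.08528711  98.08954333]]
[-0.1, 0, 0.4] [[319.26924336 252.66705851]]
[0, 0.1, 0.4] [[397.72343198 179.31295233]]
[0.2, 0, 0.4] [[319.04095466  20.28129257]]
```

```bash
python3 - <<'E'
from h import *
plan([(.51,.22,.40,1.5708,1,3)])
E
```

```text
3 x [1,-1,-0.44,0.012,0,0,0.192]
3 x [1,-1,-0.113,0.011,0,0,0.177]
3 x [1,-1,0.167,0.011,0,0,0.178]
2 x [1,-0.65,0.31,0.008,0,0,0.127]
5 x [1,-0.576,0.434,0.008,0,0,0.126]
end [0.51   0.22   0.4    1.5712]
```

Request:
move_arm(increments=[[[1,-1,-0.44,0.012,0,0,0.192],[1,-1,-0.44,0.012,0,0,0.192],[1,-1,-0.44,0.012,0,0,0.192]]])

```text
time: 0.4
tool_pos: [0.2526, 0.4488, 0.4029]
ee_rot: [-3.141, 0.002, 2.521]
wrist_force: [-0.5, -0.6, 0.8]
width: 0.0938
```

Request:
move_arm(increments=[[[1,-1,-0.113,0.011,0,0,0.177],[1,-1,-0.113,0.011,0,0,0.177],[1,-1,-0.113,0.011,0,0,0.177]]])

```text
time: 0.65
tool_pos: [0.3289, 0.3807, 0.402]
ee_rot: [-3.141, 0.002, 2.24]
wrist_force: [0.5, 0.5, -0.4]
width: 0.0938
```

Request:
move_arm(increments=[[[1,-1,0.167,0.011,0,0,0.178],[1,-1,0.167,0.011,0,0,0.178],[1,-1,0.167,0.011,0,0,0.178]]])

```text
time: 0.9
tool_pos: [0.4046, 0.3132, 0.4007]
ee_rot: [-3.142, 0.002, 1.96]
wrist_force: [-0.3, 0.9, 1.0]
width: 0.0943
```

Request:
move_arm(increments=[[[1,-0.65,0.31,0.008,0,0,0.127],[1,-0.65,0.31,0.008,0,0,0.127]]])

```text
time: 1.07
tool_pos: [0.4572, 0.2663, 0.4001]
ee_rot: [-3.142, 0.001, 1.763]
wrist_force: [0.5, 0.4, -0.4]
width: 0.0939
```

Request:
move_arm(increments=[[[1,-0.576,0.434,0.008,0,0,0.126],[1,-0.576,0.434,0.008,0,0,0.126],[1,-0.576,0.434,0.008,0,0,0.126],[1,-0.576,0.434,0.008,0,0,0.126],[1,-0.576,0.434,0.008,0,0,0.126]]])

```text
time: 1.48
tool_pos: [0.5095, 0.2204, 0.3993]
ee_rot: [-3.14, -0.0, 1.572]
wrist_force: [-0.5, 0.9, -0.1]
width: 0.0941
```

```bash
python3 - <<'E'
from h import *
st()
im,d,p=snap('wrist','wl.png'); np.savez('wl.npz',im=im,d=d,**p)
st()
E
```

```text
t 1.48 pos [0.5095 0.2204 0.3993] rot [-3.1402e+00 -4.0000e-04  1.5719e+00] w 0.0941 F [-0.5  0.9 -0.1] err [-0.0005  0.0004 -0.0007] q [0.31 0.1  1.37 0.   1.68 0.3 ]
t 1.53 pos [0.5091 0.2209 0.3995] rot [-3.1408e+00 -5.0000e-04  1.5729e+00] w 0.0941 F [ 0.1 -0.5  0.2] err [-0.0009  0.0008 -0.0005] q [0.31 0.1  1.37 0.   1.68 0.3 ]
```

View pics/wl.png

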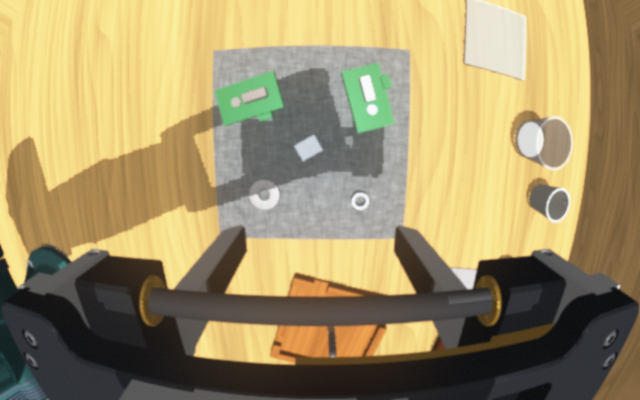

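```bash
python3 - <<'E'
from h import *
plan([(.522,-.02,.36,1.5708,1,4)])
E
```

```text
2 x [1,-0.8,0.04,0.133,0,0,0]
2 x [1,-0.8,0.039,0.134,0,0,0]
6 x [1,-0.8,0.04,0.133,0,0,0]
end [ 0.522  -0.02    0.36    1.5712]
```

Request:
move_arm(increments=[[[1,-0.8,0.04,0.133,0,0,0],[1,-0.8,0.04,0.133,0,0,0]]])

```text
time: 1.7
tool_pos: [0.5127, 0.1421, 0.3868]
ee_rot: [3.14, -0.001, 1.579]
wrist_force: [-0.1, -0.4, 0.1]
width: 0.0939
```

Request:
move_arm(increments=[[[1,-0.8,0.039,0.134,0,0,0],[1,-0.8,0.039,0.134,0,0,0]]])

```text
time: 1.87
tool_pos: [0.5167, 0.0604, 0.3731]
ee_rot: [3.141, -0.0, 1.576]
wrist_force: [0.6, 0.2, 0.1]
width: 0.094
```

Request:
move_arm(increments=[[[1,-0.8,0.04,0.133,0,0,0],[1,-0.8,0.04,0.133,0,0,0],[1,-0.8,0.04,0.133,0,0,0],[1,-0.8,0.04,0.133,0,0,0],[1,-0.8,0.04,0.133,0,0,0],[1,-0.8,0.04,0.133,0,0,0]]])

```text
time: 2.37
tool_pos: [0.5216, -0.0179, 0.3603]
ee_rot: [3.141, -0.001, 1.574]
wrist_force: [0.3, 0.2, 0.3]
width: 0.094
```

```bash
python3 - <<'E'
from h import *
st()
im,d,p=snap('wrist','wt.png'); np.savez('wt.npz',im=im,d=d,**p)
st()
cv2.imwrite('pics/wtc.png',cv2.resize(im[60:310,190:450,::-1],None,fx=3,fy=2.4,interpolation=cv2.INTER_CUBIC))
E
```

```text
t 2.37 pos [ 0.5216 -0.0179  0.3603] rot [ 3.1406e+00 -6.0000e-04  1.5742e+00] w 0.094 F [0.3 0.2 0.3] err [-0.0004  0.0021  0.0003] q [-0.14  0.04  1.51  0.    1.59 -0.15]
t 2.42 pos [ 0.5217 -0.0178  0.3603] rot [ 3.1405e+00 -4.0000e-04  1.5745e+00] w 0.0941 F [ 0.1 -0.4 -0. ] err [-0.0003  0.0021  0.0003] q [-0.14  0.04  1.51  0.    1.59 -0.15]
```

View pics/wtc.png

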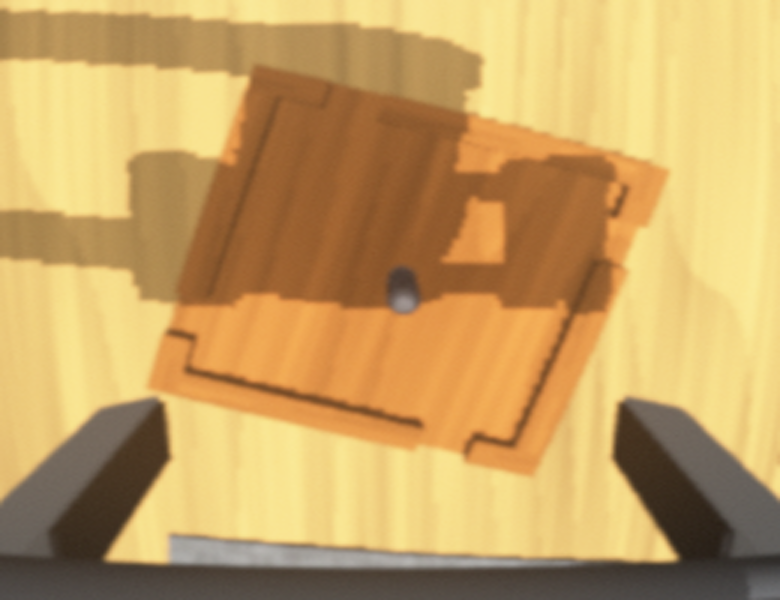

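```bash
cat >> h.py <<'E'
def tray(im,p,fish,seed,dbg=None,z=.016):
    s=4
    b=cv2.resize(im,None,fx=s,fy=s,interpolation=cv2.INTER_CUBIC)
    hsv=cv2.cvtColor(b,cv2.COLOR_RGB2HSV)
    m=cv2.inRange(hsv,(4,90,30),(17,255,255))
    m=cv2.morphologyEx(m,cv2.MORPH_OPEN,np.ones((9,9),np.uint8))
    m=cv2.morphologyEx(m,cv2.MORPH_CLOSE,np.ones((9,9),np.uint8))
    if dbg: cv2.imwrite('pics/'+dbg,cv2.resize(m,None,fx=.25,fy=.25))
    cs=[c for c in cv2.findContours(m,cv2.RETR_EXTERNAL,cv2.CHAIN_APPROX_NONE)[0] if cv2.pointPolygonTest(c,(seed[0]*s,seed[1]*s),False)>=0]
    if not cs: return None
    uv=(cs[0][:,0]+.5)/s-.5
    P=onz(p,uv,z,fish)[:,:2]*1000
    (cx,cy),(a,bb),an=cv2.minAreaRect(P.astype(np.float32))
    # refine: fit lines on each side
    th=np.radians(an); 
    for _ in range(3):
        R=np.array([[np.cos(th),np.sin(th)],[-np.sin(th),np.cos(th)]]); Q=(P-[cx,cy])@R.T
        H=77; o=[];sl=[]
        for ax,sg in ((0,1),(0,-1),(1,1),(1,-1)):
            k=(abs(Q[:,1-ax])<66)&(abs(Q[:,ax]*sg-H)<5)
            f=np.polyfit(Q[k,1-ax],Q[k,ax],1); k2=abs(np.polyval(f,Q[k,1-ax])-Q[k,ax])<1
            f=np.polyfit(Q[k,1-ax][k2],Q[k,ax][k2],1); o.append(f[1]); sl.append(f[0]*(-1 if ax==0 else 1))
        c=np.array([(o[0]+o[1])/2,(o[2]+o[3])/2])@R; cx+=c[0];cy+=c[1]; th+=np.mean(sl)
    return np.array([cx,cy]),np.degrees(th)%90,(a,bb),np.array(o).round(1),np.degrees(sl).round(2)
E
python3 - <<'E'
from h import *
c=cmd(); c[1]=-.018; setcmd(c)
im,d,p=load('wt.npz'); print(tray(im,p,True,(310,200),'mw.png'))
im2,d2,p2=load('top0.npz'); print(tray(im2,p2,False,(300,200),'mt.png'))
g=cv2.cvtColor(im[150:200,300:350],cv2.COLOR_RGB2HSV)
m=cv2.inRange(g,(0,0,0),(179,90,255)); M=cv2.moments(m,True)
ys,xs=np.nonzero(m); print(xs.min()+300,xs.max()+300,ys.min()+150,ys.max()+150)
b=d[170:190,310:335]; print(b.min(), d[200,290])
bi=np.unravel_index(b.argmin(),b.shape); v,u=bi[0]+170,bi[1]+310
k=b<b.min()+.004; vv,uu=np.nonzero(k); uvc=(uu.mean()+310,vv.mean()+170); print('boltpx',uvc,onz(p,uvc,.067,True))
# scale check with expected tray centre/foot
E
```

```text
(array([526.94564238,  -1.6636024 ]), np.float64(73.3743642606866), (155.16688537597656, 156.05152893066406), array([ 76.6, -76.6,  76.6, -76.6]), array([-0.55,  0.16, -0.15,  0.54]))
(array([525.14232447,  -2.97004364]), np.float64(73.29287289619062), (154.36415100097656, 155.2911834716797), array([ 76.3, -76.3,  76.7, -76.7]), array([ 0.05, -0.09, -0.18,  0.22]))
320 328 173 189
0.0 0.34612286
boltpx (np.float64(319.0), np.float64(182.0)) [[0.52247447 0.00156382 0.067     ]]
```

View pics/mw.png

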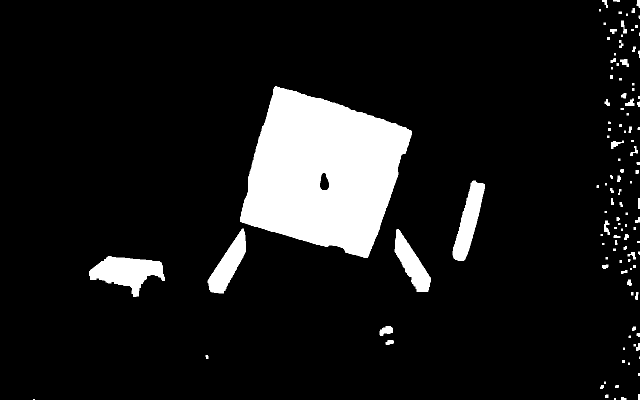

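```bash
python3 - <<'E'
from h import *
im,d,p=load('wt.npz')
for v in (184,186,188): print(onz(p,(324,v),.068,True), onz(p,(324,v),.066,True))
print('foot px',proj(p,[.527,-.0017,.006],True), 'top px',proj(p,[.527,-.0017,.068],True))
plan([(.558,.178,.30,1.5708,1,4)])
E
```

```text
[[ 5.26961111e-01 -5.37486661e-05  6.80000000e-02]] [[ 5.26990339e-01 -4.62053355e-04  6.60000000e-02]]
[[ 0.52697143 -0.00188627  0.068     ]] [[ 0.52700073 -0.00230805  0.066     ]]
[[ 0.52698187 -0.0037238   0.068     ]] [[ 0.52701125 -0.00415908  0.066     ]]
foot px [[323.26181624 174.1371738 ]] top px [[324.03301251 185.79704674]]
3 x [1,0.98,0.18,0.3,0,0,0]
7 x [1,0.98,0.181,0.3,0,0,0]
end [0.558  0.178  0.3    1.5712]
```

Request:
move_arm(increments=[[[1,0.98,0.18,0.3,0,0,0],[1,0.98,0.18,0.3,0,0,0],[1,0.98,0.18,0.3,0,0,0],[1,0.98,0.18,0.3,0,0,0]]])

```text
time: 2.75
tool_pos: [0.5392, 0.0832, 0.328]
ee_rot: [-3.139, -0.002, 1.579]
wrist_force: [0.3, 0.6, 0.3]
width: 0.0938
```

Request:
move_arm(increments=[[[1,0.98,0.181,0.3,0,0,0],[1,0.98,0.181,0.3,0,0,0],[1,0.98,0.181,0.3,0,0,0],[1,0.98,0.181,0.3,0,0,0],[1,0.98,0.181,0.3,0,0,0],[1,0.98,0.181,0.3,0,0,0],[1,0.98,0.181,0.3,0,0,0]]])

```text
time: 3.33
tool_pos: [0.5579, 0.1753, 0.3008]
ee_rot: [3.14, 0.0, 1.57]
wrist_force: [-0.4, -0.9, 1.0]
width: 0.0941
```

```bash
cat >> h.py <<'E'
def ring(im,p,approx,z,od,fish=True,brass=False,dbg=None):
    """centre of ring top at height z near approx (m)"""
    s=6; uv=proj(p,[approx[0],approx[1],z],fish)[0]
    sc=np.linalg.norm(proj(p,[approx[0]+od/2,approx[1],z],fish)[0]-uv)*1.9+6
    x0,y0=np.round(uv-sc).astype(int); n=int(2*sc)
    x0=max(x0,0);y0=max(y0,0)
    b=cv2.resize(im[y0:y0+n,x0:x0+n],None,fx=s,fy=s,interpolation=cv2.INTER_CUBIC)
    if brass: m=cv2.inRange(cv2.cvtColor(b,cv2.COLOR_RGB2HSV),(8,110,60),(35,255,255))
    else:
        g=cv2.cvtColor(b,cv2.COLOR_RGB2GRAY); _,m=cv2.threshold(g,0,255,cv2.THRESH_BINARY+cv2.THRESH_OTSU)
    if dbg: cv2.imwrite('pics/'+dbg,np.hstack([b[:,:,::-1],cv2.cvtColor(m,cv2.COLOR_GRAY2BGR)]))
    cs,h=cv2.findContours(m,cv2.RETR_CCOMP,cv2.CHAIN_APPROX_NONE)
    out=[]
    for c,hh in zip(cs,h[0]):
        if len(c)<40: continue
        q=(c[:,0]+.5)/s-.5+[x0,y0]; P=onz(p,q,z,fish)[:,:2]*1000
        (cx,cy),(a,bb),_=cv2.fitEllipse(P.astype(np.float32))
        if bb>8: out.append(('hole' if hh[3]>=0 else 'out',round(cx,1),round(cy,1),round(a,1),round(bb,1)))
    return out
E
python3 - <<'E'
from h import *
st()
im,d,p=snap('wrist','ws.png'); np.savez('ws.npz',im=im,d=d,**p)
print(ring(im,p,(.558,.198),.015,.022,dbg='ring_s.png'))
print(proj(p,[.558,.198,.015],True))
E
```

```text
t 3.33 pos [0.5579 0.1753 0.3008] rot [3.1400e+00 2.0000e-04 1.5703e+00] w 0.0941 F [-0.4 -0.9  1. ] err [-0.0002 -0.0027  0.0008] q [ 0.21  0.21  1.44 -0.    1.49  0.21]
[('out', 572.7, 174.4, 5.5, 42.7), ('out', 559.2, 198.5, 21.3, 21.5), ('hole', 559.3, 198.5, 13.4, 13.6)]
[[317.90680564 179.70973235]]
```

View pics/ws.png

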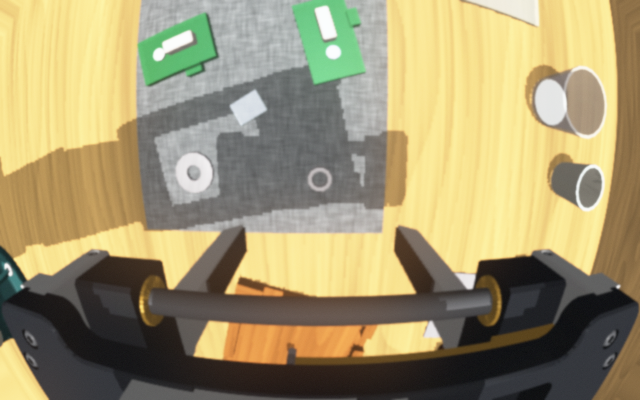

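View pics/ring_s.png

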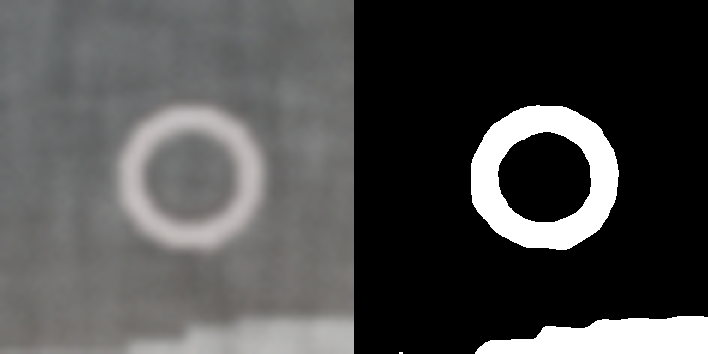

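```bash
python3 - <<'E'
from h import *
c=cmd(); c[1]=.176; setcmd(c)
plan([(.5592,.1985,.245,1.5708,.5,6)])
E
```

```text
8 x [0.5,0.225,0.012,0.55,0,0,0]
end [0.5592 0.1985 0.245  1.5712]
```

Request:
move_arm(increments=[[[0.5,0.225,0.012,0.55,0,0,0],[0.5,0.225,0.012,0.55,0,0,0],[0.5,0.225,0.012,0.55,0,0,0],[0.5,0.225,0.012,0.55,0,0,0],[0.5,0.225,0.012,0.55,0,0,0],[0.5,0.225,0.012,0.55,0,0,0]]])

```text
time: 3.88
tool_pos: [0.5598, 0.1981, 0.2471]
ee_rot: [3.138, -0.001, 1.57]
wrist_force: [0.1, 0.1, 0.5]
width: 0.0573
```

Request:
move_arm(increments=[[[0.5,0,0,0,0,0,0],[0.5,0,0,0,0,0,0],[0.5,0,0,0,0,0,0]]])

```text
time: 4.13
tool_pos: [0.5592, 0.1985, 0.2457]
ee_rot: [3.14, -0.0, 1.571]
wrist_force: [-0.7, -0.5, -0.5]
width: 0.0473
```

```bash
python3 - <<'E'
from h import *
st()
im,d,p=snap('wrist','ws2.png')
print(ring(im,p,(.5592,.1985),.015,.022))
cv2.imwrite('pics/ws2c.png',cv2.resize(im[120:300,190:450,::-1],None,fx=3,fy=3))
plan([(.5592,.1985,.2055,1.5708,.5,5)],False)
E
```

```text
t 4.13 pos [0.5592 0.1985 0.2457] rot [ 3.1399e+00 -4.0000e-04  1.5708e+00] w 0.0473 F [-0.7 -0.5 -0.5] err [ 0.     -0.      0.0007] q [0.25 0.26 1.49 0.   1.39 0.25]
[('out', 559.5, 185.5, 40.2, 51.0), ('hole', 559.3, 198.6, 13.6, 13.9)]
6 x [0.5,-0,-0,0.395,0,0,0]
end [0.5592 0.1985 0.2055 1.5712]
```

View pics/ws2c.png

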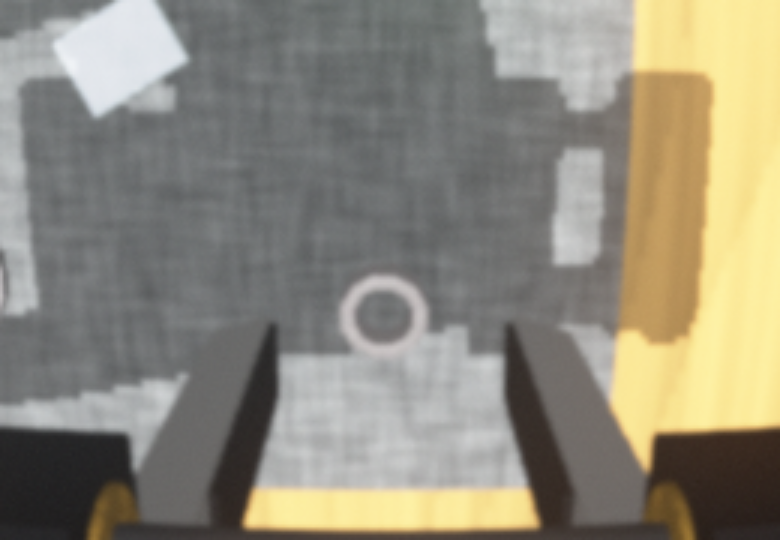

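Request:
move_arm(increments=[[[0.5,0,0,0.2,0,0,0],[0.5,0,0,0.39,0,0,0],[0.5,0,0,0.405,0,0,0],[0.5,0,0,0.405,0,0,0],[0.5,0,0,0.405,0,0,0]]])

```text
time: 4.6
tool_pos: [0.559, 0.1987, 0.2046]
ee_rot: [-3.141, -0.0, 1.571]
wrist_force: [0.5, 1.0, -0.3]
width: 0.0471
```

Request:
move_arm(increments=[[[0.0,0,0,0,0,0,0],[0,0,0,0,0,0,0],[0,0,0,0,0,0,0],[0,0,0,0,0,0,0],[0,0,0,0,0,0,0],[0,0,0,0,0,0,0],[0,0,0,0,0,0,0],[0,0,0,0,0,0,0]]])

```text
time: 5.27
tool_pos: [0.559, 0.1987, 0.2045]
ee_rot: [3.141, -0.0, 1.571]
wrist_force: [-0.5, -0.1, 2.6]
width: 0.0212
```

Request:
move_arm(increments=[[[0,0,0,-0.5,0,0,0],[0,0,0,-1,0,0,0],[0,0,0,-1,0,0,0],[0,0,0,-1,0,0,0]]])

```text
time: 5.6
tool_pos: [0.5603, 0.1991, 0.3107]
ee_rot: [3.13, -0.003, 1.571]
wrist_force: [0.5, -0.3, 0.0]
width: 0.0212
```

```bash
python3 - <<'E'
from h import *
setcmd([.5592,.1985,.3045,1.5712])
plan([(.527,-.002,.3045,1.5708,0,8)],False)
st()
im,d,p=snap('wrist','ws3.png'); st()
cv2.imwrite('pics/ws3c.png',cv2.resize(im[120:300,190:450,::-1],None,fx=3,fy=3))
E
```

```text
2 x [0,-0.668,-0.108,-0,0,0,0]
2 x [0,-0.668,-0.107,-0,0,0,0]
10 x [0,-0.669,-0.108,-0,0,0,0]
end [ 0.527  -0.002   0.3045  1.5712]
t 5.6 pos [0.5603 0.1991 0.3107] rot [ 3.1299e+00 -3.0000e-03  1.5712e+00] w 0.0212 F [ 0.5 -0.3  0. ] err [0.0011 0.0006 0.0062] q [0.25 0.22 1.41 0.   1.5  0.25]
t 5.65 pos [0.5596 0.1989 0.3072] rot [ 3.1354e+00 -1.6000e-03  1.5712e+00] w 0.021 F [-0.5 -0.5 -0.7] err [0.0004 0.0004 0.0027] q [0.25 0.22 1.41 0.   1.5  0.25]
```

View pics/ws3c.png

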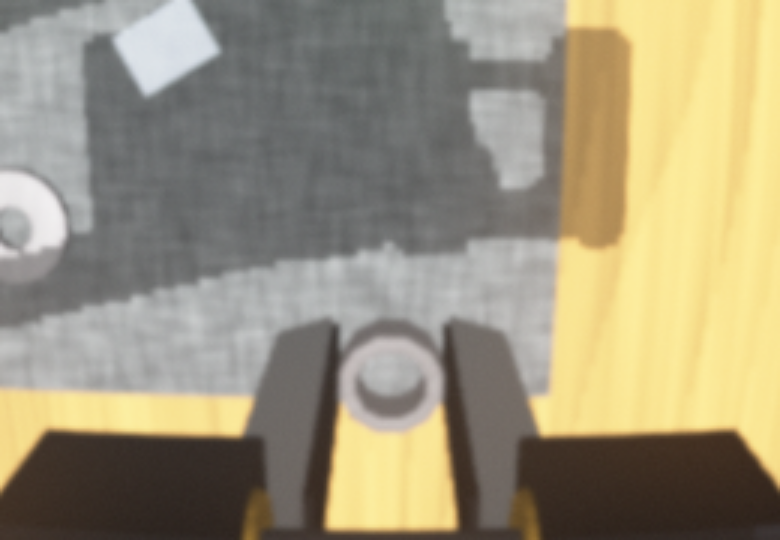

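```bash
python3 - <<'E'
from h import *
plan([(.5265,-.002,.288,1.5708,0,8)])
E
```

```text
2 x [0,-0.668,-0.109,0.055,0,0,0]
2 x [0,-0.668,-0.109,0.055,0,0,0]
10 x [0,-0.669,-0.11,0.055,0,0,0]
end [ 0.5265 -0.002   0.288   1.5712]
```

Request:
move_arm(increments=[[[0,-0.668,-0.109,0.055,0,0,0],[0,-0.668,-0.109,0.055,0,0,0],[0,-0.668,-0.109,0.055,0,0,0]]])

```text
time: 5.9
tool_pos: [0.5468, 0.1285, 0.295]
ee_rot: [-3.135, 0.003, 1.568]
wrist_force: [0.2, -0.1, -0.7]
width: 0.0207
```

Request:
move_arm(increments=[[[0,-0.668,-0.109,0.055,0,0,0],[0,-0.668,-0.109,0.055,0,0,0],[0,-0.668,-0.109,0.055,0,0,0]]])

```text
time: 6.15
tool_pos: [0.5361, 0.062, 0.29]
ee_rot: [-3.136, 0.002, 1.567]
wrist_force: [0.3, 0.0, -0.4]
width: 0.0208
```

Request:
move_arm(increments=[[[0,-0.669,-0.11,0.055,0,0,0],[0,-0.669,-0.11,0.055,0,0,0],[0,-0.669,-0.11,0.055,0,0,0],[0,-0.669,-0.11,0.055,0,0,0],[0,-0.669,-0.11,0.055,0,0,0],[0,-0.669,-0.11,0.055,0,0,0],[0,-0.669,-0.11,0.055,0,0,0],[0,-0.669,-0.11,0.055,0,0,0]]])

```text
time: 6.82
tool_pos: [0.5264, -0.0008, 0.2876]
ee_rot: [3.142, -0.0, 1.573]
wrist_force: [0.4, 0.4, 0.5]
width: 0.0206
```

```bash
cat >> h.py <<'E'
def tool2w(o,v):
    return o['tool_pos']+Ro.from_euler('xyz',o['ee_rot']).as_matrix()@np.asarray(v)
def w2tool(o,X): return Ro.from_euler('xyz',o['ee_rot']).as_matrix().T@(np.asarray(X)-o['tool_pos'])
E
python3 - <<'E'
from h import *
st()
o=robot.get_obs()
im,d,p=snap('wrist','ws4.png'); np.savez('ws4.npz',im=im,d=d,**p)
cv2.imwrite('pics/ws4c.png',cv2.resize(im[120:300,190:450,::-1],None,fx=3,fy=3))
X=tool2w(o,[0,0,.1895])
r=ring(im,p,X[:2],X[2],.022,dbg='ring4.png'); print(X,r)
print(proj(p,[.527,-.0017,.068],True),proj(p,X,True))
E
```

```text
t 6.82 pos [ 0.5264 -0.0008  0.2876] rot [ 3.1416e+00 -4.0000e-04  1.5727e+00] w 0.0206 F [0.4 0.4 0.5] err [-0.      0.0012 -0.0004] q [-0.11  0.09  1.6   0.    1.45 -0.11]
[ 0.52643799 -0.00075163  0.09810419] [('out', 528.1, -10.8, 26.2, 41.1), ('hole', 527.8, -2.7, 9.7, 12.8), ('out', 510.9, 11.9, 20.1, 26.2), ('out', 541.4, 16.0, 14.1, 21.1)]
[[318.64339979 231.95725986]] [[317.47725584 248.11735367]]
```

View pics/ws4c.png

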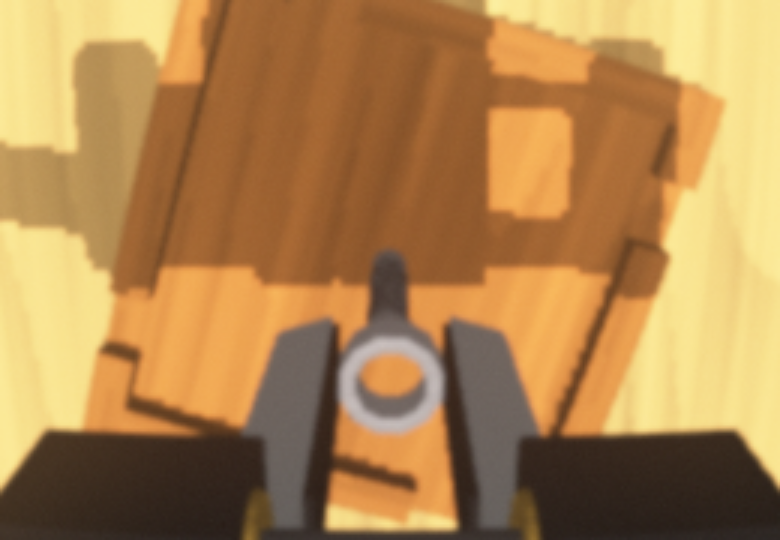

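View pics/ring4.png

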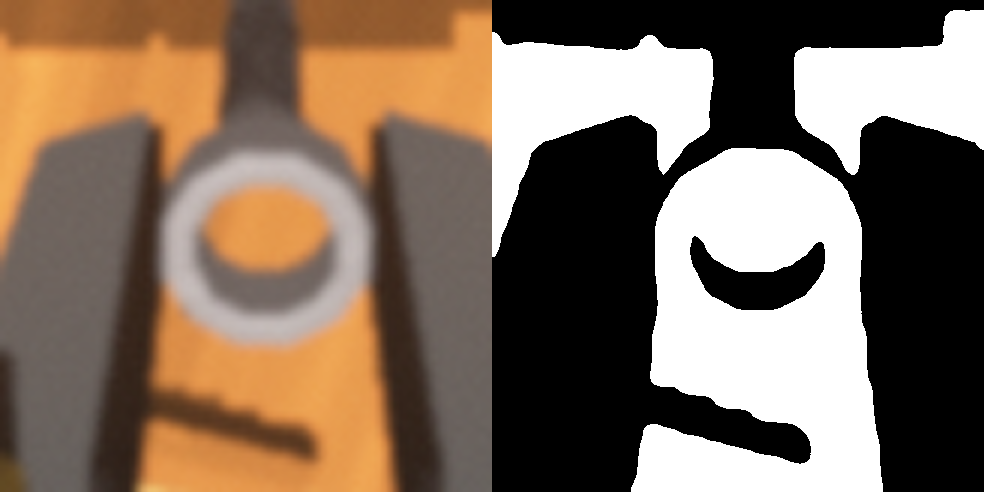

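```bash
python3 - <<'E'
from h import *
im,d,p=load('ws4.npz')
g=cv2.cvtColor(im,cv2.COLOR_RGB2HSV)
for v in range(206,226,3):
    r=g[v,305:335,1]; k=np.nonzero(r<120)[0]; print(v,k.min()+305,k.max()+305,(k.min()+k.max())/2+305)
for z in (.006,.02,.03,.04,.05,.068): print(z,proj(p,[.527,-.0017,z],True).round(1),proj(p,[.528,-.0017,z],True).round(1))
print(tray(im,p,True,(320,200)))
E
```

```text
206 315 323 319.0
209 315 324 319.5
212 314 324 319.0
215 314 324 319.0
218 314 324 319.0
221 314 324 319.0
224 314 324 319.0
0.006 [[319.  207.3]] [[320.1 207.3]]
0.02 [[318.9 211.8]] [[320.1 211.9]]
0.03 [[318.8 215.4]] [[320.1 215.4]]
0.04 [[318.8 219.3]] [[320.1 219.3]]
0.05 [[318.7 223.5]] [[320.1 223.5]]
0.068 [[318.6 232. ]] [[320.1 232. ]]
(array([524.55748093,  -1.32624493]), np.float64(82.98191788330345), (277.19500732421875, 188.43601989746094), array([ 77.4, -75.2,  77.2, -77.7]), array([-1.39, -8.23, -2.05, -0.81]))
```

```bash
python3 - <<'E'
from h import *
plan([(.5255,-.0024,.262,1.5708,0,3),(.5255,-.0024,.2085,1.5708,0,3)])
E
```

```text
4 x [0,-0.004,-0.01,0.26,0,0,0]
5 x [0,0,0,0.535,0,0,0]
end [ 0.5255 -0.0024  0.2085  1.5712]
```

Request:
move_arm(increments=[[[0,-0.004,-0.01,0.05,0,0,0],[0,-0.004,-0.01,0.1,0,0,0],[0,-0.004,-0.01,0.15,0,0,0],[0,-0.004,-0.01,0.2,0,0,0],[0,-0.004,-0.01,0.26,0,0,0],[0,-0.004,-0.01,0.26,0,0,0]]])

```text
time: 7.37
tool_pos: [0.5247, -0.0022, 0.2597]
ee_rot: [-3.138, -0.0, 1.571]
wrist_force: [-0.2, -0.1, 0.0]
width: 0.0209
```

```bash
python3 - <<'E'
from h import *
st()
im,d,p=snap('wrist','ws5.png')
cv2.imwrite('pics/ws5c.png',cv2.resize(im[120:300,190:450,::-1],None,fx=3,fy=3))
E
```

```text
t 7.37 pos [ 0.5247 -0.0022  0.2597] rot [-3.1383e+00 -4.0000e-04  1.5710e+00] w 0.0209 F [-0.2 -0.1  0. ] err [-0.0008  0.0002  0.0512] q [-0.11  0.11  1.64  0.    1.4  -0.11]
```

View pics/ws5c.png

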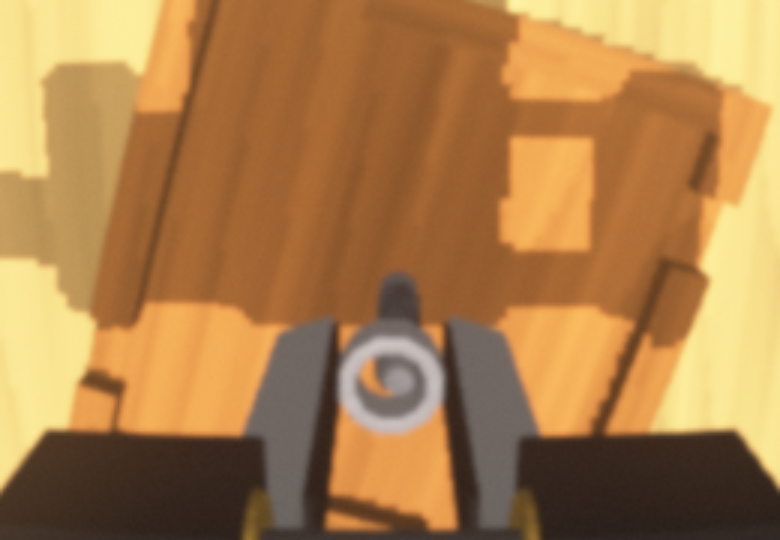

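Request:
move_arm(increments=[[[0,0.008,0.015,0,0,0,0],[0,0.008,0.015,0.1,0,0,0],[0,0.008,0.015,0.2,0,0,0],[0,0.008,0.015,0.3,0,0,0],[0,0.008,0.015,0.4,0,0,0],[0,0.008,0.015,0.48,0,0,0],[0,0.008,0.015,0.53,0,0,0],[0,0.008,0.015,0.53,0,0,0]]])

```text
time: 8.08
tool_pos: [0.5266, -0.0014, 0.2079]
ee_rot: [-3.14, -0.0, 1.571]
wrist_force: [-0.9, 0.3, -0.8]
width: 0.0211
```

```bash
python3 - <<'E'
from h import *
setcmd([.527,-.0016,.209,1.5712])
st()
im,d,p=snap('wrist','ws6.png');st()
cv2.imwrite('pics/ws6c.png',cv2.resize(im[120:300,190:450,::-1],None,fx=3,fy=3))
E
```

```text
t 8.08 pos [ 0.5266 -0.0014  0.2079] rot [-3.1404e+00 -3.0000e-04  1.5712e+00] w 0.0211 F [-0.9  0.3 -0.8] err [-0.0004  0.0002 -0.0011] q [-0.11  0.16  1.69  0.    1.29 -0.11]
t 8.13 pos [ 0.5268 -0.0014  0.2082] rot [-3.1413e+00 -2.0000e-04  1.5712e+00] w 0.0211 F [ 1.2  0.7 -0.3] err [-0.0002  0.0002 -0.0008] q [-0.11  0.16  1.69  0.    1.29 -0.11]
```

View pics/ws6c.png

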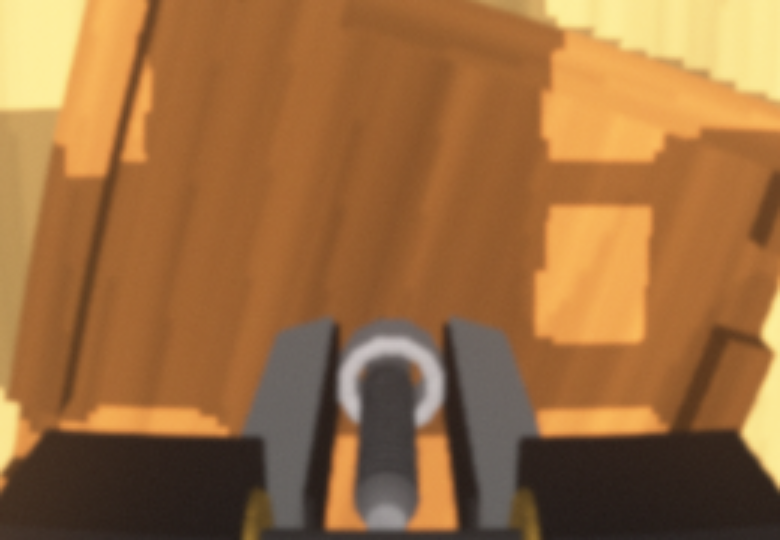

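```bash
python3 - <<'E'
from h import *
plan([(.527,-.0016,.30,1.5708,.5,0),(.588,.245,.32,np.radians(105),.5,6)])
E
```

```text
3 x [0.5,0,0,-0.91,0,0,0]
3 x [0.5,0.822,0.204,-0.067,0,0,-0.055]
3 x [0.5,0.801,0.274,-0.067,0,0,-0.056]
9 x [0.5,0.774,0.343,-0.066,0,0,-0.055]
end [0.588 0.245 0.32  1.832]
```

Request:
move_arm(increments=[[[0.4,0,0,0,0,0,0],[0.4,0,0,0,0,0,0],[0.4,0,0,0,0,0,0],[0.4,0,0,0,0,0,0]]])

```text
time: 8.47
tool_pos: [0.5268, -0.0014, 0.2088]
ee_rot: [3.141, -0.0, 1.571]
wrist_force: [-0.1, -0.3, -0.0]
width: 0.0376
```

Request:
move_arm(increments=[[[0.4,0,0,-0.3,0,0,0],[0.5,0,0,-0.91,0,0,0],[0.5,0,0,-0.91,0,0,0],[0.5,0,0,-0.91,0,0,0]]])

```text
time: 8.8
tool_pos: [0.5284, -0.0016, 0.3062]
ee_rot: [3.129, 0.001, 1.571]
wrist_force: [0.2, -0.1, 0.3]
width: 0.047
```

Request:
move_arm(increments=[[[0.5,0.822,0.204,-0.067,0,0,-0.055],[0.5,0.822,0.204,-0.067,0,0,-0.055],[0.5,0.822,0.204,-0.067,0,0,-0.055],[0.5,0.822,0.204,-0.067,0,0,-0.055]]])

```text
time: 9.13
tool_pos: [0.5471, 0.0826, 0.3054]
ee_rot: [-3.14, -0.0, 1.661]
wrist_force: [0.4, 0.0, 0.4]
width: 0.0472
```

Request:
move_arm(increments=[[[0.5,0.801,0.274,-0.067,0,0,-0.056],[0.5,0.801,0.274,-0.067,0,0,-0.056],[0.5,0.801,0.274,-0.067,0,0,-0.056],[0.5,0.801,0.274,-0.067,0,0,-0.056]]])

```text
time: 9.47
tool_pos: [0.5675, 0.1636, 0.312]
ee_rot: [-3.14, 0.001, 1.748]
wrist_force: [0.7, -1.1, 0.2]
width: 0.0468
```

Request:
move_arm(increments=[[[0.5,0.774,0.343,-0.066,0,0,-0.055],[0.5,0.774,0.343,-0.066,0,0,-0.055],[0.5,0.774,0.343,-0.066,0,0,-0.055],[0.5,0.774,0.343,-0.066,0,0,-0.055],[0.5,0.774,0.343,-0.066,0,0,-0.055],[0.5,0.774,0.343,-0.066,0,0,-0.055],[0.5,0.774,0.343,-0.066,0,0,-0.055],[0.5,0.774,0.343,-0.066,0,0,-0.055]]])

```text
time: 10.13
tool_pos: [0.5878, 0.2436, 0.3198]
ee_rot: [-3.141, 0.0, 1.83]
wrist_force: [-1.0, -0.1, -0.2]
width: 0.047
```

```bash
cat >> h.py <<'E'
def rib(im,p,approx,z=.027,s=6,dbg=None):
    """all white rib tops on green: list of (x,y,yaw_mod180,dims)"""
    b=cv2.resize(im,None,fx=s,fy=s,interpolation=cv2.INTER_CUBIC)
    hsv=cv2.cvtColor(b,cv2.COLOR_RGB2HSV)
    w=cv2.inRange(hsv,(0,0,110),(179,75,255))
    out=[]
    for c in cv2.findContours(w,cv2.RETR_EXTERNAL,cv2.CHAIN_APPROX_NONE)[0]:
        if len(c)<30: continue
        P=onz(p,(c[:,0]+.5)/s-.5,z,True)[:,:2]*1000
        (cx,cy),(a,bb),an=cv2.minAreaRect(P.astype(np.float32))
        if a<bb: a,bb=bb,a; an+=90
        if np.hypot(cx/1000-approx[0],cy/1000-approx[1])>.05: continue
        if a>8 and a<45: out.append((round(cx,1),round(cy,1),round(an%180,1),round(a,1),round(bb,1)))
    return out
def look(name,crop=None,fx=3):
    st(); o=robot.get_obs(); im,d,p=snap('wrist',name+'.png'); np.savez(name+'.npz',im=im,d=d,**p)
    if crop: x0,x1,y0,y1=crop; cv2.imwrite('pics/'+name+'c.png',cv2.resize(im[y0:y1,x0:x1,::-1],None,fx=fx,fy=fx,interpolation=cv2.INTER_CUBIC))
    return o,im,d,p
E
python3 - <<'E'
from h import *
o,im,d,p=look('a1',(190,450,60,260),3)
print(rib(im,p,(.57,.313)))
for t in tiles(im,p,True): print(np.round(t['org'],1),np.degrees(t['yaw']).round(1),np.round(t['dims'],1),np.round(t['tab'],1),t['uv'].round(0))
E
```

```text
t 10.13 pos [0.5878 0.2436 0.3198] rot [-3.1415e+00  3.0000e-04  1.8300e+00] w 0.047 F [-1.  -0.1 -0.2] err [-0.0002 -0.0013 -0.0002] q [ 0.3   0.31  1.28 -0.    1.55  0.04]
[]
[566.  333.9] -74.9 [74.3 48.9] [-1.6 16. ] [320. 110.]
[416.5 318.6] 15.2 [76.5 50.2] [-8.3  1.1] [181.  83.]
```

View pics/a1.png

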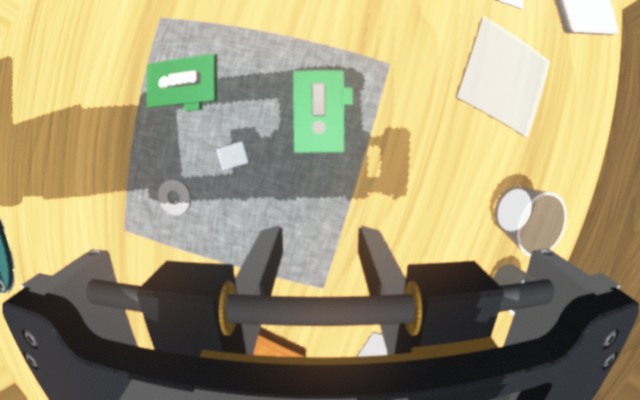

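```bash
cat >> h.py <<'E'
def rib2(im,p,approx,z=.027,s=6,fish=True,dbg=None):
    b=cv2.resize(im,None,fx=s,fy=s,interpolation=cv2.INTER_CUBIC)
    hsv=cv2.cvtColor(b,cv2.COLOR_RGB2HSV)
    g=cv2.inRange(hsv,(45,90,30),(88,255,255))
    if dbg: cv2.imwrite('pics/'+dbg,cv2.resize(g,None,fx=1/s,fy=1/s))
    cs,h=cv2.findContours(g,cv2.RETR_CCOMP,cv2.CHAIN_APPROX_NONE)
    out=[]
    for c,hh in zip(cs,h[0]):
        if len(c)<40 or hh[3]<0: continue
        P=onz(p,(c[:,0]+.5)/s-.5,z,fish)[:,:2]*1000
        (cx,cy),(a,bb),an=cv2.minAreaRect(P.astype(np.float32))
        if a<bb: a,bb=bb,a; an+=90
        if np.hypot(cx/1000-approx[0],cy/1000-approx[1])>.05: continue
        out.append((round(cx,1),round(cy,1),round(an%180,1),round(a,1),round(bb,1)))
    return out
E
python3 - <<'E'
from h import *
im,d,p=load('a1.npz'); print(rib2(im,p,(.566,.334),dbg='g.png'))
print(proj(p,[.566,.334,.027],True))
E
```

```text
[(570.7, 309.4, 68.3, 14.7, 14.6), (564.2, 333.4, 105.2, 32.3, 14.2)]
[[320.29599811  98.63942323]]
```

```bash
python3 - <<'E'
from h import *
plan([(.564,.3335,.235,np.radians(105.1),.5,3),(.564,.3335,.2145,np.radians(105.1),.5,5)])
E
```

```text
6 x [0.5,0.917,-0.004,0.85,0,0,-0.002]
6 x [0.5,0,0,0.205,0,0,0]
end [0.564  0.3335 0.2145 1.8351]
```

Request:
move_arm(increments=[[[0.5,0.917,-0.004,0.85,0,0,-0.002],[0.5,0.917,-0.004,0.85,0,0,-0.002],[0.5,0.917,-0.004,0.85,0,0,-0.002],[0.5,0.917,-0.004,0.85,0,0,-0.002],[0.5,0.917,-0.004,0.85,0,0,-0.002],[0.5,0.917,-0.004,0.85,0,0,-0.002],[0.5,0.917,-0.004,0.85,0,0,-0.002],[0.5,0.917,-0.004,0.85,0,0,-0.002]]])

```text
time: 10.85
tool_pos: [0.5648, 0.3327, 0.237]
ee_rot: [3.138, -0.0, 1.833]
wrist_force: [0.9, -0.8, -0.0]
width: 0.0475
```

Request:
move_arm(increments=[[[0.5,0,0,0.1,0,0,0],[0.5,0,0,0.205,0,0,0],[0.5,0,0,0.205,0,0,0],[0.5,0,0,0.205,0,0,0],[0.5,0,0,0.205,0,0,0]]])

```text
time: 11.27
tool_pos: [0.5636, 0.3334, 0.2134]
ee_rot: [-3.14, 0.0, 1.835]
wrist_force: [0.3, -0.2, -1.4]
width: 0.0473
```

```bash
python3 - <<'E'
from h import *
o,im,d,p=look('a2',(190,450,120,300),3)
E
```

```text
t 11.27 pos [0.5636 0.3334 0.2134] rot [-3.1400e+00  2.0000e-04  1.8348e+00] w 0.0473 F [ 0.3 -0.2 -1.4] err [-0.0004 -0.0001 -0.0011] q [0.45 0.42 1.35 0.   1.37 0.18]
```

View pics/a2c.png

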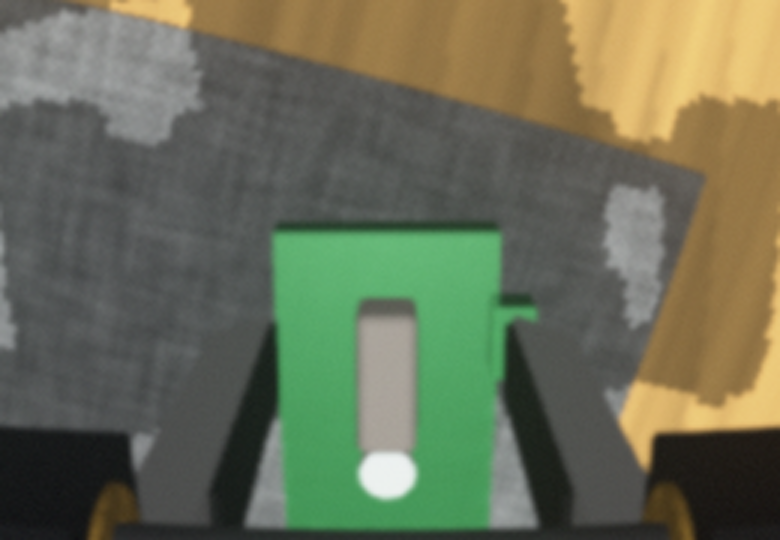

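Request:
move_arm(increments=[[[0,0,0,0,0,0,0],[0,0,0,0,0,0,0],[0,0,0,0,0,0,0],[0,0,0,0,0,0,0],[0,0,0,0,0,0,0],[0,0,0,0,0,0,0],[0,0,0,0,0,0,0],[0,0,0,0,0,0,0]]])

```text
time: 11.98
tool_pos: [0.5637, 0.3337, 0.2142]
ee_rot: [-3.141, -0.0, 1.835]
wrist_force: [-0.9, 0.2, 0.9]
width: 0.0117
```

Request:
move_arm(increments=[[[0,0,0,-0.2,0,0,0],[0,0,0,-0.5,0,0,0],[0,0,0,-0.8,0,0,0],[0,0,0,-0.9,0,0,0],[0,0,0,-0.9,0,0,0],[0,0,0,-0.9,0,0,0]]])

```text
time: 12.48
tool_pos: [0.5637, 0.3336, 0.3038]
ee_rot: [3.141, -0.0, 1.835]
wrist_force: [-0.2, -0.2, -1.5]
width: 0.0114
```

```bash
python3 - <<'E'
from h import *
c=cmd(); c[2]=.3045; setcmd(c)
o,im,d,p=look('a3',(190,450,120,300),3)
plan([(.5042,.0472,.2995,np.radians(163.35),0,6)])
E
```

```text
t 12.48 pos [0.5637 0.3336 0.3038] rot [ 3.1412e+00 -1.0000e-04  1.8351e+00] w 0.0114 F [-0.2 -0.2 -1.5] err [-0.0003  0.0001 -0.0007] q [0.45 0.36 1.25 0.   1.54 0.18]
3 x [0,-0.869,-0.442,0.017,0,0,-0.216]
3 x [0,-0.673,-0.705,0.017,0,0,-0.215]
9 x [0,-0.4,-0.889,0.016,0,0,-0.216]
end [0.5042 0.0472 0.2995 2.8514]
```

View pics/a3c.png

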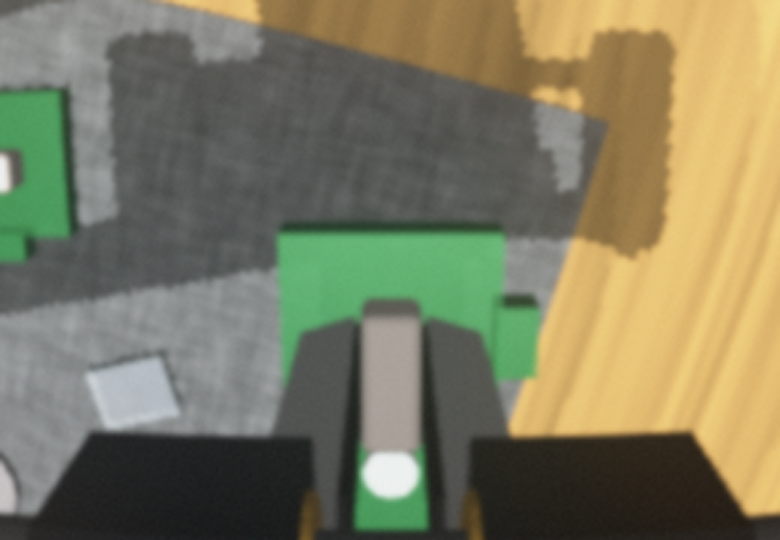

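```bash
cat >> h.py <<'E'
def px2tool(o,p,uv,tz):
    R=Ro.from_euler('xyz',o['ee_rot']).as_matrix()
    c,dd=ray(p,uv,True); ct=R.T@(c-o['tool_pos']); dt=dd@R
    s=(tz-ct[2])/dt[:,2]; return (ct+dt*s[:,None]).round(4)
E
python3 - <<'E'
from h import *
im,d,p=load('a3.npz'); o=robot.get_obs()
for n,uv,z in (('ribfar',(320.3,225.3),.1864),('ribnear',(320.3,270.7),.1864),('tilefar',(320.3,197.3),.2004),('L',(282.8,199),.2004),('R',(357.5,199),.2004)): print(n,px2tool(o,p,uv,z))
E
```

```text
ribfar [[0.0146 0.0029 0.1864]]
ribnear [[-0.0147  0.0029  0.1864]]
tilefar [[0.0276 0.003  0.2004]]
L [[ 0.0266 -0.0198  0.2004]]
R [[0.0265 0.0257 0.2004]]
```

Request:
move_arm(increments=[[[0,-0.869,-0.442,0.017,0,0,-0.216],[0,-0.869,-0.442,0.017,0,0,-0.216],[0,-0.869,-0.442,0.017,0,0,-0.216],[0,-0.869,-0.442,0.017,0,0,-0.216]]])

```text
time: 12.87
tool_pos: [0.5427, 0.2351, 0.299]
ee_rot: [-3.135, -0.001, 2.173]
wrist_force: [0.4, 0.8, -0.8]
width: 0.0114
```

Request:
move_arm(increments=[[[0,-0.673,-0.705,0.017,0,0,-0.215],[0,-0.673,-0.705,0.017,0,0,-0.215],[0,-0.673,-0.705,0.017,0,0,-0.215],[0,-0.673,-0.705,0.017,0,0,-0.215]]])

```text
time: 13.2
tool_pos: [0.5232, 0.1405, 0.2985]
ee_rot: [-3.138, -0.002, 2.509]
wrist_force: [0.8, 0.4, -0.4]
width: 0.0119
```

Request:
move_arm(increments=[[[0,-0.4,-0.889,0.016,0,0,-0.216],[0,-0.4,-0.889,0.016,0,0,-0.216],[0,-0.4,-0.889,0.016,0,0,-0.216],[0,-0.4,-0.889,0.016,0,0,-0.216],[0,-0.4,-0.889,0.016,0,0,-0.216],[0,-0.4,-0.889,0.016,0,0,-0.216],[0,-0.4,-0.889,0.016,0,0,-0.216],[0,-0.4,-0.889,0.016,0,0,-0.216]]])

```text
time: 13.87
tool_pos: [0.5042, 0.0487, 0.2989]
ee_rot: [3.141, -0.0, 2.852]
wrist_force: [0.3, -0.6, -1.0]
width: 0.0115
```

```bash
python3 - <<'E'
from h import *
o,im,d,p=look('a4',(150,490,60,300),2)
E
```

```text
t 13.87 pos [0.5042 0.0487 0.2989] rot [ 3.1411e+00 -5.0000e-04  2.8522e+00] w 0.0115 F [ 0.3 -0.6 -1. ] err [ 0.0001  0.0015 -0.0006] q [-0.02  0.04  1.64  0.    1.47 -1.3 ]
```

View pics/a4c.png

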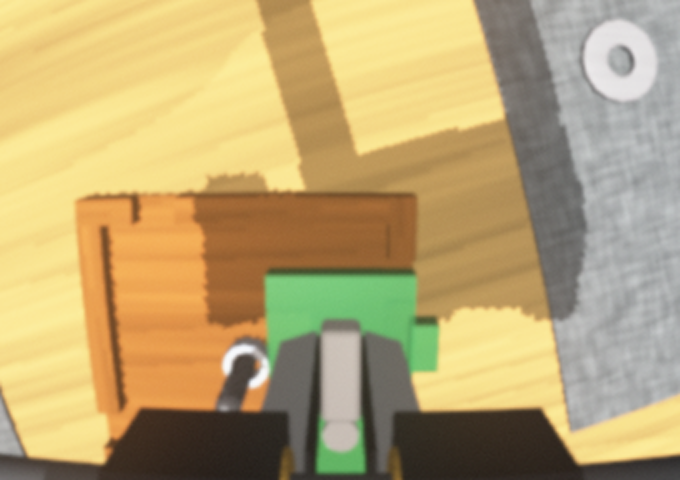

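```bash
python3 - <<'E'
from h import *
im,d,p=load('a4.npz'); o=robot.get_obs(); print(o['tool_pos'],o['ee_rot'])
big=cv2.resize(im[140:240,170:380,::-1],None,fx=3.8,fy=3.8,interpolation=cv2.INTER_CUBIC); cv2.imwrite('pics/a4z.png',big)
hsv=cv2.cvtColor(im,cv2.COLOR_RGB2HSV)
m=cv2.inRange(hsv,(4,90,30),(17,255,255))
for v in (160,164,168,172,176,185):
    k=np.nonzero(m[v,170:380])[0]+170; a,b=k.min(),k.max()
    print(v,a,b,px2tool(o,p,[(a-.5,v),(b+.5,v)],o['tool_pos'][2]-.016)[:,:2])
for u in (230,260,290,320,350):
    k=np.nonzero(m[130:200,u])[0]+130; print(u,k.min(),px2tool(o,p,[(u,k.min()-.5)],o['tool_pos'][2]-.016)[:,:2])
for v in (200,205,210,215): 
    g=cv2.inRange(hsv,(45,90,30),(88,255,255)); k=np.nonzero(g[v,260:380])[0]+260; print('tile',v,k.min(),k.max(),px2tool(o,p,[(k.min()-.5,v),(k.max()+.5,v)],.2004)[:,:2])
print(w2tool(o,[.5263,-.0012,.016]))
E
```

```text
[0.50418171 0.04854477 0.29896628] [ 3.14124306e+00 -3.47876269e-04  2.85231952e+00]
160 189 358 [[ 0.0404 -0.1171]
 [ 0.0382  0.035 ]]
164 188 358 [[ 0.0367 -0.1184]
 [ 0.0348  0.0351]]
168 188 358 [[ 0.0331 -0.1187]
 [ 0.0313  0.0351]]
172 189 358 [[ 0.0293 -0.118 ]
 [ 0.0278  0.0352]]
176 189 358 [[ 0.0256 -0.1183]
 [ 0.0243  0.0353]]
185 190 358 [[ 0.0172 -0.1181]
 [ 0.0163  0.0355]]
230 157 [[ 0.0422 -0.0767]]
260 156 [[ 0.0425 -0.0496]]
290 156 [[ 0.0421 -0.0236]]
320 156 [[0.042 0.002]]
350 157 [[0.0412 0.0276]]
tile 200 283 357 [[ 0.0243 -0.0207]
 [ 0.0242  0.0246]]
tile 205 283 357 [[ 0.0212 -0.0208]
 [ 0.0211  0.0247]]
tile 210 283 357 [[ 0.018  -0.0209]
 [ 0.018   0.0248]]
tile 215 283 356 [[ 0.0148 -0.021 ]
 [ 0.0148  0.0243]]
[-0.03548772 -0.04146749  0.28293947]
```

View pics/a4z.png

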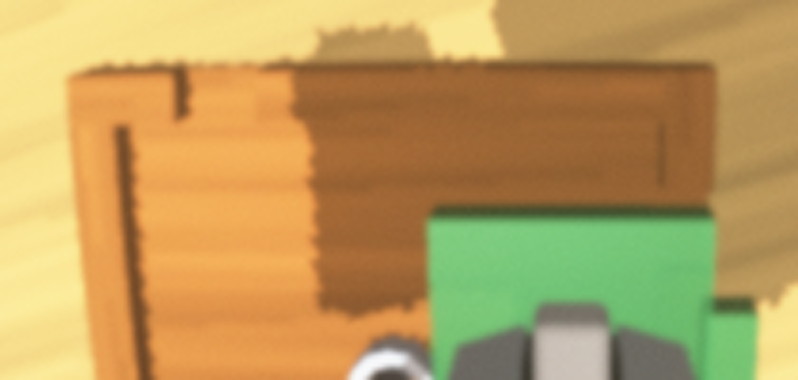

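Request:
move_arm(increments=[[[0,-0.002,-0.018,0.15,0,0,0],[0,-0.002,-0.018,0.3,0,0,0],[0,-0.002,-0.018,0.5,0,0,0],[0,-0.002,-0.018,0.65,0,0,0],[0,-0.002,-0.018,0.69,0,0,0],[0,-0.002,-0.018,0.69,0,0,0],[0,-0.002,-0.018,0.69,0,0,0],[0,-0.002,-0.018,0.69,0,0,0]]])

```text
time: 14.58
tool_pos: [0.5042, 0.0458, 0.2315]
ee_rot: [3.141, 0.002, 2.852]
wrist_force: [0.5, -0.7, -1.4]
width: 0.0119
```

```bash
python3 - <<'E'
from h import *
c=cmd();cs,sn=np.cos(c[3]),np.sin(c[3]); t=np.array([-.0002,-.0018]); c[:2]+=[cs*t[0]+sn*t[1],sn*t[0]-cs*t[1]]; c[2]=.2305; setcmd(c)
o,im,d,p=look('a5',(240,420,140,290),4)
E
```

```text
t 14.58 pos [0.5042 0.0458 0.2315] rot [3.1408e+00 2.4000e-03 2.8515e+00] w 0.0119 F [ 0.5 -0.7 -1.4] err [0.0004 0.0004 0.001 ] q [-0.02  0.09  1.72  0.    1.33 -1.3 ]
```

View pics/a5c.png

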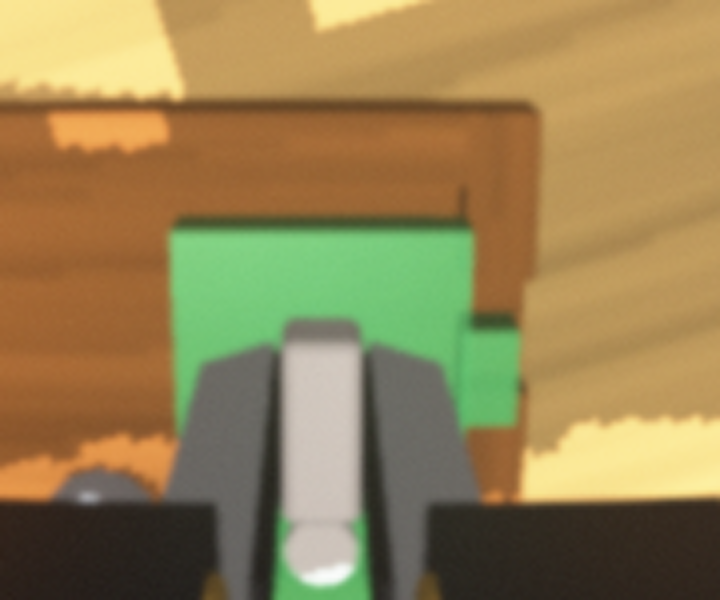

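```bash
python3 - <<'E'
from h import *
im,d,p=load('a5.npz'); o=robot.get_obs(); tz=o['tool_pos'][2]
print('slot',px2tool(o,p,[(371,210),(371,236.2)],tz-.016)); print('tab',px2tool(o,p,[(362,222),(362,247),(369.5,235)],.2004))
print('wall in',px2tool(o,p,[(355.5,190)],tz-.016),'out',px2tool(o,p,[(374.5,190)],tz-.016),'outer far',px2tool(o,p,[(340,165.8)],tz-.016))
print('tile',px2tool(o,p,[(282.7,205),(357.8,205),(320,198)],.2004), 'rib',px2tool(o,p,[(311,240),(330.3,240)],.1864))
print(w2tool(o,[.5263,-.0012,.016]))
E
```

```text
slot [[ 0.0135  0.0357  0.2156]
 [-0.0052  0.0366  0.2156]]
tab [[ 0.0102  0.0277  0.2004]
 [-0.0065  0.0285  0.2004]
 [ 0.0016  0.0329  0.2004]]
wall in [[0.027  0.0249 0.2156]] out [[0.0271 0.0374 0.2156]] outer far [[0.0428 0.0146 0.2156]]
tile [[ 0.0212 -0.0208  0.2004]
 [ 0.0211  0.0248  0.2004]
 [ 0.0255  0.0018  0.2004]] rib [[ 0.0041 -0.0034  0.1864]
 [ 0.0041  0.0078  0.1864]]
[-0.03401907 -0.03885527  0.21568337]
```

Request:
move_arm(increments=[[[0,0.02,-0.018,0,0,0,0],[0,0.02,-0.018,0,0,0,0],[0,0.02,-0.018,0.02,0,0,0],[0,0.02,-0.018,0.02,0,0,0],[0,0.02,-0.018,0.02,0,0,0],[0,0.02,-0.018,0.02,0,0,0],[0,0.02,-0.018,0.02,0,0,0],[0,0.02,-0.018,0.02,0,0,0]]])

```text
time: 15.3
tool_pos: [0.5012, 0.0445, 0.2282]
ee_rot: [3.142, -0.0, 2.851]
wrist_force: [-0.3, -0.4, -1.0]
width: 0.0116
```

```bash
cat >> h.py <<'E'
def adv(t):  # commanded shift in tool axes (m)
    c=cmd();cs,sn=np.cos(c[3]),np.sin(c[3]); c[:2]+=[cs*t[0]+sn*t[1],sn*t[0]-cs*t[1]]; c[2]-=t[2]; setcmd(c)
CT=np.array([.0712,.0017,.0201]); RT=np.array([[-.001,1,.002],[-.969,0,-.248],[-.248,-.002,.969]])
K0=np.array([[309.707,0,319.934],[0,309.707,199.168],[0,0,1]])
def t2(uv,tz):
    p=dict(mtx=K0,R=RT,t=-RT@CT); return onz(p,uv,tz,True).round(4)
E
python3 - <<'E'
from h import *
adv([.002,-.0018,.002])
o,im,d,p=look('a6',(240,420,140,290),4)
Tt=Ro.from_euler('xyz',o['ee_rot']).as_matrix()
print((Tt.T@(-p['R'].T@p['t']-o['tool_pos'])).round(4),(p['R']@Tt).round(4).tolist())
E
```

```text
t 15.3 pos [0.5012 0.0445 0.2282] rot [ 3.1415 -0.      2.8513] w 0.0116 F [-0.3 -0.4 -1. ] err [-0.0002  0.0002 -0.0003] q [-0.02  0.09  1.73  0.    1.32 -1.3 ]
[0.0709 0.0017 0.0203] [[-0.0007, 1.0, -0.0001], [-0.9687, -0.0007, -0.2483], [-0.2483, -0.0, 0.9687]]
```

View pics/a6c.png

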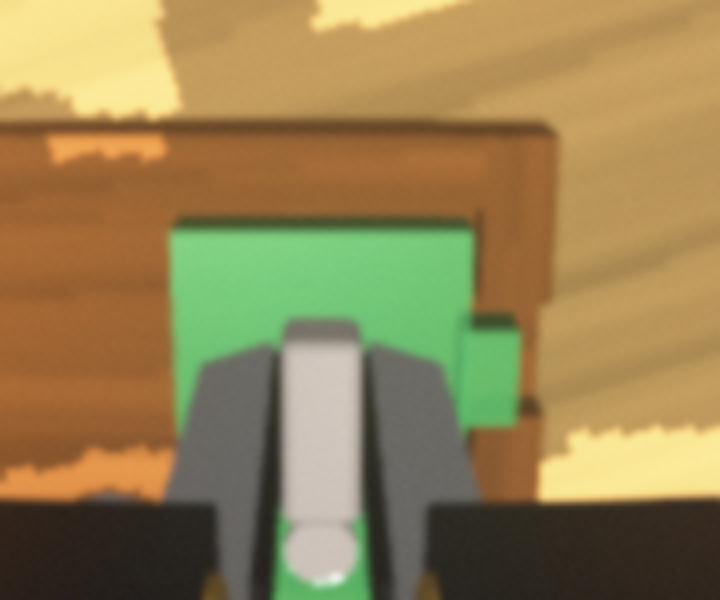

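Request:
move_arm(increments=[[[0,0.008,0,0,0,0,0],[0,0.008,0,0.02,0,0,0],[0,0.008,0,0.04,0,0,0],[0,0.008,0,0.06,0,0,0],[0,0.008,0,0.08,0,0,0],[0,0.008,0,0.1,0,0,0],[0,0.008,0,0.115,0,0,0],[0,0.008,0,0.115,0,0,0]]])

```text
time: 16.02
tool_pos: [0.5004, 0.0447, 0.2172]
ee_rot: [-3.142, -0.0, 2.851]
wrist_force: [-1.6, 0.3, 2.6]
width: 0.0115
```

```bash
python3 - <<'E'
from h import *
adv([.0008,0,.0115])
o,im,d,p=look('a7',(240,420,140,290),4)
E
```

```text
t 16.02 pos [0.5004 0.0447 0.2172] rot [-3.1416e+00 -3.0000e-04  2.8514e+00] w 0.0115 F [-1.6  0.3  2.6] err [-0.0002  0.0002  0.0002] q [-0.02  0.1   1.74  0.    1.3  -1.3 ]
```

View pics/a7c.png

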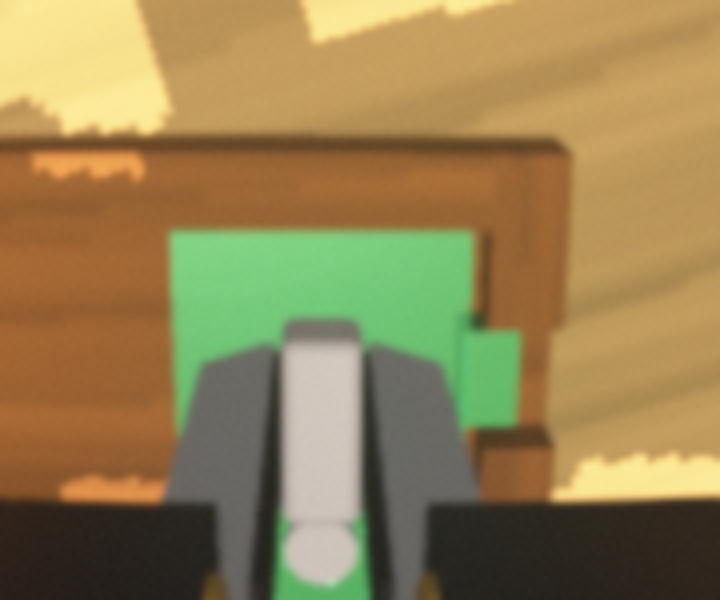

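Request:
move_arm(increments=[[[0,-0.012,0,0,0,0,0],[0,-0.012,0,0.006,0,0,0],[0,-0.012,0,0.006,0,0,0],[0.3,-0.012,0,0.006,0,0,0],[0.3,-0.012,0,0.006,0,0,0],[0.3,-0.012,0,0.006,0,0,0],[0.3,-0.012,0,0.006,0,0,0],[0.3,-0.012,0,0.006,0,0,0]]])

```text
time: 16.73
tool_pos: [0.5016, 0.0443, 0.2158]
ee_rot: [3.142, -0.0, 2.851]
wrist_force: [0.2, -0.3, 1.2]
width: 0.0278
```

```bash
python3 - <<'E'
from h import *
adv([-.0012,0,.0006])
o,im,d,p=look('a8',(240,420,140,290),4)
plan([(.5016,.0443,.30,np.radians(163.35),.4,0)])
# tile B apparent from a1 view
im,d,p=load('a1.npz'); print(rib2(im,p,(.4165,.3186))); im,d,p=load('wl.npz'); print(rib2(im,p,(.42,.32)),[ (t['org'].round(1),np.degrees(t['yaw'])) for t in tiles(im,p,True)])
E
```

```text
t 16.73 pos [0.5016 0.0443 0.2158] rot [ 3.1415e+00 -1.0000e-04  2.8513e+00] w 0.0278 F [ 0.2 -0.3  1.2] err [-0.0002  0.0002 -0.0006] q [-0.02  0.1   1.74  0.    1.3  -1.31]
3 x [0.4,0.002,0.001,-0.836,0,0,0]
end [0.5016 0.0443 0.3    2.8514]
[(431.4, 325.0, 16.4, 46.8, 15.7)]
[(428.6, 324.2, 16.6, 47.1, 15.9)] [(array([435.4, 324. ]), np.float64(-164.99507999420166)), (array([565.3, 333.4]), np.float64(-75.34324932098392))]
```

View pics/a8c.png

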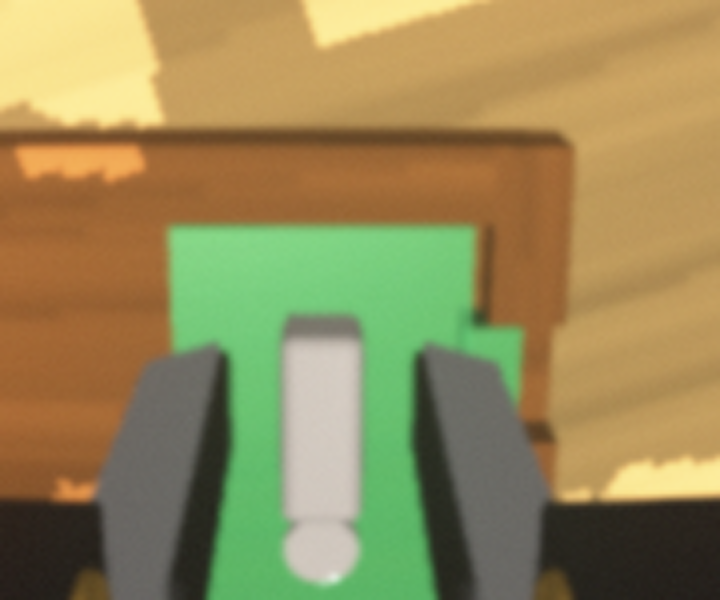

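```bash
python3 - <<'E'
from h import *
plan([(.493,.338,.32,np.radians(195),.5,5)])
E
```

```text
3 x [0.5,0.308,0.93,-0.067,0,0,-0.117]
3 x [0.5,0.132,0.97,-0.066,0,0,-0.117]
8 x [0.5,-0.047,0.979,-0.067,0,0,-0.117]
end [0.493  0.338  0.32   3.4027]
```

Request:
move_arm(increments=[[[0.3,0.002,0.001,-0.3,0,0,0],[0.4,0.002,0.001,-0.836,0,0,0],[0.4,0.002,0.001,-0.836,0,0,0],[0.4,0.002,0.001,-0.836,0,0,0]]])

```text
time: 17.12
tool_pos: [0.5028, 0.0445, 0.3046]
ee_rot: [3.139, 0.01, 2.851]
wrist_force: [-0.1, 1.0, 0.1]
width: 0.0375
```

Request:
move_arm(increments=[[[0.5,0.308,0.93,-0.067,0,0,-0.117],[0.5,0.308,0.93,-0.067,0,0,-0.117],[0.5,0.308,0.93,-0.067,0,0,-0.117],[0.5,0.308,0.93,-0.067,0,0,-0.117]]])

```text
time: 17.45
tool_pos: [0.4978, 0.1451, 0.3046]
ee_rot: [3.141, -0.003, 3.039]
wrist_force: [0.5, -0.9, -0.1]
width: 0.0468
```

Request:
move_arm(increments=[[[0.5,0.132,0.97,-0.066,0,0,-0.117],[0.5,0.132,0.97,-0.066,0,0,-0.117],[0.5,0.132,0.97,-0.066,0,0,-0.117],[0.5,0.132,0.97,-0.066,0,0,-0.117]]])

```text
time: 17.78
tool_pos: [0.4953, 0.2423, 0.3113]
ee_rot: [3.141, -0.002, -3.061]
wrist_force: [-0.3, 0.5, 0.3]
width: 0.0468
```

Request:
move_arm(increments=[[[0.5,-0.047,0.979,-0.067,0,0,-0.117],[0.5,-0.047,0.979,-0.067,0,0,-0.117],[0.5,-0.047,0.979,-0.067,0,0,-0.117],[0.5,-0.047,0.979,-0.067,0,0,-0.117],[0.5,-0.047,0.979,-0.067,0,0,-0.117],[0.5,-0.047,0.979,-0.067,0,0,-0.117],[0.5,-0.047,0.979,-0.067,0,0,-0.117],[0.5,-0.047,0.979,-0.067,0,0,-0.117]]])

```text
time: 18.45
tool_pos: [0.4932, 0.3367, 0.3195]
ee_rot: [-3.141, -0.0, -2.883]
wrist_force: [-0.5, -0.1, 0.3]
width: 0.0469
```

```bash
cat >> h.py <<'E'
B0=np.array([2.1,1.8])
def corr(xy_mm,yaw):
    c,s=np.cos(yaw),np.sin(yaw); return np.asarray(xy_mm)-np.array([c*B0[0]+s*B0[1],s*B0[0]-c*B0[1]])
E
python3 - <<'E'
from h import *
o,im,d,p=look('b1',(190,450,60,260),3)
for t in tiles(im,p,True): 
  print(np.round(t['org'],1),np.degrees(t['yaw']).round(1),np.round(t['dims'],1),np.round(t['tab'],1),t['uv'].round(0), corr(t['org'],o['ee_rot'][2]).round(1), rib2(im,p,t['org']/1000))
E
```

```text
t 18.45 pos [0.4932 0.3367 0.3195] rot [-3.1410e+00 -4.0000e-04 -2.8828e+00] w 0.0469 F [-0.5 -0.1  0.3] err [ 0.0001 -0.0014 -0.0005] q [ 0.5   0.22  1.39 -0.    1.53 -1.33]
[504.7  46.2] -19.7 [75.  49.8] [-13.1  17.4] [ 75. 150.] [507.2  45. ] [(507.4, 47.1, 165.0, 47.3, 25.5)]
[435.  325.3] -165.4 [74.6 47.8] [-4.9 10.8] [323. 123.] [437.5 324.1] [(433.9, 326.4, 15.1, 32.0, 14.4), (410.6, 319.9, 60.3, 14.6, 14.6)]
```

View pics/b1.png

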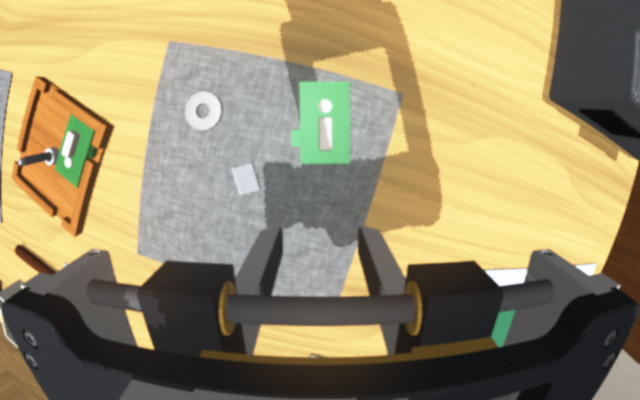

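```bash
python3 - <<'E'
from h import *
plan([(.4348,.3244,.24,np.radians(194.9),.5,3),(.4348,.3244,.2145,np.radians(194.9),.5,5)])
E
```

```text
6 x [0.5,0.598,0.019,0.8,0,0,0.001]
6 x [0.5,-0,-0,0.255,0,0,-0]
end [0.4348 0.3244 0.2145 3.4012]
```

Request:
move_arm(increments=[[[0.5,0.598,0.019,0.8,0,0,0.001],[0.5,0.598,0.019,0.8,0,0,0.001],[0.5,0.598,0.019,0.8,0,0,0.001],[0.5,0.598,0.019,0.8,0,0,0.001],[0.5,0.598,0.019,0.8,0,0,0.001],[0.5,0.598,0.019,0.8,0,0,0.001],[0.5,0.598,0.019,0.8,0,0,0.001]]])

```text
time: 19.08
tool_pos: [0.4363, 0.3251, 0.2424]
ee_rot: [3.14, 0.005, -2.883]
wrist_force: [-0.1, -0.6, 0.1]
width: 0.047
```

Request:
move_arm(increments=[[[0.5,0,0,0.1,0,0,0],[0.5,0,0,0.2,0,0,0],[0.5,0,0,0.255,0,0,0],[0.5,0,0,0.255,0,0,0],[0.5,0,0,0.255,0,0,0],[0.5,0,0,0.255,0,0,0]]])

```text
time: 19.58
tool_pos: [0.4345, 0.3246, 0.2137]
ee_rot: [-3.141, -0.001, -2.882]
wrist_force: [-0.4, -0.3, 0.5]
width: 0.0468
```

```bash
python3 - <<'E'
from h import *
o,im,d,p=look('b2',(190,450,120,300),3)
plan([(.4348,.3244,.3045,np.radians(194.9),0,2),(.5237+.0221,-.004-.0484,.3045,np.radians(163.35),0,6)])
E
```

```text
t 19.58 pos [0.4345 0.3246 0.2137] rot [-3.1414e+00 -9.0000e-04 -2.8820e+00] w 0.0468 F [-0.4 -0.3  0.5] err [-0.0003  0.0002 -0.0008] q [ 0.54  0.19  1.65  0.    1.31 -1.29]
5 x [0,-0,-0,-0.9,0,0,-0]
3 x [0,-0.026,-0.982,-0,0,0,0.088]
3 x [0,-0.162,-0.969,-0,0,0,0.087]
3 x [0,-0.292,-0.937,-0,0,0,0.088]
9 x [0,-0.418,-0.889,-0,0,0,0.087]
end [ 0.5458 -0.0524  0.3045  2.8514]
```

View pics/b2c.png

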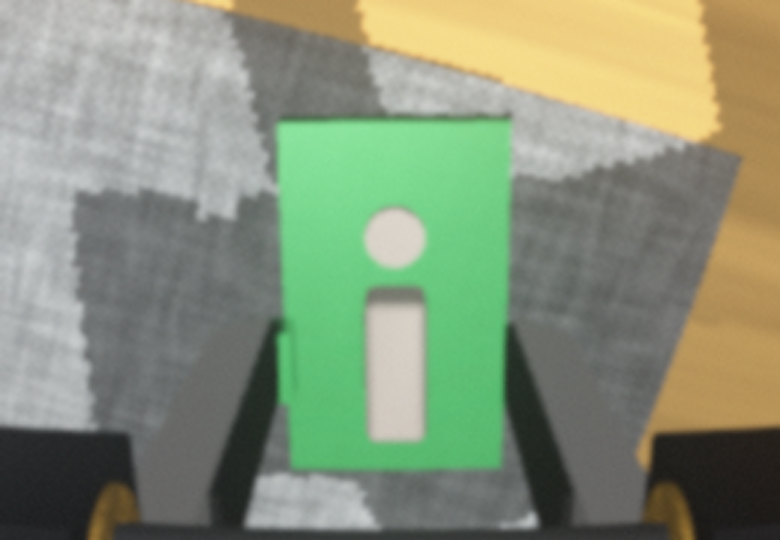

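Request:
move_arm(increments=[[[0,0,0,0,0,0,0],[0,0,0,0,0,0,0],[0,0,0,0,0,0,0],[0,0,0,0,0,0,0],[0,0,0,0,0,0,0],[0,0,0,0,0,0,0],[0,0,0,0,0,0,0],[0,0,0,0,0,0,0]]])

```text
time: 20.3
tool_pos: [0.4345, 0.3247, 0.2142]
ee_rot: [3.141, 0.0, -2.882]
wrist_force: [0.0, -0.0, -0.4]
width: 0.0119
```

Request:
move_arm(increments=[[[0,0,0,-0.2,0,0,0],[0,0,0,-0.5,0,0,0],[0,0,0,-0.8,0,0,0],[0,0,0,-0.9,0,0,0],[0,0,0,-0.9,0,0,0]]])

```text
time: 20.72
tool_pos: [0.4353, 0.3251, 0.3077]
ee_rot: [3.14, 0.007, -2.882]
wrist_force: [0.3, 0.1, -1.5]
width: 0.0116
```

Request:
move_arm(increments=[[[0,-0.026,-0.982,0,0,0,0.088],[0,-0.026,-0.982,0,0,0,0.088],[0,-0.026,-0.982,0,0,0,0.088],[0,-0.026,-0.982,0,0,0,0.088]]])

```text
time: 21.05
tool_pos: [0.4625, 0.2275, 0.3015]
ee_rot: [-3.139, -0.004, -3.025]
wrist_force: [-0.3, -0.2, -0.2]
width: 0.0118
```

Request:
move_arm(increments=[[[0,-0.162,-0.969,0,0,0,0.087],[0,-0.162,-0.969,0,0,0,0.087],[0,-0.162,-0.969,0,0,0,0.087],[0,-0.162,-0.969,0,0,0,0.087]]])

```text
time: 21.38
tool_pos: [0.4904, 0.1341, 0.3021]
ee_rot: [-3.14, -0.003, 3.122]
wrist_force: [-0.9, -0.2, -0.7]
width: 0.0116
```

Request:
move_arm(increments=[[[0,-0.292,-0.937,0,0,0,0.088],[0,-0.292,-0.937,0,0,0,0.088],[0,-0.292,-0.937,0,0,0,0.088],[0,-0.292,-0.937,0,0,0,0.088]]])

```text
time: 21.72
tool_pos: [0.5183, 0.0407, 0.3026]
ee_rot: [-3.141, -0.002, 2.985]
wrist_force: [-0.1, -0.0, -0.4]
width: 0.0117
```

Request:
move_arm(increments=[[[0,-0.44,-0.889,0,0,0,0.087],[0,-0.44,-0.889,0,0,0,0.087],[0,-0.44,-0.889,0,0,0,0.087],[0,-0.44,-0.889,0,0,0,0.087],[0,-0.44,-0.889,0,0,0,0.087],[0,-0.44,-0.889,0,0,0,0.087],[0,-0.44,-0.889,0,0,0,0.087],[0,-0.44,-0.889,0,0,0,0.087]]])

```text
time: 22.38
tool_pos: [0.5475, -0.0508, 0.304]
ee_rot: [3.141, -0.001, 2.854]
wrist_force: [0.6, -0.7, -0.9]
width: 0.0115
```

```bash
python3 - <<'E'
from h import *
adv([-.0022,0,0])
o,im,d,p=look('b4',(190,450,100,300),3)
print(rib2(im,p,(.5,.045),z=.030))
E
```

```text
t 22.38 pos [ 0.5475 -0.0508  0.304 ] rot [ 3.1410e+00 -5.0000e-04  2.8537e+00] w 0.0115 F [ 0.6 -0.7 -0.9] err [-0.0004  0.0022 -0.0005] q [-0.2   0.13  1.53  0.    1.49 -1.48]
[(525.2, 35.5, 75.7, 13.7, 13.2), (502.7, 44.0, 163.3, 31.6, 16.1)]
```

View pics/b4.png

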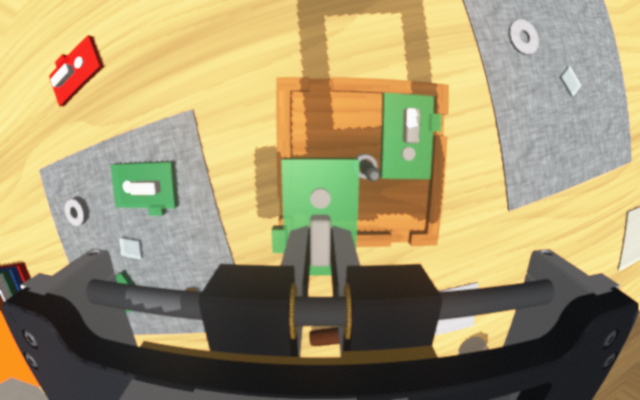

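Request:
move_arm(increments=[[[0,0,0,0.15,0,0,0],[0,0,0,0.3,0,0,0],[0,0,0,0.45,0,0,0],[0,0,0,0.6,0,0,0],[0,0,0,0.74,0,0,0],[0,0,0,0.74,0,0,0],[0,0,0,0.74,0,0,0],[0,0,0,0.74,0,0,0]]])

```text
time: 23.1
tool_pos: [0.5479, -0.0522, 0.2311]
ee_rot: [3.141, 0.001, 2.852]
wrist_force: [0.4, 0.9, -0.5]
width: 0.0117
```

Request:
move_arm(increments=[[[0,0,0,0,0,0,0],[0,0,0,0,0,0,0],[0,0,0,0,0,0,0],[0,0,0,0,0,0,0]]])

```text
time: 23.43
tool_pos: [0.5478, -0.0526, 0.2307]
ee_rot: [3.141, 0.001, 2.851]
wrist_force: [0.1, 0.1, -1.0]
width: 0.0118
```

```bash
python3 - <<'E'
from h import *
adv([0,0,.074])
o,im,d,p=look('b5',(225,415,120,290),4)
E
```

```text
t 23.43 pos [ 0.5478 -0.0526  0.2307] rot [3.1414e+00 9.0000e-04 2.8513e+00] w 0.0118 F [ 0.1  0.1 -1. ] err [-0.0001  0.0005  0.0002] q [-0.2   0.19  1.61  0.    1.34 -1.48]
```

View pics/b5c.png

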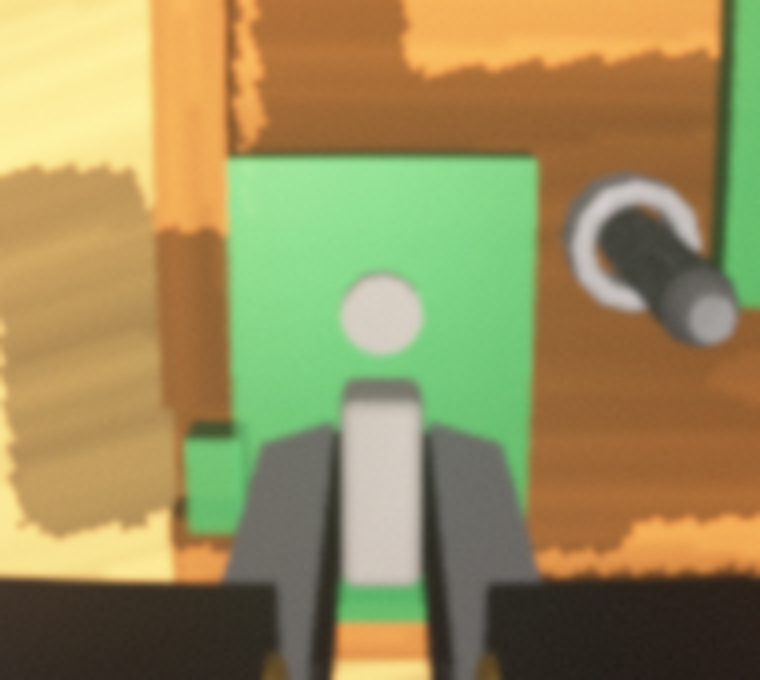

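Request:
move_arm(increments=[[[0,-0.01,0,0,0,0,0],[0,-0.01,0,0.02,0,0,0],[0,-0.01,0,0.04,0,0,0],[0,-0.01,0,0.06,0,0,0],[0,-0.01,0,0.08,0,0,0],[0,-0.01,0,0.1,0,0,0],[0,-0.01,0,0.128,0,0,0],[0,-0.01,0,0.128,0,0,0]]])

```text
time: 24.15
tool_pos: [0.5487, -0.0528, 0.2173]
ee_rot: [3.141, 0.0, 2.851]
wrist_force: [0.5, 0.0, -0.4]
width: 0.0116
```

```bash
python3 - <<'E'
from h import *
adv([-.001,0,.0128])
o,im,d,p=look('b6',(225,415,120,290),4)
E
```

```text
t 24.15 pos [ 0.5487 -0.0528  0.2173] rot [3.1414e+00 1.0000e-04 2.8515e+00] w 0.0116 F [ 0.5  0.  -0.4] err [-0.0001  0.0005 -0.0004] q [-0.2   0.2   1.62  0.    1.32 -1.48]
```

View pics/b6c.png

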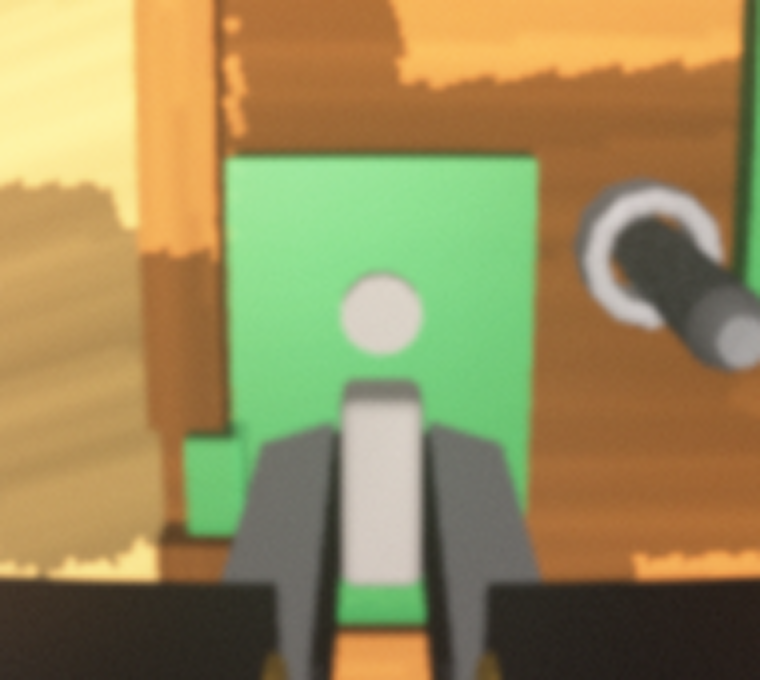

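```bash
python3 - <<'E'
from h import *
adv([0,0,.0005])
plan([(.5488,-.0532,.30,np.radians(163.35),.4,1),(.463,-.283,.32,np.radians(74),.5,5)])
E
```

```text
3 x [0.4,0.001,0.001,-0.828,0,0,0]
5 x [0.5,0.055,-0.816,-0.067,0,0,0.331]
5 x [0.5,-0.358,-0.735,-0.067,0,0,0.331]
10 x [0.5,-0.676,-0.46,-0.066,0,0,0.331]
end [ 0.463  -0.283   0.32    1.2916]
```

Request:
move_arm(increments=[[[0,0,0,0.005,0,0,0],[0.3,0,0,0.005,0,0,0],[0.3,0,0,0.005,0,0,0],[0.3,0,0,0.005,0,0,0],[0.3,0,0,0.005,0,0,0]]])

```text
time: 24.62
tool_pos: [0.5487, -0.0529, 0.2169]
ee_rot: [3.141, 0.0, 2.851]
wrist_force: [0.2, -0.6, -0.7]
width: 0.0279
```

Request:
move_arm(increments=[[[0.3,0.001,0.001,-0.3,0,0,0],[0.4,0.001,0.001,-0.828,0,0,0],[0.4,0.001,0.001,-0.828,0,0,0],[0.4,0.001,0.001,-0.828,0,0,0]]])

```text
time: 24.95
tool_pos: [0.5499, -0.053, 0.3048]
ee_rot: [3.141, 0.01, 2.851]
wrist_force: [0.5, 0.7, -0.7]
width: 0.0374
```

Request:
move_arm(increments=[[[0.5,0.055,-0.816,-0.067,0,0,0.331],[0.5,0.055,-0.816,-0.067,0,0,0.331],[0.5,0.055,-0.816,-0.067,0,0,0.331],[0.5,0.055,-0.816,-0.067,0,0,0.331],[0.5,0.055,-0.816,-0.067,0,0,0.331],[0.5,0.055,-0.816,-0.067,0,0,0.331]]])

```text
time: 25.45
tool_pos: [0.5196, -0.1293, 0.3046]
ee_rot: [-3.14, -0.003, 2.333]
wrist_force: [0.2, 0.5, -0.5]
width: 0.0469
```

Request:
move_arm(increments=[[[0.5,-0.358,-0.735,-0.067,0,0,0.331],[0.5,-0.358,-0.735,-0.067,0,0,0.331],[0.5,-0.358,-0.735,-0.067,0,0,0.331],[0.5,-0.358,-0.735,-0.067,0,0,0.331],[0.5,-0.358,-0.735,-0.067,0,0,0.331],[0.5,-0.358,-0.735,-0.067,0,0,0.331]]])

```text
time: 25.95
tool_pos: [0.4914, -0.2056, 0.3122]
ee_rot: [-3.141, -0.001, 1.816]
wrist_force: [0.0, 0.4, 0.7]
width: 0.0471
```

Request:
move_arm(increments=[[[0.5,-0.676,-0.46,-0.066,0,0,0.331],[0.5,-0.676,-0.46,-0.066,0,0,0.331],[0.5,-0.676,-0.46,-0.066,0,0,0.331],[0.5,-0.676,-0.46,-0.066,0,0,0.331],[0.5,-0.676,-0.46,-0.066,0,0,0.331],[0.5,-0.676,-0.46,-0.066,0,0,0.331],[0.5,-0.676,-0.46,-0.066,0,0,0.331],[0.5,-0.676,-0.46,-0.066,0,0,0.331]]])

```text
time: 26.62
tool_pos: [0.4632, -0.2819, 0.3195]
ee_rot: [-3.141, -0.0, 1.296]
wrist_force: [0.2, -0.2, 0.7]
width: 0.047
```

Request:
move_arm(increments=[[[0.5,0,0,0,0,0,0],[0.5,0,0,0,0,0,0],[0.5,0,0,0,0,0,0],[0.5,0,0,0,0,0,0]]])

```text
time: 26.95
tool_pos: [0.4629, -0.2824, 0.3197]
ee_rot: [3.141, -0.0, 1.292]
wrist_force: [-0.2, 0.5, 0.1]
width: 0.0471
```

```bash
python3 - <<'E'
from h import *
o,im,d,p=look('c1',(190,450,60,260),3)
for t in tiles(im,p,True): 
  print(np.round(t['org'],1),np.degrees(t['yaw']).round(1),np.round(t['dims'],1),np.round(t['tab'],1),t['uv'].round(0), rib2(im,p,t['org']/1000))
E
```

```text
t 26.95 pos [ 0.4629 -0.2824  0.3197] rot [ 3.1415 -0.      1.2923] w 0.0471 F [-0.2  0.5  0.1] err [-0.0001  0.0006 -0.0003] q [-0.65  0.1   1.52  0.    1.52 -0.37]
[ 594.4 -338. ] 102.8 [76.8 51.4] [-2.   4.9] [452. 206.] [(596.1, -336.0, 102.9, 37.1, 16.7), (587.9, -309.7, 164.6, 14.7, 14.2)]
[ 486.  -209.3] -106.9 [74.6 47.9] [-3.9 11.9] [321. 129.] [(477.6, -231.8, 74.0, 14.7, 14.5), (484.5, -208.7, 73.6, 32.3, 14.6)]
```

View pics/c1.png

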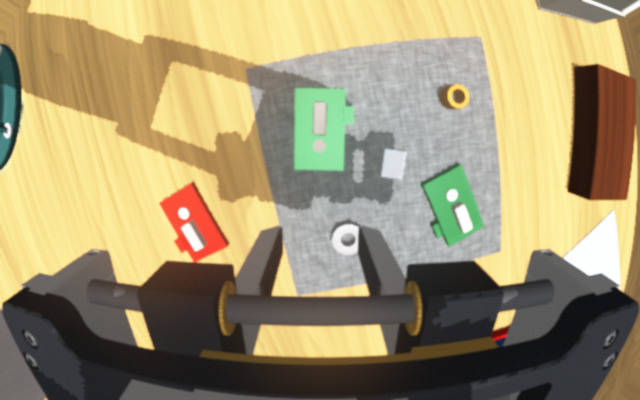

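```bash
python3 - <<'E'
from h import *
plan([(.4848,-.2085,.24,np.radians(73.4),.5,4),(.4848,-.2085,.2145,np.radians(73.4),.5,5)])
E
```

```text
7 x [0.5,0.777,0.004,0.8,0,0,0.007]
6 x [0.5,-0,-0,0.255,0,0,-0]
end [ 0.4848 -0.2085  0.2145  1.2806]
```

Request:
move_arm(increments=[[[0.5,0.777,0.004,0.8,0,0,0.007],[0.5,0.777,0.004,0.8,0,0,0.007],[0.5,0.777,0.004,0.8,0,0,0.007],[0.5,0.777,0.004,0.8,0,0,0.007],[0.5,0.777,0.004,0.8,0,0,0.007],[0.5,0.777,0.004,0.8,0,0,0.007],[0.5,0.777,0.004,0.8,0,0,0.007]]])

```text
time: 27.58
tool_pos: [0.4852, -0.2092, 0.2417]
ee_rot: [3.138, 0.001, 1.28]
wrist_force: [0.4, -0.8, 0.0]
width: 0.047
```

Request:
move_arm(increments=[[[0.5,0,0,0.1,0,0,0],[0.5,0,0,0.2,0,0,0],[0.5,0,0,0.255,0,0,0],[0.5,0,0,0.255,0,0,0],[0.5,0,0,0.255,0,0,0],[0.5,0,0,0.255,0,0,0]]])

```text
time: 28.08
tool_pos: [0.4846, -0.208, 0.2139]
ee_rot: [-3.141, -0.0, 1.28]
wrist_force: [-0.1, 0.5, -0.1]
width: 0.0467
```

```bash
python3 - <<'E'
from h import *
o,im,d,p=look('c2',(190,450,120,300),3)
E
```

```text
t 28.08 pos [ 0.4846 -0.208   0.2139] rot [-3.1410e+00 -3.0000e-04  1.2804e+00] w 0.0467 F [-0.1  0.5 -0.1] err [-0.0003  0.0004 -0.0006] q [-0.51  0.16  1.69  0.    1.3  -0.22]
```

View pics/c2c.png

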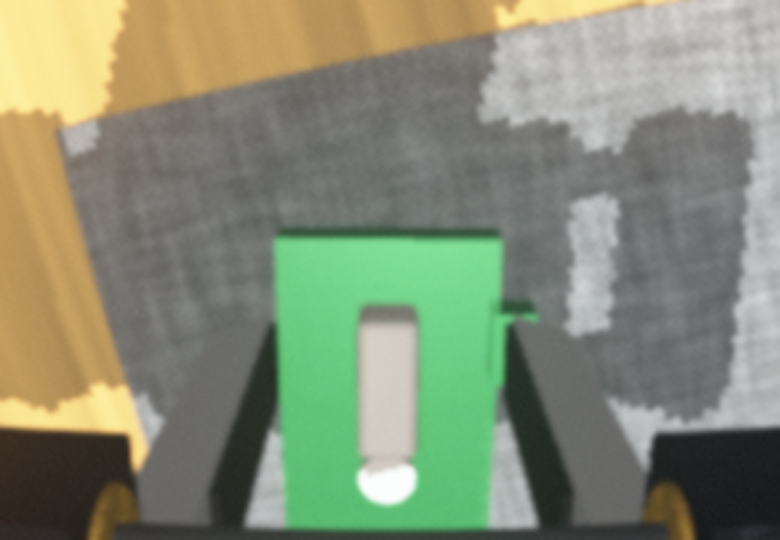

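```bash
python3 - <<'E'
from h import *
plan([(.4848,-.2085,.3045,np.radians(73.4),0,2),(.5748,.0208,.3045,np.radians(73.35),0,6)])
E
```

```text
5 x [0,-0,-0,-0.9,0,0,-0]
2 x [0,0.818,0.069,-0,0,0,0]
2 x [0,0.818,0.069,-0,0,0,0]
8 x [0,0.818,0.068,-0,0,0,0]
end [0.5748 0.0208 0.3045 1.2806]
```

Request:
move_arm(increments=[[[0,0,0,0,0,0,0],[0,0,0,0,0,0,0],[0,0,0,0,0,0,0],[0,0,0,0,0,0,0],[0,0,0,0,0,0,0],[0,0,0,0,0,0,0],[0,0,0,0,0,0,0],[0,0,0,0,0,0,0]]])

```text
time: 28.8
tool_pos: [0.4846, -0.2079, 0.2142]
ee_rot: [-3.141, -0.0, 1.281]
wrist_force: [0.2, -0.1, 0.7]
width: 0.0117
```

Request:
move_arm(increments=[[[0,0,0,-0.2,0,0,0],[0,0,0,-0.5,0,0,0],[0,0,0,-0.8,0,0,0],[0,0,0,-0.9,0,0,0],[0,0,0,-0.9,0,0,0],[0,0,0,-0.9,0,0,0]]])

```text
time: 29.3
tool_pos: [0.4846, -0.2079, 0.3036]
ee_rot: [-3.142, -0.0, 1.281]
wrist_force: [-0.5, 0.3, -1.1]
width: 0.0115
```

Lifted; carry to pocket 3 and hover just above the wall.

Request:
move_arm(increments=[[[0,0.818,0.069,0,0,0,0],[0,0.818,0.069,0,0,0,0],[0,0.818,0.069,0,0,0,0]]])

```text
time: 29.55
tool_pos: [0.5154, -0.1265, 0.301]
ee_rot: [-3.136, -0.005, 1.286]
wrist_force: [-0.7, -0.4, -1.0]
width: 0.0116
```

Request:
move_arm(increments=[[[0,0.818,0.069,0,0,0,0],[0,0.818,0.069,0,0,0,0],[0,0.818,0.069,0,0,0,0]]])

```text
time: 29.8
tool_pos: [0.5454, -0.05, 0.3011]
ee_rot: [-3.137, -0.004, 1.287]
wrist_force: [-0.3, -1.9, -0.4]
width: 0.0116
```

Request:
move_arm(increments=[[[0,0.818,0.068,0,0,0,0],[0,0.818,0.068,0,0,0,0],[0,0.818,0.068,0,0,0,0],[0,0.818,0.068,0,0,0,0],[0,0.818,0.068,0,0,0,0],[0,0.818,0.068,0,0,0,0],[0,0.818,0.068,0,0,0,0]]])

```text
time: 30.38
tool_pos: [0.5742, 0.0199, 0.3035]
ee_rot: [-3.14, 0.001, 1.279]
wrist_force: [0.2, -0.1, -1.2]
width: 0.0115
```

Request:
move_arm(increments=[[[0,0,0,0.15,0,0,0],[0,0,0,0.3,0,0,0],[0,0,0,0.45,0,0,0],[0,0,0,0.6,0,0,0],[0,0,0,0.74,0,0,0],[0,0,0,0.74,0,0,0],[0,0,0,0.74,0,0,0],[0,0,0,0.74,0,0,0]]])

```text
time: 31.05
tool_pos: [0.5749, 0.0206, 0.2312]
ee_rot: [3.14, -0.0, 1.28]
wrist_force: [0.2, 0.3, -1.1]
width: 0.0123
```

Request:
move_arm(increments=[[[0,0,0,0,0,0,0],[0,0,0,0,0,0,0],[0,0,0,0,0,0,0],[0,0,0,0,0,0,0]]])

```text
time: 31.38
tool_pos: [0.5748, 0.0213, 0.2309]
ee_rot: [3.14, -0.0, 1.281]
wrist_force: [-0.5, 0.2, -0.9]
width: 0.0113
```

```bash
python3 - <<'E'
from h import *
adv([0,0,.074])
o,im,d,p=look('c5',(225,425,120,290),4)
E
```

```text
t 31.38 pos [0.5748 0.0213 0.2309] rot [ 3.1404e+00 -4.0000e-04  1.2806e+00] w 0.0113 F [-0.5  0.2 -0.9] err [-0.      0.0005  0.0004] q [-0.06  0.24  1.55  0.    1.35  0.23]
```

View pics/c5c.png

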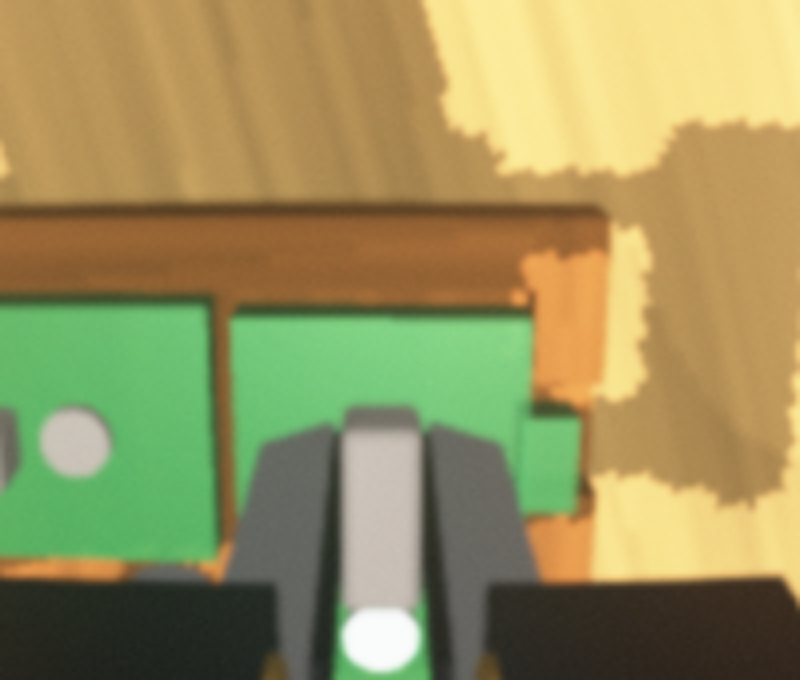

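```bash
python3 - <<'E'
from h import *
def cr(u,v): return (u/4+225-.4,v/4+120-.4)
print('tab',t2([cr(550,417),cr(550,515)],.2009)[:,0],'slot',t2([cr(595,397),cr(595,513)],.2149)[:,0])
print('tilefar',t2([cr(400,316)],.2009)[:,:2],'farouter',t2([cr(400,205),cr(400,213)],.2149)[:,0])
print('tileR',t2([cr(533,340),cr(232,340)],.2009)[:,1],'wall',t2([cr(535,300),cr(607,300)],.2149)[:,1])
# b6 final state check: crop (225,120)
print('b6 tab',t2([cr(210,437),cr(210,535)],.2009)[:,0],'slot',t2([cr(160,432),cr(170,548)],.2173-.016)[:,0],'tileL',t2([cr(227,200)],.2009)[:,1],'wall',t2([cr(217,200),cr(137,200)],.2013)[:,1])
def ca(u,v): return (u/4+240-.4,v/4+140-.4)
print('a8 tab',t2([ca(490,326),ca(490,428)],.2004)[:,0],'slot',t2([ca(555,324),ca(545,440)],.2)[:,0],'far',t2([ca(400,228)],.2004)[:,0],t2([ca(400,130),ca(400,140)],.2)[:,0])
E
python3 - <<'E'
import cv2
im=cv2.imread('pics/c5.png'); cv2.imwrite('pics/c5z.png',cv2.resize(im[205:260,340:390],None,fx=10,fy=10,interpolation=cv2.INTER_CUBIC))
E
```

```text
tab [ 0.0091 -0.0074] slot [ 0.0078 -0.0133]
tilefar [[0.0253 0.0041]] farouter [0.04   0.0387]
tileR [ 0.0243 -0.0214] wall [0.0262 0.0381]
b6 tab [ 0.0059 -0.0109] slot [ 0.0065 -0.0136] tileL [-0.0216] wall [-0.0231 -0.0353]
a8 tab [ 0.0111 -0.006 ] slot [ 0.0115 -0.0081] far [0.0267] [0.0416 0.0401]
```

View pics/c5z.png

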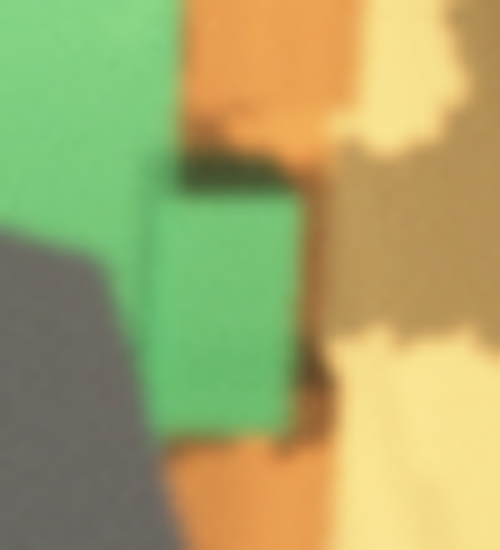

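Request:
move_arm(increments=[[[0,-0.003,0,0,0,0,0],[0,-0.003,0,0.02,0,0,0],[0,-0.003,0,0.04,0,0,0],[0,-0.003,0,0.06,0,0,0],[0,-0.003,0,0.08,0,0,0],[0,-0.003,0,0.1,0,0,0],[0,-0.003,0,0.128,0,0,0],[0,-0.003,0,0.128,0,0,0]]])

```text
time: 32.1
tool_pos: [0.5746, 0.021, 0.2173]
ee_rot: [3.142, -0.0, 1.281]
wrist_force: [0.5, -0.9, -0.2]
width: 0.0119
```

```bash
python3 - <<'E'
from h import *
adv([-.0003,0,.0128])
o,im,d,p=look('c6',(225,425,120,290),4)
E
```

```text
t 32.1 pos [0.5746 0.021  0.2173] rot [ 3.1415e+00 -1.0000e-04  1.2805e+00] w 0.0119 F [ 0.5 -0.9 -0.2] err [-0.0001  0.0005 -0.0004] q [-0.06  0.25  1.56  0.    1.33  0.23]
```

View pics/c6c.png

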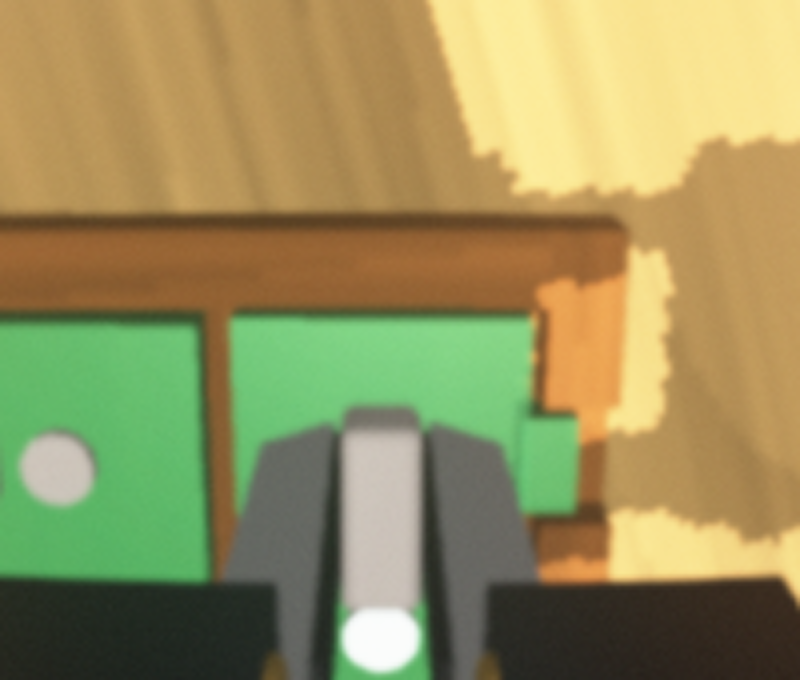

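```bash
python3 - <<'E'
from h import *
adv([0,0,.0005])
plan([(.5746,.0205,.30,np.radians(73.4),.4,1),(.602,-.372,.31,np.radians(102.8),.5,6)])
E
```

```text
3 x [0.4,-0,-0.001,-0.828,0,0,-0]
3 x [0.5,-0.921,0.346,-0.025,0,0,-0.082]
3 x [0.5,-0.957,0.225,-0.025,0,0,-0.082]
3 x [0.5,-0.979,0.101,-0.025,0,0,-0.081]
9 x [0.5,-0.983,-0.024,-0.025,0,0,-0.082]
end [ 0.602  -0.372   0.31    1.7943]
```

Request:
move_arm(increments=[[[0,0,0,0.005,0,0,0],[0.3,0,0,0.005,0,0,0],[0.3,0,0,0.005,0,0,0],[0.3,0,0,0.005,0,0,0],[0.3,0,0,0.005,0,0,0]]])

```text
time: 32.57
tool_pos: [0.5746, 0.021, 0.2169]
ee_rot: [3.141, -0.0, 1.281]
wrist_force: [0.1, 0.7, -0.2]
width: 0.0283
```

Request:
move_arm(increments=[[[0.3,0,-0.001,-0.3,0,0,0],[0.4,0,-0.001,-0.828,0,0,0],[0.4,0,-0.001,-0.828,0,0,0],[0.4,0,-0.001,-0.828,0,0,0]]])

```text
time: 32.9
tool_pos: [0.5757, 0.0209, 0.3051]
ee_rot: [3.131, -0.003, 1.281]
wrist_force: [1.2, 0.5, -0.6]
width: 0.0375
```

Request:
move_arm(increments=[[[0.5,-0.921,0.346,-0.025,0,0,-0.082],[0.5,-0.921,0.346,-0.025,0,0,-0.082],[0.5,-0.921,0.346,-0.025,0,0,-0.082],[0.5,-0.921,0.346,-0.025,0,0,-0.082]]])

```text
time: 33.23
tool_pos: [0.5809, -0.0806, 0.2999]
ee_rot: [-3.139, 0.001, 1.405]
wrist_force: [0.2, 0.6, -0.6]
width: 0.047
```

Request:
move_arm(increments=[[[0.5,-0.957,0.225,-0.025,0,0,-0.082],[0.5,-0.957,0.225,-0.025,0,0,-0.082],[0.5,-0.957,0.225,-0.025,0,0,-0.082],[0.5,-0.957,0.225,-0.025,0,0,-0.082]]])

```text
time: 33.57
tool_pos: [0.5878, -0.178, 0.3026]
ee_rot: [-3.139, 0.0, 1.534]
wrist_force: [0.2, 0.1, 0.7]
width: 0.047
```

Request:
move_arm(increments=[[[0.5,-0.979,0.101,-0.025,0,0,-0.081],[0.5,-0.979,0.101,-0.025,0,0,-0.081],[0.5,-0.979,0.101,-0.025,0,0,-0.081],[0.5,-0.979,0.101,-0.025,0,0,-0.081]]])

```text
time: 33.9
tool_pos: [0.5948, -0.2754, 0.3054]
ee_rot: [-3.14, -0.001, 1.662]
wrist_force: [0.2, 0.3, 0.9]
width: 0.047
```

Request:
move_arm(increments=[[[0.5,-0.983,-0.024,-0.025,0,0,-0.082],[0.5,-0.983,-0.024,-0.025,0,0,-0.082],[0.5,-0.983,-0.024,-0.025,0,0,-0.082],[0.5,-0.983,-0.024,-0.025,0,0,-0.082],[0.5,-0.983,-0.024,-0.025,0,0,-0.082],[0.5,-0.983,-0.024,-0.025,0,0,-0.082],[0.5,-0.983,-0.024,-0.025,0,0,-0.082],[0.5,-0.983,-0.024,-0.025,0,0,-0.082]]])

```text
time: 34.57
tool_pos: [0.6023, -0.3694, 0.3099]
ee_rot: [3.141, -0.001, 1.796]
wrist_force: [-0.3, 0.1, -0.1]
width: 0.0469
```

Request:
move_arm(increments=[[[0.5,0,0,0,0,0,0],[0.5,0,0,0,0,0,0],[0.5,0,0,0,0,0,0],[0.5,0,0,0,0,0,0]]])

```text
time: 34.9
tool_pos: [0.6019, -0.3713, 0.3098]
ee_rot: [3.141, -0.0, 1.794]
wrist_force: [-0.1, -0.4, -0.1]
width: 0.0473
```

```bash
python3 - <<'E'
from h import *
o,im,d,p=look('d1',(190,450,60,260),3)
for t in tiles(im,p,True): 
  print(np.round(t['org'],1),np.degrees(t['yaw']).round(1),np.round(t['dims'],1),np.round(t['tab'],1),t['uv'].round(0), rib2(im,p,t['org']/1000))
E
```

```text
t 34.9 pos [ 0.6019 -0.3713  0.3098] rot [ 3.1414 -0.      1.7944] w 0.0473 F [-0.1 -0.4 -0.1] err [-0.0002  0.0007 -0.0002] q [-0.63  0.47  1.08  0.    1.59 -0.86]
[ 596.1 -338.5] 101.7 [75.1 49.1] [-3.9 12.3] [320. 154.] [(598.0, -337.8, 102.6, 32.3, 14.3), (592.3, -313.4, 147.7, 14.6, 14.3)]
```

View pics/d1.png

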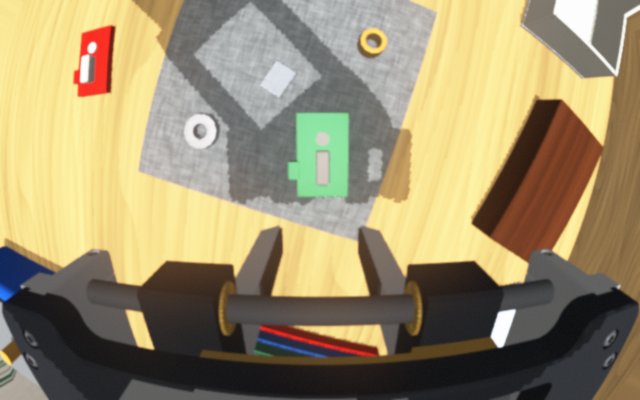

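```bash
python3 - <<'E'
from h import *
plan([(.5965,-.338,.24,np.radians(102.6),.5,4),(.5965,-.338,.2145,np.radians(102.6),.5,5)])
E
```

```text
6 x [0.5,0.343,0.021,0.7,0,0,0.002]
6 x [0.5,0,0,0.255,0,0,0]
end [ 0.5965 -0.338   0.2145  1.7911]
```

Request:
move_arm(increments=[[[0.5,0.343,0.021,0.7,0,0,0.002],[0.5,0.343,0.021,0.7,0,0,0.002],[0.5,0.343,0.021,0.7,0,0,0.002],[0.5,0.343,0.021,0.7,0,0,0.002],[0.5,0.343,0.021,0.7,0,0,0.002],[0.5,0.343,0.021,0.7,0,0,0.002],[0.5,0.343,0.021,0.7,0,0,0.002]]])

```text
time: 35.53
tool_pos: [0.5973, -0.3391, 0.2436]
ee_rot: [3.137, 0.005, 1.79]
wrist_force: [0.6, -0.5, 0.3]
width: 0.0472
```

Request:
move_arm(increments=[[[0.5,0,0,0.1,0,0,0],[0.5,0,0,0.2,0,0,0],[0.5,0,0,0.255,0,0,0],[0.5,0,0,0.255,0,0,0],[0.5,0,0,0.255,0,0,0],[0.5,0,0,0.255,0,0,0]]])

```text
time: 36.03
tool_pos: [0.5962, -0.3375, 0.2134]
ee_rot: [-3.141, -0.001, 1.791]
wrist_force: [0.4, 0.2, -0.2]
width: 0.0472
```

```bash
python3 - <<'E'
from h import *
o,im,d,p=look('d2',(190,450,120,300),3)
E
```

```text
t 36.03 pos [ 0.5962 -0.3375  0.2134] rot [-3.1408e+00 -1.0000e-03  1.7911e+00] w 0.0472 F [ 0.4  0.2 -0.2] err [-0.0003  0.0006 -0.0011] q [-0.6   0.48  1.26  0.    1.4  -0.82]
```

View pics/d2c.png

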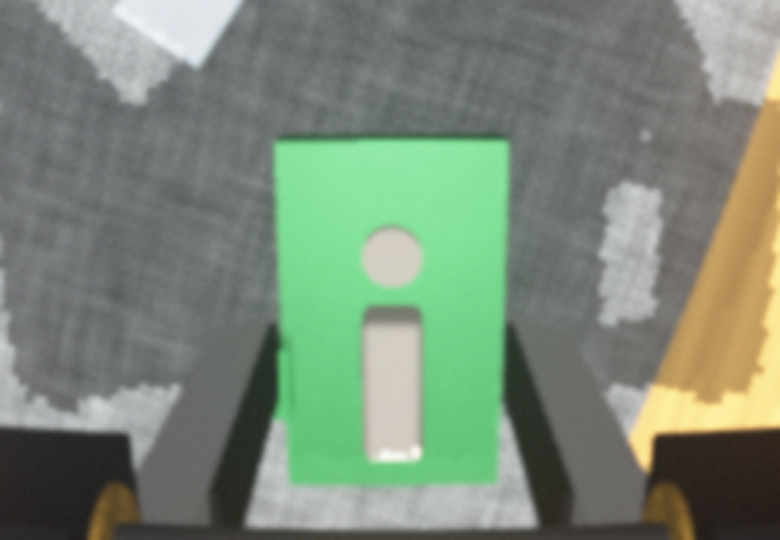

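```bash
python3 - <<'E'
from h import *
plan([(.5965,-.338,.3045,np.radians(102.6),0,2),(.4779,-.0233,.3045,np.radians(73.35),0,6)])
E
```

```text
5 x [0,0,0,-0.9,0,0,0]
3 x [0,0.833,-0.117,-0,0,0,0.081]
3 x [0,0.811,-0.222,-0,0,0,0.081]
3 x [0,0.776,-0.323,-0,0,0,0.082]
9 x [0,0.728,-0.421,-0,0,0,0.081]
end [ 0.4779 -0.0233  0.3045  1.2806]
```

Request:
move_arm(increments=[[[0,0,0,0,0,0,0],[0,0,0,0,0,0,0],[0,0,0,0,0,0,0],[0,0,0,0,0,0,0],[0,0,0,0,0,0,0],[0,0,0,0,0,0,0],[0,0,0,0,0,0,0],[0,0,0,0,0,0,0]]])

```text
time: 36.75
tool_pos: [0.5963, -0.3376, 0.2142]
ee_rot: [3.142, -0.0, 1.791]
wrist_force: [-0.1, 0.1, 0.8]
width: 0.012
```

Request:
move_arm(increments=[[[0,0,0,-0.2,0,0,0],[0,0,0,-0.5,0,0,0],[0,0,0,-0.8,0,0,0],[0,0,0,-0.9,0,0,0],[0,0,0,-0.9,0,0,0],[0,0,0,-0.9,0,0,0]]])

```text
time: 37.25
tool_pos: [0.5962, -0.3375, 0.3038]
ee_rot: [3.141, 0.0, 1.791]
wrist_force: [-0.8, -1.2, -2.2]
width: 0.0116
```

Request:
move_arm(increments=[[[0,0.833,-0.117,0,0,0,0.081],[0,0.833,-0.117,0,0,0,0.081],[0,0.833,-0.117,0,0,0,0.081],[0,0.833,-0.117,0,0,0,0.081]]])

```text
time: 37.58
tool_pos: [0.5654, -0.2565, 0.3001]
ee_rot: [-3.135, -0.004, 1.667]
wrist_force: [0.3, -0.8, -0.7]
width: 0.0119
```

Request:
move_arm(increments=[[[0,0.811,-0.222,0,0,0,0.081],[0,0.811,-0.222,0,0,0,0.081],[0,0.811,-0.222,0,0,0,0.081],[0,0.811,-0.222,0,0,0,0.081]]])

```text
time: 37.92
tool_pos: [0.5367, -0.1793, 0.3027]
ee_rot: [-3.14, -0.0, 1.539]
wrist_force: [0.0, 0.6, -0.8]
width: 0.0115
```

Request:
move_arm(increments=[[[0,0.776,-0.323,0,0,0,0.082],[0,0.776,-0.323,0,0,0,0.082],[0,0.776,-0.323,0,0,0,0.082],[0,0.776,-0.323,0,0,0,0.082]]])

```text
time: 38.25
tool_pos: [0.5078, -0.1015, 0.304]
ee_rot: [3.141, 0.001, 1.41]
wrist_force: [-0.4, -0.6, -1.0]
width: 0.0112
```

Request:
move_arm(increments=[[[0,0.728,-0.421,0,0,0,0.081],[0,0.728,-0.421,0,0,0,0.081],[0,0.728,-0.421,0,0,0,0.081],[0,0.728,-0.421,0,0,0,0.081],[0,0.728,-0.421,0,0,0,0.081],[0,0.728,-0.421,0,0,0,0.081],[0,0.728,-0.421,0,0,0,0.081],[0,0.728,-0.421,0,0,0,0.081]]])

```text
time: 38.92
tool_pos: [0.4783, -0.0241, 0.3041]
ee_rot: [3.141, 0.0, 1.279]
wrist_force: [-0.0, -0.0, -0.8]
width: 0.0114
```

Request:
move_arm(increments=[[[0,0,0,0.15,0,0,0],[0,0,0,0.3,0,0,0],[0,0,0,0.45,0,0,0],[0,0,0,0.6,0,0,0],[0,0,0,0.74,0,0,0],[0,0,0,0.74,0,0,0],[0,0,0,0.74,0,0,0],[0,0,0,0.74,0,0,0]]])

```text
time: 39.58
tool_pos: [0.4781, -0.0232, 0.231]
ee_rot: [3.141, -0.0, 1.28]
wrist_force: [0.5, -0.6, -0.0]
width: 0.0116
```

Request:
move_arm(increments=[[[0,0,0,0,0,0,0],[0,0,0,0,0,0,0],[0,0,0,0,0,0,0],[0,0,0,0,0,0,0]]])

```text
time: 39.92
tool_pos: [0.4778, -0.0228, 0.2307]
ee_rot: [3.141, -0.0, 1.281]
wrist_force: [-0.2, -0.4, -1.4]
width: 0.0117
```

```bash
python3 - <<'E'
from h import *
adv([0,0,.074])
o,im,d,p=look('d5',(225,425,120,290),4)
E
```

```text
t 39.92 pos [ 0.4778 -0.0228  0.2307] rot [ 3.1406e+00 -2.0000e-04  1.2807e+00] w 0.0117 F [-0.2 -0.4 -1.4] err [-0.      0.0005  0.0002] q [-0.17  0.03  1.78  0.    1.32  0.12]
```

View pics/d5c.png

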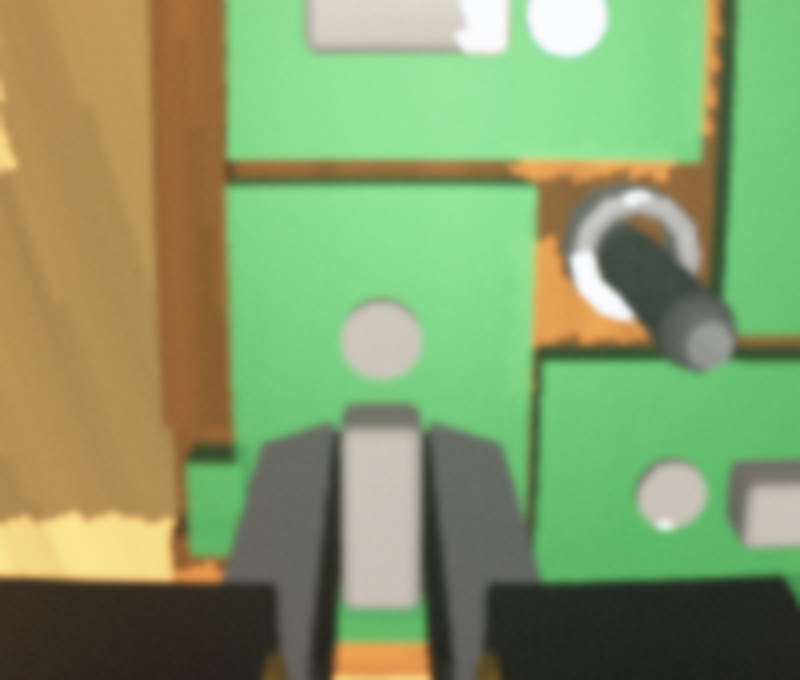

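```bash
python3 - <<'E'
from h import *
def cr(u,v): return (u/4+225-.4,v/4+120-.4)
print('tab',t2([cr(210,460),cr(210,557)],.2011)[:,0],'slot',t2([cr(165,428),cr(180,540)],.2147)[:,0])
print('tilefar',t2([cr(400,183)],.2011)[:,0],'tileA edge',t2([cr(400,160)],.2147)[:,0])
print('tileLR',t2([cr(230,220),cr(537,220)],.2011)[:,1],'wall',t2([cr(226,150),cr(155,150)],.2147)[:,1])
E
python3 - <<'E'
import cv2
im=cv2.imread('pics/d5.png'); cv2.imwrite('pics/d5z.png',cv2.resize(im[215:265,255:295],None,fx=12,fy=12,interpolation=cv2.INTER_CUBIC))
E
```

```text
tab [ 0.0019 -0.015 ] slot [ 0.0024 -0.0183]
tilefar [0.0455] tileA edge [0.0472]
tileLR [-0.0212  0.0245] wall [-0.0233 -0.0348]
```

View pics/d5z.png

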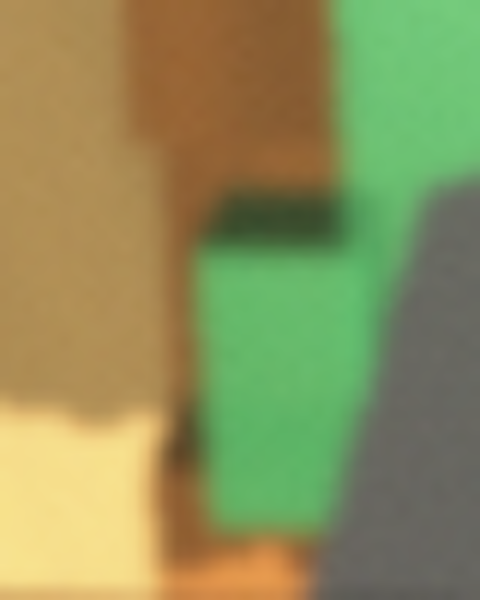

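Request:
move_arm(increments=[[[0,-0.009,0,0,0,0,0],[0,-0.009,0,0.02,0,0,0],[0,-0.009,0,0.04,0,0,0],[0,-0.009,0,0.06,0,0,0],[0,-0.009,0,0.08,0,0,0],[0,-0.009,0,0.1,0,0,0],[0,-0.009,0,0.128,0,0,0],[0,-0.009,0,0.128,0,0,0]]])

```text
time: 40.63
tool_pos: [0.4775, -0.0237, 0.2172]
ee_rot: [3.142, -0.0, 1.281]
wrist_force: [0.2, 0.3, -1.0]
width: 0.0117
```

```bash
python3 - <<'E'
from h import *
adv([-.0009,0,.0128])
o,im,d,p=look('d6',(225,425,120,290),4)
E
```

```text
t 40.63 pos [ 0.4775 -0.0237  0.2172] rot [ 3.1416e+00 -1.0000e-04  1.2805e+00] w 0.0117 F [ 0.2  0.3 -1. ] err [-0.0001  0.0005 -0.0005] q [-0.17  0.05  1.8   0.    1.3   0.12]
```

View pics/d6c.png

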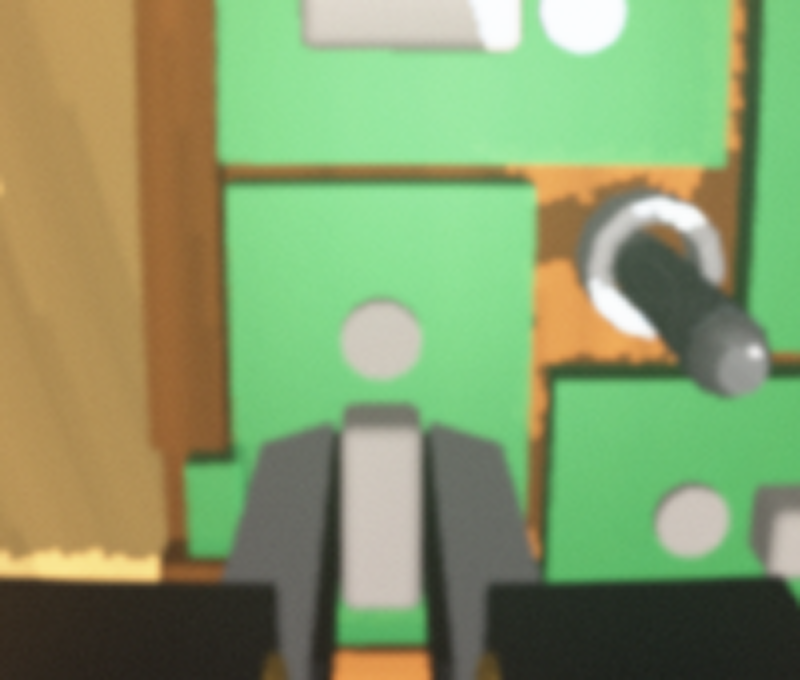

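```bash
python3 - <<'E'
from h import *
adv([0,0,.0005])
plan([(.497,-.010,.345,np.radians(73.37),.5,4)])
E
```

```text
2 x [0.5,0.096,0.073,-0.639,0,0,0]
6 x [0.5,0.095,0.072,-0.639,0,0,0]
end [ 0.497  -0.01    0.345   1.2806]
```

Request:
move_arm(increments=[[[0,0,0,0.005,0,0,0],[0.3,0,0,0.005,0,0,0],[0.3,0,0,0.005,0,0,0],[0.3,0,0,0.005,0,0,0],[0.3,0,0,0.005,0,0,0]]])

```text
time: 41.1
tool_pos: [0.4775, -0.0237, 0.2169]
ee_rot: [3.141, -0.0, 1.281]
wrist_force: [-0.4, -0.2, -1.0]
width: 0.0281
```

Request:
move_arm(increments=[[[0.3,0,0,-0.3,0,0,0],[0.5,0.096,0.073,-0.639,0,0,0],[0.5,0.096,0.073,-0.639,0,0,0]]])

```text
time: 41.35
tool_pos: [0.4899, -0.0163, 0.2877]
ee_rot: [3.128, -0.003, 1.281]
wrist_force: [1.3, -0.4, 2.1]
width: 0.0382
```

Request:
move_arm(increments=[[[0.5,0.095,0.072,-0.639,0,0,0],[0.5,0.095,0.072,-0.639,0,0,0],[0.5,0.095,0.072,-0.639,0,0,0],[0.5,0.095,0.072,-0.639,0,0,0],[0.5,0.095,0.072,-0.639,0,0,0],[0.5,0.095,0.072,-0.639,0,0,0],[0.5,0.095,0.072,-0.639,0,0,0]]])

```text
time: 41.93
tool_pos: [0.4964, -0.0096, 0.3428]
ee_rot: [-3.138, 0.0, 1.28]
wrist_force: [0.4, -0.4, 0.2]
width: 0.047
```

```bash
python3 - <<'E'
from h import *
o,im,d,p=look('t1',(190,450,60,260),3)
im2,d2,p2=snap('top','top1.png'); np.savez('top1.npz',im=im2,d=d2,**p2)
im3,d3,p3=snap('scene','scene1.png')
print('tray apparent',tray(im2,p2,False,(300,200)))
# heights via top depth at tile surfaces and walls
C=np.array([525.8,-4.2]); ex=np.array([.9581,-.2865]); ey=np.array([.2865,.9581])
def dep(P,p,d,fish):
    u=proj(p,P,fish)[0]; u=np.round(u).astype(int); w=d[u[1]-1:u[1]+2,u[0]-1:u[0]+2]; w=w[w>0]; 
    if not len(w): return None
    m=np.median(w)
    c,dd=ray(p,[u],fish); fz=(p['R']@dd[0])[2]; return (c+dd[0]*m/fz).round(4)[2]
for k in range(4):
    R=np.linalg.matrix_power(np.array([[0,-1],[1,0]]),k)
    out=[]
    for q in ((-60,25),(-60,55),(10,30),(10,55),(-35,60),(-39,68),(-35,70-0)):
        v=R@np.array(q); w=C+v[0]*ex+v[1]*ey
        out.append((dep([w[0]/1e3,w[1]/1e3,.016],p2,d2,False),dep([w[0]/1e3,w[1]/1e3,.016],p,d,True)))
    print(k,out)
x0,y0=255,140
cv2.imwrite('pics/top1c.png',cv2.resize(im2[140:245,260:365,::-1],None,fx=5,fy=5,interpolation=cv2.INTER_CUBIC))
E
```

```text
t 41.93 pos [ 0.4964 -0.0096  0.3428] rot [-3.1382e+00  5.0000e-04  1.2804e+00] w 0.047 F [ 0.4 -0.4  0.2] err [-0.0006  0.0004 -0.0022] q [-0.13 -0.01  1.59  0.    1.56  0.16]
tray apparent None
0 [(np.float64(0.2817), np.float64(0.0161)), (np.float64(0.0152), np.float64(0.0152)), (np.float64(0.5291), np.float64(0.0158)), (np.float64(0.53), np.float64(0.016)), (np.float64(0.5135), np.float64(0.0153)), (np.float64(0.5112), np.float64(0.0156)), (np.float64(0.5149), np.float64(0.0157))]
1 [(np.float64(0.507), np.float64(0.0156)), (np.float64(0.0145), np.float64(0.0147)), (np.float64(0.5129), np.float64(0.0157)), (np.float64(0.3291), np.float64(0.016)), (np.float64(0.285), np.float64(0.0157)), (np.float64(0.2819), np.float64(0.0156)), (np.float64(0.2824), np.float64(0.0157))]
2 [(np.float64(0.5325), np.float64(0.0158)), (np.float64(0.533), np.float64(0.0154)), (np.float64(0.5203), np.float64(0.0158)), (np.float64(0.5181), np.float64(0.0156)), (np.float64(0.5311), np.float64(0.1638)), (np.float64(0.5314), np.float64(0.1722)), (np.float64(0.5308), np.float64(0.1755))]
3 [(np.float64(0.5319), np.float64(0.0155)), (np.float64(0.5314), np.float64(0.0155)), (np.float64(0.5311), np.float64(0.0157)), (np.float64(0.5324), np.float64(0.0155)), (np.float64(0.5315), np.float64(0.0157)), (np.float64(0.5307), np.float64(0.0157)), (np.float64(0.5299), np.float64(0.0144))]
```

View pics/t1c.png

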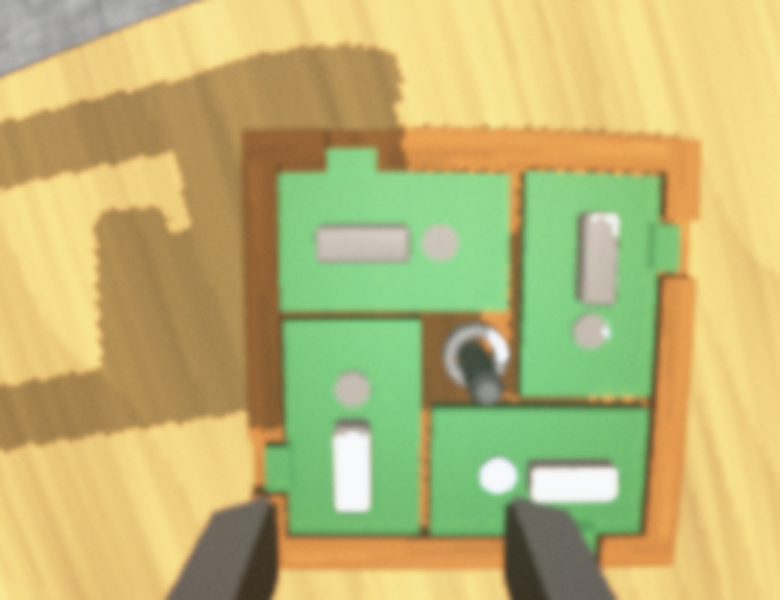

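View pics/top1.png

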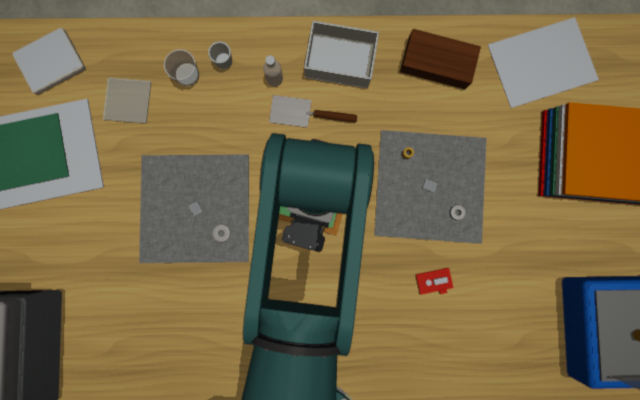

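```bash
python3 - <<'E'
from h import *
plan([(.434,.180,.30,np.radians(73.35),.7,6)])
E
```

```text
3 x [0.7,0.82,-0.573,0.225,0,0,0]
9 x [0.7,0.821,-0.574,0.225,0,0,0]
end [0.434  0.18   0.3    1.2806]
```

Request:
move_arm(increments=[[[0.7,0.82,-0.573,0.225,0,0,0],[0.7,0.82,-0.573,0.225,0,0,0],[0.7,0.82,-0.573,0.225,0,0,0],[0.7,0.82,-0.573,0.225,0,0,0]]])

```text
time: 42.42
tool_pos: [0.4638, 0.0881, 0.3205]
ee_rot: [-3.138, -0.0, 1.285]
wrist_force: [1.3, -0.2, 0.3]
width: 0.0655
```

Request:
move_arm(increments=[[[0.7,0.821,-0.574,0.225,0,0,0],[0.7,0.821,-0.574,0.225,0,0,0],[0.7,0.821,-0.574,0.225,0,0,0],[0.7,0.821,-0.574,0.225,0,0,0],[0.7,0.821,-0.574,0.225,0,0,0],[0.7,0.821,-0.574,0.225,0,0,0],[0.7,0.821,-0.574,0.225,0,0,0],[0.7,0.821,-0.574,0.225,0,0,0]]])

```text
time: 43.08
tool_pos: [0.4345, 0.1794, 0.3001]
ee_rot: [3.141, -0.0, 1.278]
wrist_force: [-0.3, -0.5, -0.3]
width: 0.0656
```

Request:
move_arm(increments=[[[0.7,0,0,0,0,0,0],[0.7,0,0,0,0,0,0],[0.7,0,0,0,0,0,0]]])

```text
time: 43.33
tool_pos: [0.4341, 0.1801, 0.2998]
ee_rot: [3.141, -0.0, 1.28]
wrist_force: [-0.2, -0.0, 0.5]
width: 0.0661
```

```bash
python3 - <<'E'
from h import *
o,im,d,p=look('w1',(190,450,60,260),3)
print(ring(im,p,(.4394,.2016),.009,.04,dbg='ring_w.png'))
E
```

```text
t 43.33 pos [0.4341 0.1801 0.2998] rot [ 3.1413e+00 -1.0000e-04  1.2797e+00] w 0.0661 F [-0.2 -0.   0.5] err [ 0.0001  0.     -0.0002] q [ 0.27 -0.05  1.72 -0.    1.47  0.56]
[('out', 437.9, 164.5, 22.9, 81.7), ('out', 440.3, 205.3, 36.8, 36.9), ('hole', 440.4, 205.1, 16.2, 16.4), ('out', 474.1, 232.2, 12.2, 34.0)]
```

View pics/ring_w.png

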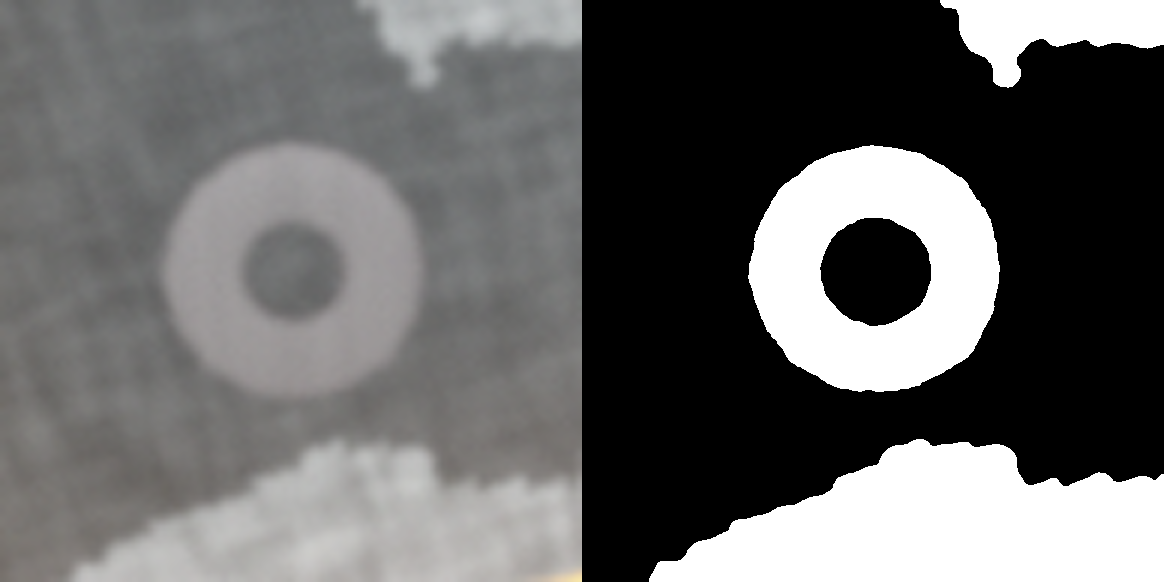

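```bash
python3 - <<'E'
from h import *
plan([(.4388,.203,.232,np.radians(73.35),.7,4),(.4388,.203,.2045,np.radians(73.35),.7,6)])
E
```

```text
6 x [0.7,0.234,-0.02,0.68,0,0,0]
7 x [0.7,-0,0,0.275,0,0,0]
end [0.4388 0.203  0.2045 1.2806]
```

Request:
move_arm(increments=[[[0.7,0.234,-0.02,0.68,0,0,0],[0.7,0.234,-0.02,0.68,0,0,0],[0.7,0.234,-0.02,0.68,0,0,0],[0.7,0.234,-0.02,0.68,0,0,0],[0.7,0.234,-0.02,0.68,0,0,0],[0.7,0.234,-0.02,0.68,0,0,0],[0.7,0.234,-0.02,0.68,0,0,0]]])

```text
time: 43.97
tool_pos: [0.4394, 0.2034, 0.2339]
ee_rot: [3.138, -0.002, 1.28]
wrist_force: [0.0, 0.1, 0.1]
width: 0.066
```

Request:
move_arm(increments=[[[0.7,0,0,0.08,0,0,0],[0.7,0,0,0.16,0,0,0],[0.7,0,0,0.22,0,0,0],[0.7,0,0,0.26,0,0,0],[0.7,0,0,0.275,0,0,0],[0.7,0,0,0.275,0,0,0],[0.7,0,0,0.275,0,0,0],[0.7,0,0,0.275,0,0,0]]])

```text
time: 44.63
tool_pos: [0.4388, 0.2036, 0.2044]
ee_rot: [3.141, -0.0, 1.281]
wrist_force: [0.1, -0.1, 0.1]
width: 0.0657
```

```bash
python3 - <<'E'
from h import *
o,im,d,p=look('w2',(190,450,120,300),3)
print(ring(im,p,(.4388,.203),.009,.04))
E
```

```text
t 44.63 pos [0.4388 0.2036 0.2044] rot [ 3.1412e+00 -4.0000e-04  1.2806e+00] w 0.0657 F [ 0.1 -0.1  0.1] err [-0.      0.0006 -0.0001] q [0.32 0.07 1.8  0.   1.27 0.61]
[('out', 438.1, 188.3, 62.4, 74.7), ('hole', 440.4, 205.2, 14.9, 15.5)]
```

View pics/w2c.png

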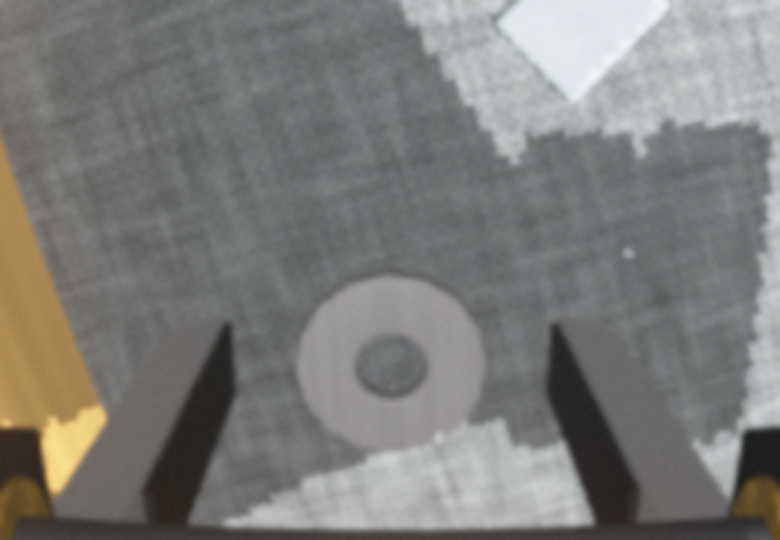

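```bash
python3 - <<'E'
from h import *
plan([(.4388,.203,.29,np.radians(73.35),0,2),(.5258,-.0042,.29,np.radians(73.35),0,6),(.5258,-.0042,.271,np.radians(73.35),0,6)])
E
```

```text
5 x [0,-0,0,-0.855,0,0,0]
2 x [0,-0.579,0.476,-0,0,0,0]
2 x [0,-0.579,0.475,-0,0,0,0]
8 x [0,-0.579,0.476,-0,0,0,0]
7 x [0,0,-0,0.19,0,0,0]
end [ 0.5258 -0.0042  0.271   1.2806]
```

Request:
move_arm(increments=[[[0,0,0,0,0,0,0],[0,0,0,0,0,0,0],[0,0,0,0,0,0,0],[0,0,0,0,0,0,0],[0,0,0,0,0,0,0],[0,0,0,0,0,0,0],[0,0,0,0,0,0,0],[0,0,0,0,0,0,0]]])

```text
time: 45.35
tool_pos: [0.4387, 0.2035, 0.2043]
ee_rot: [3.141, -0.0, 1.281]
wrist_force: [0.2, 0.3, 1.0]
width: 0.0379
```

Request:
move_arm(increments=[[[0,0,0,-0.2,0,0,0],[0,0,0,-0.5,0,0,0],[0,0,0,-0.8,0,0,0],[0,0,0,-0.855,0,0,0],[0,0,0,-0.855,0,0,0],[0,0,0,-0.855,0,0,0]]])

```text
time: 45.85
tool_pos: [0.4384, 0.2035, 0.289]
ee_rot: [-3.141, 0.0, 1.281]
wrist_force: [0.4, 0.0, -0.6]
width: 0.038
```

Request:
move_arm(increments=[[[0,-0.579,0.476,0,0,0,0],[0,-0.579,0.476,0,0,0,0],[0,-0.579,0.476,0,0,0,0]]])

```text
time: 46.1
tool_pos: [0.4685, 0.1308, 0.287]
ee_rot: [-3.139, 0.005, 1.276]
wrist_force: [1.0, -1.2, -0.9]
width: 0.0384
```

Request:
move_arm(increments=[[[0,-0.579,0.475,0,0,0,0],[0,-0.579,0.475,0,0,0,0],[0,-0.579,0.475,0,0,0,0]]])

```text
time: 46.35
tool_pos: [0.4975, 0.0616, 0.2872]
ee_rot: [-3.139, 0.004, 1.275]
wrist_force: [0.4, -0.7, -0.2]
width: 0.0383
```

Request:
move_arm(increments=[[[0,-0.579,0.476,0,0,0,0],[0,-0.579,0.476,0,0,0,0],[0,-0.579,0.476,0,0,0,0],[0,-0.579,0.476,0,0,0,0],[0,-0.579,0.476,0,0,0,0],[0,-0.579,0.476,0,0,0,0],[0,-0.579,0.476,0,0,0,0],[0,-0.579,0.476,0,0,0,0]]])

```text
time: 47.02
tool_pos: [0.5253, -0.0026, 0.2895]
ee_rot: [-3.141, -0.0, 1.282]
wrist_force: [0.1, 0.5, -1.0]
width: 0.0378
```

Request:
move_arm(increments=[[[0,0,0,0.08,0,0,0],[0,0,0,0.15,0,0,0],[0,0,0,0.17,0,0,0],[0,0,0,0.17,0,0,0],[0,0,0,0.17,0,0,0],[0,0,0,0.17,0,0,0],[0,0,0,0.17,0,0,0],[0,0,0,0.17,0,0,0]]])

```text
time: 47.68
tool_pos: [0.5258, -0.0038, 0.273]
ee_rot: [3.141, -0.0, 1.28]
wrist_force: [-0.7, 0.1, -0.9]
width: 0.0382
```

```bash
python3 - <<'E'
from h import *
c=cmd(); c[2]=.273; setcmd(c)
o,im,d,p=look('w5',(220,420,160,300),4)
E
```

```text
t 47.68 pos [ 0.5258 -0.0038  0.273 ] rot [ 3.1409e+00 -2.0000e-04  1.2804e+00] w 0.0382 F [-0.7  0.1 -0.9] err [-0.      0.0004 -0.    ] q [-0.12  0.1   1.62  0.    1.42  0.18]
```

View pics/w5c.png

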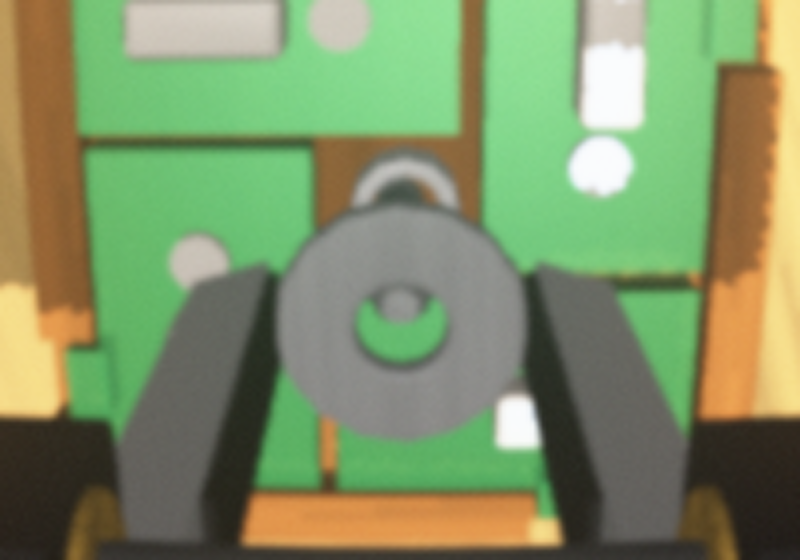

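```bash
python3 - <<'E'
from h import *
def cr(u,v): return (u/4+220-.4,v/4+160-.4)
print(t2([cr(402,321)],.1954),t2([cr(401,322)],.1954), t2([cr(402,303)],.205))
E
```

```text
[[0.0008 0.0014 0.1954]] [[0.0007 0.0012 0.1954]] [[1.00e-04 1.40e-03 2.05e-01]]
```

Request:
move_arm(increments=[[[0,-0.006,0,0,0,0,0],[0,-0.006,0,0.06,0,0,0],[0,-0.006,0,0.12,0,0,0],[0,-0.006,0,0.18,0,0,0],[0,-0.006,0,0.25,0,0,0],[0,-0.006,0,0.32,0,0,0],[0,-0.006,0,0.39,0,0,0],[0,-0.006,0,0.44,0,0,0]]])

```text
time: 48.4
tool_pos: [0.5252, -0.0043, 0.2273]
ee_rot: [-3.14, 0.0, 1.281]
wrist_force: [-0.9, -0.7, -0.7]
width: 0.0383
```

Request:
move_arm(increments=[[[0,0,0,0.03,0,0,0],[0,0,0,0.06,0,0,0],[0,0,0,0.085,0,0,0],[0,0,0,0.09,0,0,0],[0,0,0,0.09,0,0,0]]])

```text
time: 48.82
tool_pos: [0.5255, -0.0043, 0.2197]
ee_rot: [3.141, -0.0, 1.281]
wrist_force: [0.8, -0.3, -0.3]
width: 0.0384
```

```bash
python3 - <<'E'
from h import *
adv([-.0006,0,.053])
o,im,d,p=look('w6',(220,420,160,300),4)
E
```

```text
t 48.82 pos [ 0.5255 -0.0043  0.2197] rot [ 3.1415e+00 -1.0000e-04  1.2806e+00] w 0.0384 F [ 0.8 -0.3 -0.3] err [-0.0001  0.0005 -0.0003] q [-0.12  0.15  1.68  0.    1.31  0.17]
```

View pics/w6c.png

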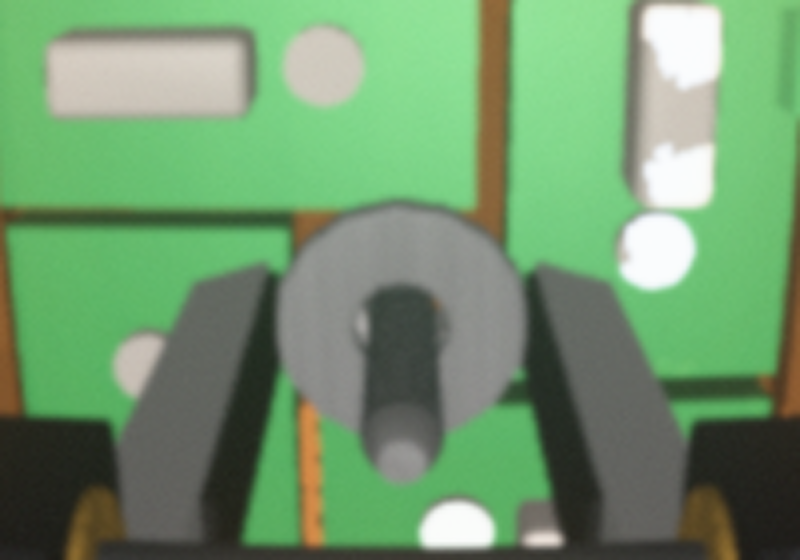

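```bash
python3 - <<'E'
from h import *
plan([(.5254,-.0048,.305,np.radians(73.37),.5,2),(.605,-.237,.31,np.radians(73.37),.5,6)])
E
```

```text
5 x [0.5,-0.001,-0.002,-0.85,0,0,0]
2 x [0.5,-0.666,0.476,-0.017,0,0,0]
2 x [0.5,-0.665,0.475,-0.016,0,0,0]
8 x [0.5,-0.666,0.476,-0.017,0,0,0]
end [ 0.605  -0.237   0.31    1.2806]
```

Request:
move_arm(increments=[[[0.5,0,0,0,0,0,0],[0.5,0,0,0,0,0,0],[0.5,0,0,0,0,0,0],[0.5,0,0,0,0,0,0],[0.5,0,0,0,0,0,0]]])

```text
time: 49.28
tool_pos: [0.5256, -0.0043, 0.2199]
ee_rot: [3.141, -0.0, 1.281]
wrist_force: [0.8, 0.0, 0.1]
width: 0.0471
```

Request:
move_arm(increments=[[[0.5,0,0,-0.2,0,0,0],[0.5,-0.001,-0.002,-0.5,0,0,0],[0.5,-0.001,-0.002,-0.85,0,0,0],[0.5,-0.001,-0.002,-0.85,0,0,0],[0.5,-0.001,-0.002,-0.85,0,0,0]]])

```text
time: 49.7
tool_pos: [0.526, -0.0044, 0.3077]
ee_rot: [3.135, -0.001, 1.281]
wrist_force: [0.6, 0.4, -0.3]
width: 0.0466
```

Request:
move_arm(increments=[[[0.5,-0.666,0.476,-0.017,0,0,0],[0.5,-0.666,0.476,-0.017,0,0,0],[0.5,-0.666,0.476,-0.017,0,0,0]]])

```text
time: 49.95
tool_pos: [0.5527, -0.0865, 0.3046]
ee_rot: [-3.141, 0.003, 1.276]
wrist_force: [-0.6, 0.2, -0.4]
width: 0.047
```

Request:
move_arm(increments=[[[0.5,-0.665,0.475,-0.016,0,0,0],[0.5,-0.665,0.475,-0.016,0,0,0],[0.5,-0.665,0.475,-0.016,0,0,0]]])

```text
time: 50.2
tool_pos: [0.5789, -0.1643, 0.3055]
ee_rot: [-3.14, 0.003, 1.275]
wrist_force: [-0.5, 0.1, 0.2]
width: 0.0473
```

Request:
move_arm(increments=[[[0.5,-0.666,0.476,-0.017,0,0,0],[0.5,-0.666,0.476,-0.017,0,0,0],[0.5,-0.666,0.476,-0.017,0,0,0],[0.5,-0.666,0.476,-0.017,0,0,0],[0.5,-0.666,0.476,-0.017,0,0,0],[0.5,-0.666,0.476,-0.017,0,0,0],[0.5,-0.666,0.476,-0.017,0,0,0],[0.5,-0.666,0.476,-0.017,0,0,0]]])

```text
time: 50.87
tool_pos: [0.6047, -0.2352, 0.3099]
ee_rot: [3.141, -0.0, 1.282]
wrist_force: [-0.5, 0.2, 0.2]
width: 0.0466
```

Request:
move_arm(increments=[[[0.5,0,0,0,0,0,0],[0.5,0,0,0,0,0,0],[0.5,0,0,0,0,0,0]]])

```text
time: 51.12
tool_pos: [0.6048, -0.2362, 0.3099]
ee_rot: [3.141, -0.0, 1.281]
wrist_force: [-0.7, -0.9, 0.6]
width: 0.0468
```

```bash
python3 - <<'E'
from h import *
o,im,d,p=look('h1',(190,450,60,260),3)
print(ring(im,p,(.612,-.217),.027,.024,brass=True,dbg='ring_b.png'))
print(ring(im,p,(.477,-.329),.015,.034))
E
```

```text
t 51.12 pos [ 0.6048 -0.2362  0.3099] rot [ 3.1413 -0.      1.281 ] w 0.0468 F [-0.7 -0.9  0.6] err [-0.0002  0.0009 -0.0001] q [-0.46  0.34  1.26  0.    1.54 -0.17]
[('out', 616.1, -217.7, 22.8, 25.4), ('hole', 616.3, -217.1, 10.1, 12.5)]
[('out', 488.3, -334.1, 55.8, 88.7)]
```

View pics/h1.png

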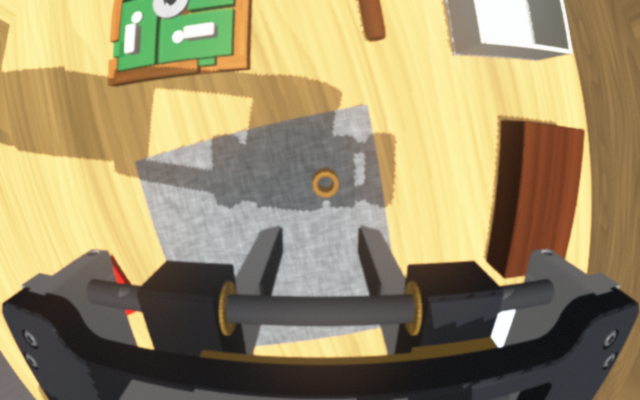

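View pics/ring_b.png

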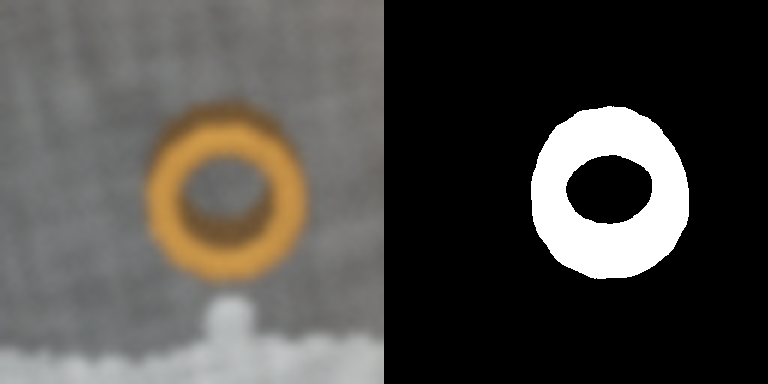

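```bash
python3 - <<'E'
from h import *
plan([(.6142,-.2207,.245,np.radians(73.37),.5,4),(.6142,-.2207,.2075,np.radians(73.37),.5,6)])
E
```

```text
6 x [0.5,0.183,0.041,0.65,0,0,0]
7 x [0.5,-0,0,0.375,0,0,0]
end [ 0.6142 -0.2207  0.2075  1.2806]
```

Request:
move_arm(increments=[[[0.5,0.183,0.041,0.65,0,0,0],[0.5,0.183,0.041,0.65,0,0,0],[0.5,0.183,0.041,0.65,0,0,0],[0.5,0.183,0.041,0.65,0,0,0],[0.5,0.183,0.041,0.65,0,0,0],[0.5,0.183,0.041,0.65,0,0,0],[0.5,0.183,0.041,0.65,0,0,0]]])

```text
time: 51.75
tool_pos: [0.6145, -0.2209, 0.2475]
ee_rot: [3.137, 0.001, 1.28]
wrist_force: [-0.0, 0.0, -0.8]
width: 0.0473
```

Request:
move_arm(increments=[[[0.5,0,0,0.1,0,0,0],[0.5,0,0,0.2,0,0,0],[0.5,0,0,0.3,0,0,0],[0.5,0,0,0.375,0,0,0],[0.5,0,0,0.375,0,0,0],[0.5,0,0,0.375,0,0,0],[0.5,0,0,0.375,0,0,0]]])

```text
time: 52.33
tool_pos: [0.6141, -0.2202, 0.207]
ee_rot: [-3.142, -0.0, 1.281]
wrist_force: [0.2, -0.3, -0.4]
width: 0.0471
```

```bash
python3 - <<'E'
from h import *
o,im,d,p=look('h2',(190,450,120,300),3)
plan([(.6142,-.2207,.298,np.radians(73.37),0,2),(.5254,-.0048,.298,np.radians(73.37),0,6)])
E
```

```text
t 52.33 pos [ 0.6141 -0.2202  0.207 ] rot [-3.1415e+00 -1.0000e-04  1.2806e+00] w 0.0471 F [ 0.2 -0.3 -0.4] err [-0.0001  0.0005 -0.0005] q [-0.43  0.42  1.36  0.    1.36 -0.14]
5 x [0,-0,0,-0.905,0,0,0]
2 x [0,0.605,-0.489,-0,0,0,0]
2 x [0,0.605,-0.49,-0,0,0,0]
8 x [0,0.604,-0.489,-0,0,0,0]
end [ 0.5254 -0.0048  0.298   1.2806]
```

View pics/h2c.png

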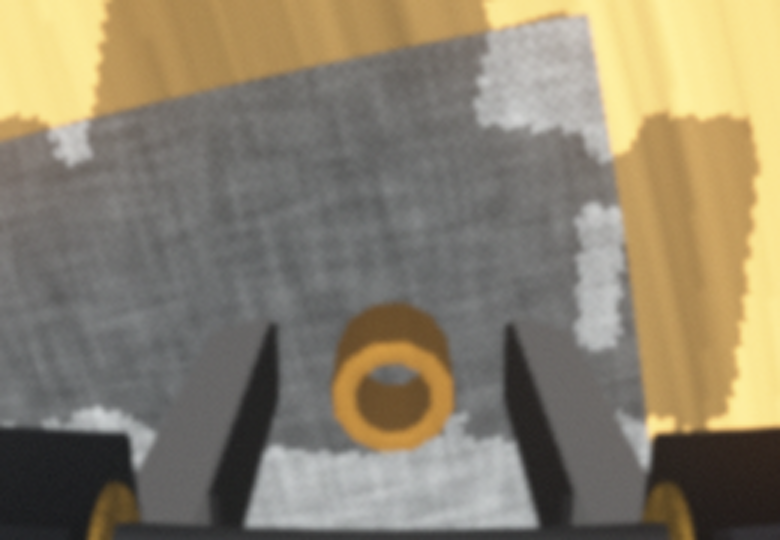

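Request:
move_arm(increments=[[[0,0,0,0,0,0,0],[0,0,0,0,0,0,0],[0,0,0,0,0,0,0],[0,0,0,0,0,0,0],[0,0,0,0,0,0,0],[0,0,0,0,0,0,0],[0,0,0,0,0,0,0],[0,0,0,0,0,0,0]]])

```text
time: 53.05
tool_pos: [0.6141, -0.2202, 0.2075]
ee_rot: [3.141, -0.0, 1.281]
wrist_force: [-0.5, 0.2, 1.3]
width: 0.023
```

Request:
move_arm(increments=[[[0,0,0,-0.2,0,0,0],[0,0,0,-0.5,0,0,0],[0,0,0,-0.8,0,0,0],[0,0,0,-0.905,0,0,0],[0,0,0,-0.905,0,0,0],[0,0,0,-0.905,0,0,0]]])

```text
time: 53.55
tool_pos: [0.6139, -0.2202, 0.2973]
ee_rot: [3.141, -0.0, 1.281]
wrist_force: [-0.5, -0.1, -0.9]
width: 0.0228
```

Request:
move_arm(increments=[[[0,0.605,-0.489,0,0,0,0],[0,0.605,-0.489,0,0,0,0],[0,0.605,-0.489,0,0,0,0]]])

```text
time: 53.8
tool_pos: [0.5819, -0.1433, 0.2931]
ee_rot: [-3.131, -0.004, 1.285]
wrist_force: [0.5, 0.3, -1.0]
width: 0.0227
```

Request:
move_arm(increments=[[[0,0.605,-0.49,0,0,0,0],[0,0.605,-0.49,0,0,0,0],[0,0.605,-0.49,0,0,0,0]]])

```text
time: 54.05
tool_pos: [0.5523, -0.0717, 0.2943]
ee_rot: [-3.133, -0.003, 1.285]
wrist_force: [-0.4, -0.4, -2.0]
width: 0.023
```

Request:
move_arm(increments=[[[0,0.604,-0.489,0,0,0,0],[0,0.604,-0.489,0,0,0,0],[0,0.604,-0.489,0,0,0,0],[0,0.604,-0.489,0,0,0,0],[0,0.604,-0.489,0,0,0,0],[0,0.604,-0.489,0,0,0,0],[0,0.604,-0.489,0,0,0,0],[0,0.604,-0.489,0,0,0,0]]])

```text
time: 54.72
tool_pos: [0.5256, -0.0054, 0.2973]
ee_rot: [-3.141, 0.0, 1.279]
wrist_force: [-0.0, 0.4, -0.6]
width: 0.0227
```

Request:
move_arm(increments=[[[0,0,0,0.08,0,0,0],[0,0,0,0.15,0,0,0],[0,0,0,0.21,0,0,0],[0,0,0,0.21,0,0,0],[0,0,0,0.21,0,0,0],[0,0,0,0.21,0,0,0],[0,0,0,0.21,0,0,0],[0,0,0,0.21,0,0,0]]])

```text
time: 55.38
tool_pos: [0.5254, -0.0043, 0.2771]
ee_rot: [3.141, -0.0, 1.281]
wrist_force: [-0.2, 0.4, -0.2]
width: 0.0229
```

```bash
python3 - <<'E'
from h import *
adv([0,0,.021])
o,im,d,p=look('h5',(220,420,160,300),4)
E
```

```text
t 55.38 pos [ 0.5254 -0.0043  0.2771] rot [ 3.1407e+00 -2.0000e-04  1.2807e+00] w 0.0229 F [-0.2  0.4 -0.2] err [-0.      0.0005  0.0001] q [-0.12  0.09  1.62  0.    1.43  0.17]
```

View pics/h5c.png

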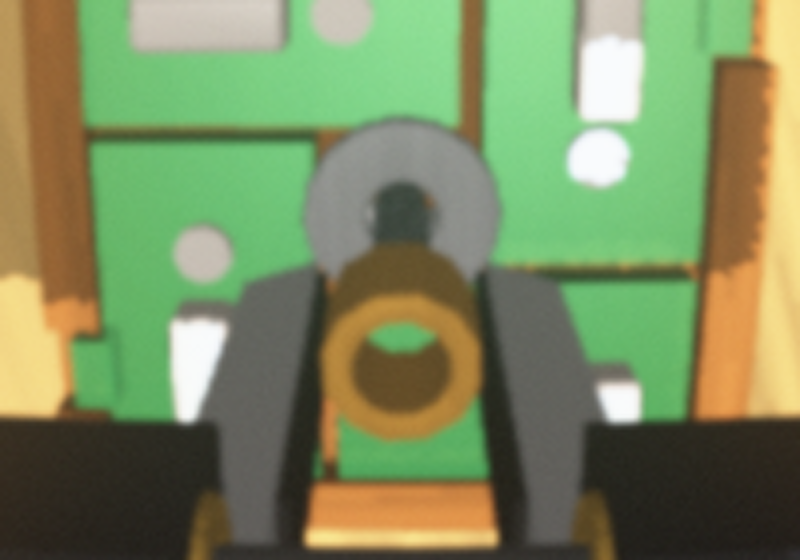

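```bash
python3 - <<'E'
from h import *
def cr(u,v): return (u/4+220-.4,v/4+160-.4)
print(t2([cr(402,367)],.1805), t2([cr(402,270)],.2042))
E
```

```text
[[-0.0002  0.0014  0.1805]] [[0.006  0.0014 0.2042]]
```

Request:
move_arm(increments=[[[0,0.007,0,0,0,0,0],[0,0.007,0,0.03,0,0,0],[0,0.007,0,0.06,0,0,0],[0,0.007,0,0.09,0,0,0],[0,0.007,0,0.12,0,0,0],[0,0.007,0,0.14,0,0,0],[0,0.007,0,0.14,0,0,0]]])

```text
time: 56.02
tool_pos: [0.5252, -0.0037, 0.2618]
ee_rot: [-3.14, 0.0, 1.28]
wrist_force: [-0.4, -0.2, -0.3]
width: 0.0225
```

```bash
python3 - <<'E'
from h import *
adv([.0007,0,.014])
o,im,d,p=look('h6',(220,420,160,300),4)
E
```

```text
t 56.02 pos [ 0.5252 -0.0037  0.2618] rot [-3.1401e+00  2.0000e-04  1.2805e+00] w 0.0225 F [-0.4 -0.2 -0.3] err [-0.0004  0.0005 -0.0012] q [-0.12  0.11  1.64  0.    1.4   0.18]
```

View pics/h6c.png

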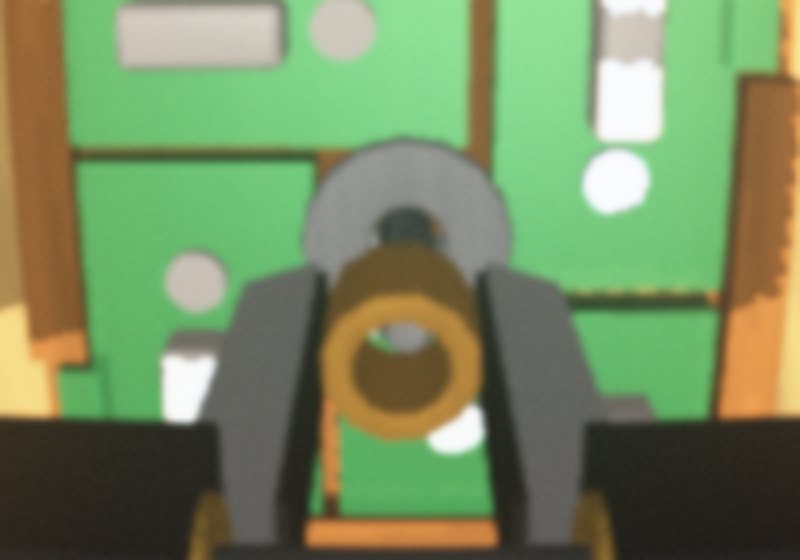

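Request:
move_arm(increments=[[[0,0,0,0.04,0,0,0],[0,0,0,0.09,0,0,0],[0,0,0,0.14,0,0,0],[0,0,0,0.2,0,0,0],[0,0,0,0.26,0,0,0],[0,0,0,0.31,0,0,0],[0,0,0,0.34,0,0,0],[0,0,0,0.34,0,0,0]]])

```text
time: 56.73
tool_pos: [0.5254, -0.0037, 0.2286]
ee_rot: [-3.141, -0.0, 1.281]
wrist_force: [0.1, 0.0, -1.9]
width: 0.0228
```

Request:
move_arm(increments=[[[0,0,0,0,0,0,0],[0,0,0,0,0,0,0],[0.5,0,0,0,0,0,0],[0.5,0,0,0,0,0,0],[0.5,0,0,0,0,0,0],[0.5,0,0,0,0,0,0]]])

```text
time: 57.23
tool_pos: [0.5255, -0.0037, 0.2288]
ee_rot: [3.141, -0.0, 1.281]
wrist_force: [0.4, 0.5, -0.0]
width: 0.045
```

```bash
python3 - <<'E'
from h import *
adv([0,0,.034])
o,im,d,p=look('h7',(220,420,160,300),4)
plan([(.5254,-.0045,.305,np.radians(73.37),.6,2),(.475,-.352,.30,np.radians(73.37),.65,6)])
E
```

```text
t 57.23 pos [ 0.5255 -0.0037  0.2288] rot [ 3.1414e+00 -1.0000e-04  1.2805e+00] w 0.045 F [ 0.4  0.5 -0. ] err [-0.0001  0.0005 -0.0002] q [-0.12  0.14  1.68  0.    1.33  0.18]
4 x [0.6,-0.004,-0.001,-0.76,0,0,0]
3 x [0.65,-0.868,0.128,0.012,0,0,0]
3 x [0.65,-0.869,0.128,0.013,0,0,0]
3 x [0.65,-0.868,0.128,0.012,0,0,0]
9 x [0.65,-0.869,0.127,0.013,0,0,0]
end [ 0.475  -0.352   0.3     1.2806]
```

View pics/h7c.png

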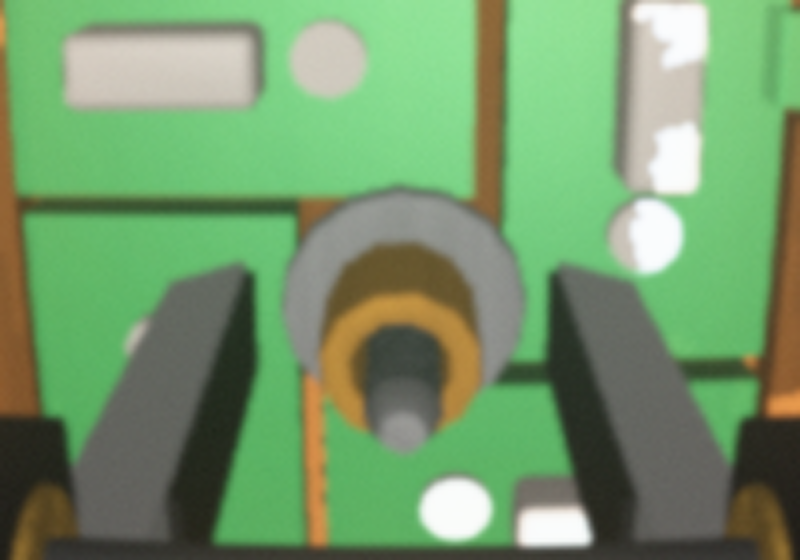

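Request:
move_arm(increments=[[[0.5,0,0,-0.2,0,0,0],[0.6,-0.004,-0.001,-0.5,0,0,0],[0.6,-0.004,-0.001,-0.76,0,0,0],[0.6,-0.004,-0.001,-0.76,0,0,0],[0.6,-0.004,-0.001,-0.76,0,0,0]]])

```text
time: 57.7
tool_pos: [0.5258, -0.0041, 0.3067]
ee_rot: [3.137, -0.001, 1.281]
wrist_force: [0.0, 0.2, -0.9]
width: 0.0564
```

Request:
move_arm(increments=[[[0.65,-0.868,0.128,0.012,0,0,0],[0.65,-0.868,0.128,0.012,0,0,0],[0.65,-0.868,0.128,0.012,0,0,0],[0.65,-0.868,0.128,0.012,0,0,0]]])

```text
time: 58.03
tool_pos: [0.5119, -0.0926, 0.3014]
ee_rot: [-3.138, 0.0, 1.276]
wrist_force: [0.9, 0.2, -0.3]
width: 0.0613
```

Request:
move_arm(increments=[[[0.65,-0.869,0.128,0.013,0,0,0],[0.65,-0.869,0.128,0.013,0,0,0],[0.65,-0.869,0.128,0.013,0,0,0],[0.65,-0.869,0.128,0.013,0,0,0]]])

```text
time: 58.37
tool_pos: [0.4998, -0.1785, 0.3008]
ee_rot: [-3.139, -0.001, 1.278]
wrist_force: [0.4, 1.5, 0.1]
width: 0.061
```

Request:
move_arm(increments=[[[0.65,-0.868,0.128,0.012,0,0,0],[0.65,-0.868,0.128,0.012,0,0,0],[0.65,-0.868,0.128,0.012,0,0,0],[0.65,-0.868,0.128,0.012,0,0,0]]])

```text
time: 58.7
tool_pos: [0.4877, -0.2646, 0.3]
ee_rot: [-3.14, -0.002, 1.279]
wrist_force: [-0.3, 0.4, -0.5]
width: 0.0611
```

Request:
move_arm(increments=[[[0.65,-0.869,0.127,0.013,0,0,0],[0.65,-0.869,0.127,0.013,0,0,0],[0.65,-0.869,0.127,0.013,0,0,0],[0.65,-0.869,0.127,0.013,0,0,0],[0.65,-0.869,0.127,0.013,0,0,0],[0.65,-0.869,0.127,0.013,0,0,0],[0.65,-0.869,0.127,0.013,0,0,0],[0.65,-0.869,0.127,0.013,0,0,0]]])

```text
time: 59.37
tool_pos: [0.4754, -0.3499, 0.2998]
ee_rot: [3.141, -0.0, 1.283]
wrist_force: [-0.5, -0.5, -0.4]
width: 0.0611
```

Request:
move_arm(increments=[[[0.65,0,0,0,0,0,0],[0.65,0,0,0,0,0,0],[0.65,0,0,0,0,0,0]]])

```text
time: 59.62
tool_pos: [0.4749, -0.3512, 0.2997]
ee_rot: [3.141, -0.0, 1.281]
wrist_force: [0.2, 0.2, 0.3]
width: 0.061
```

```bash
python3 - <<'E'
from h import *
o,im,d,p=look('k1',(190,450,60,260),3)
print(ring(im,p,(.477,-.329),.015,.034,dbg='ring_k.png'))
E
```

```text
t 59.62 pos [ 0.4749 -0.3512  0.2997] rot [ 3.1415e+00 -1.0000e-04  1.2809e+00] w 0.061 F [0.2 0.2 0.3] err [-0.0001  0.0008 -0.0003] q [-0.73  0.22  1.43  0.    1.49 -0.44]
[('out', 470.4, -359.1, 19.5, 81.8), ('out', 480.2, -329.6, 30.7, 34.5), ('hole', 479.4, -329.2, 15.5, 16.1)]
```

View pics/k1.png

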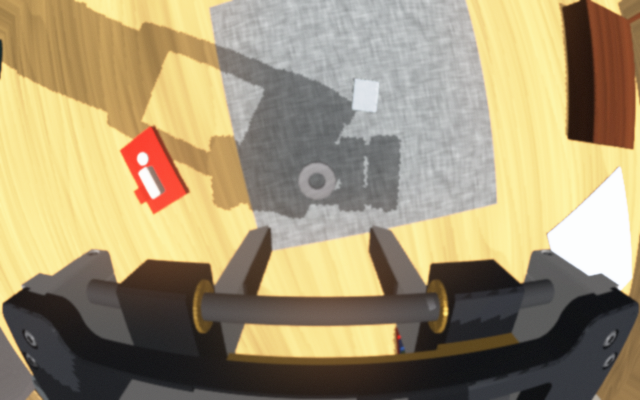

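View pics/ring_k.png

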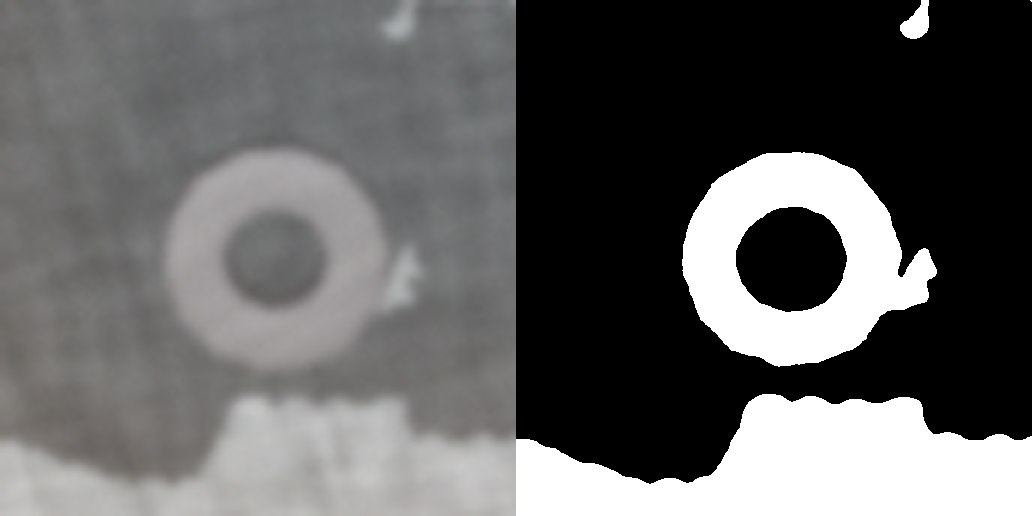

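```bash
python3 - <<'E'
from h import *
plan([(.4778,-.3315,.235,np.radians(73.37),.65,4),(.4778,-.3315,.2065,np.radians(73.37),.65,6)])
E
```

```text
6 x [0.65,0.205,-0.032,0.65,0,0,0]
7 x [0.65,-0,0,0.285,0,0,0]
end [ 0.4778 -0.3315  0.2065  1.2806]
```

Request:
move_arm(increments=[[[0.65,0.205,-0.032,0.65,0,0,0],[0.65,0.205,-0.032,0.65,0,0,0],[0.65,0.205,-0.032,0.65,0,0,0],[0.65,0.205,-0.032,0.65,0,0,0],[0.65,0.205,-0.032,0.65,0,0,0],[0.65,0.205,-0.032,0.65,0,0,0],[0.65,0.205,-0.032,0.65,0,0,0]]])

```text
time: 60.25
tool_pos: [0.4781, -0.332, 0.2371]
ee_rot: [3.138, 0.002, 1.28]
wrist_force: [-0.3, 0.3, -0.2]
width: 0.061
```

Request:
move_arm(increments=[[[0.65,0,0,0.08,0,0,0],[0.65,0,0,0.16,0,0,0],[0.65,0,0,0.24,0,0,0],[0.65,0,0,0.285,0,0,0],[0.65,0,0,0.285,0,0,0],[0.65,0,0,0.285,0,0,0],[0.65,0,0,0.285,0,0,0]]])

```text
time: 60.83
tool_pos: [0.4777, -0.331, 0.2061]
ee_rot: [3.142, -0.0, 1.281]
wrist_force: [0.6, -0.1, 0.4]
width: 0.0608
```

```bash
python3 - <<'E'
from h import *
o,im,d,p=look('k2',(190,450,120,300),3)
r=ring(im,p,(.4778,-.3315),.015,.034); print(r)
plan([(.4778,-.3315,.303,np.radians(73.37),0,2),(.5256,-.0041,.303,np.radians(73.37),0,6)])
E
```

```text
t 60.83 pos [ 0.4777 -0.331   0.2061] rot [ 3.1416e+00 -1.0000e-04  1.2806e+00] w 0.0608 F [ 0.6 -0.1  0.4] err [-0.0001  0.0004 -0.0004] q [-0.7   0.28  1.56  0.    1.31 -0.41]
[('out', 501.4, -327.0, 4.4, 11.5), ('out', 474.5, -345.2, 56.8, 71.9), ('hole', 479.4, -329.1, 14.7, 15.4)]
5 x [0,-0,0,-0.965,0,0,0]
2 x [0,0.818,-0.12,-0,0,0,0]
2 x [0,0.819,-0.12,-0,0,0,0]
2 x [0,0.818,-0.119,-0,0,0,0]
8 x [0,0.819,-0.12,-0,0,0,0]
end [ 0.5256 -0.0041  0.303   1.2806]
```

View pics/k2c.png

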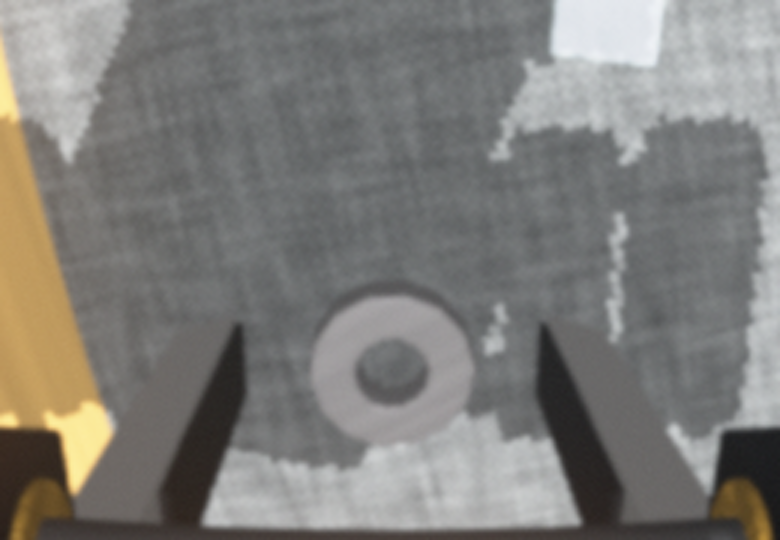

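Collar centred between the fingers; grip, lift, carry to the bolt.

Request:
move_arm(increments=[[[0,0,0,0,0,0,0],[0,0,0,0,0,0,0],[0,0,0,0,0,0,0],[0,0,0,0,0,0,0],[0,0,0,0,0,0,0],[0,0,0,0,0,0,0],[0,0,0,0,0,0,0],[0,0,0,0,0,0,0]]])

```text
time: 61.55
tool_pos: [0.4777, -0.331, 0.2063]
ee_rot: [3.141, 0.0, 1.281]
wrist_force: [0.2, 1.2, 0.3]
width: 0.0331
```

Request:
move_arm(increments=[[[0,0,0,-0.2,0,0,0],[0,0,0,-0.5,0,0,0],[0,0,0,-0.8,0,0,0],[0,0,0,-0.965,0,0,0],[0,0,0,-0.965,0,0,0],[0,0,0,-0.965,0,0,0]]])

```text
time: 62.05
tool_pos: [0.4777, -0.3311, 0.3033]
ee_rot: [3.14, 0.001, 1.281]
wrist_force: [-0.2, 1.1, -1.2]
width: 0.0327
```

Request:
move_arm(increments=[[[0,0.818,-0.12,0,0,0,0],[0,0.818,-0.12,0,0,0,0],[0,0.818,-0.12,0,0,0,0]]])

```text
time: 62.3
tool_pos: [0.4895, -0.2437, 0.2995]
ee_rot: [-3.135, -0.006, 1.286]
wrist_force: [-0.1, 0.7, -0.8]
width: 0.0332
```

Request:
move_arm(increments=[[[0,0.819,-0.12,0,0,0,0],[0,0.819,-0.12,0,0,0,0],[0,0.819,-0.12,0,0,0,0]]])

```text
time: 62.55
tool_pos: [0.5014, -0.1618, 0.2999]
ee_rot: [-3.136, -0.005, 1.287]
wrist_force: [-0.7, 0.1, -1.1]
width: 0.0328
```

Request:
move_arm(increments=[[[0,0.818,-0.119,0,0,0,0],[0,0.818,-0.119,0,0,0,0],[0,0.818,-0.119,0,0,0,0]]])

```text
time: 62.8
tool_pos: [0.5134, -0.0804, 0.3002]
ee_rot: [-3.137, -0.004, 1.287]
wrist_force: [-0.7, -0.7, -0.8]
width: 0.0331
```

Request:
move_arm(increments=[[[0,0.819,-0.12,0,0,0,0],[0,0.819,-0.12,0,0,0,0],[0,0.819,-0.12,0,0,0,0],[0,0.819,-0.12,0,0,0,0],[0,0.819,-0.12,0,0,0,0],[0,0.819,-0.12,0,0,0,0],[0,0.819,-0.12,0,0,0,0],[0,0.819,-0.12,0,0,0,0]]])

```text
time: 63.47
tool_pos: [0.5253, -0.0049, 0.3024]
ee_rot: [-3.141, 0.0, 1.279]
wrist_force: [0.3, -0.3, -0.5]
width: 0.0328
```

Request:
move_arm(increments=[[[0,0,0,0.08,0,0,0],[0,0,0,0.16,0,0,0],[0,0,0,0.24,0,0,0],[0,0,0,0.28,0,0,0],[0,0,0,0.28,0,0,0],[0,0,0,0.28,0,0,0],[0,0,0,0.28,0,0,0],[0,0,0,0.28,0,0,0]]])

```text
time: 64.13
tool_pos: [0.5256, -0.0035, 0.2752]
ee_rot: [3.141, -0.0, 1.281]
wrist_force: [0.6, -0.1, -0.7]
width: 0.0329
```

```bash
python3 - <<'E'
from h import *
adv([0,0,.028])
o,im,d,p=look('k5',(220,420,160,300),4)
E
```

```text
t 64.13 pos [ 0.5256 -0.0035  0.2752] rot [ 3.1406e+00 -3.0000e-04  1.2807e+00] w 0.0329 F [ 0.6 -0.1 -0.7] err [0.     0.0005 0.0002] q [-0.11  0.1   1.62  0.    1.42  0.18]
```

View pics/k5c.png

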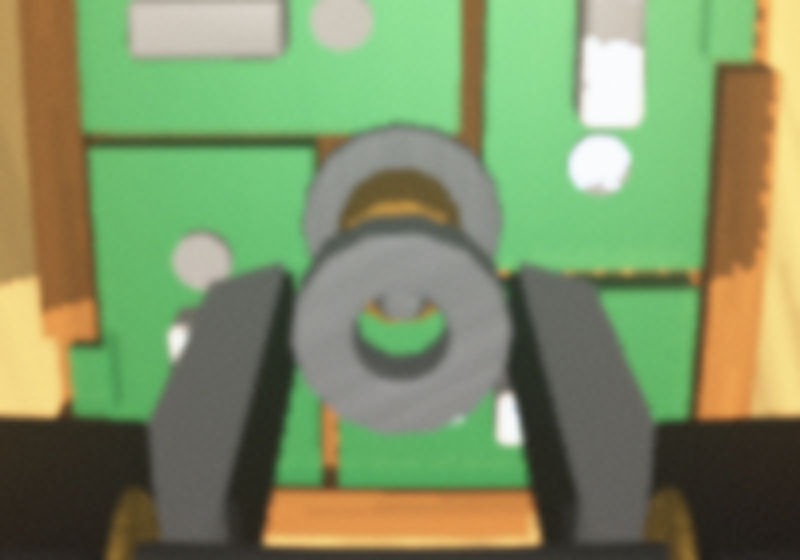

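```bash
python3 - <<'E'
from h import *
def cr(u,v): return (u/4+220-.4,v/4+160-.4)
print(t2([cr(402,334)],.1912), t2([cr(404,301)],.2072))
E
```

```text
[[0.0004 0.0014 0.1912]] [[-0.0004  0.0017  0.2072]]
```

Request:
move_arm(increments=[[[0,-0.007,0.002,0,0,0,0],[0,-0.007,0.002,0.03,0,0,0],[0,-0.007,0.002,0.06,0,0,0],[0,-0.007,0.002,0.1,0,0,0],[0,-0.007,0.002,0.14,0,0,0],[0,-0.007,0.002,0.18,0,0,0],[0,-0.007,0.002,0.22,0,0,0],[0,-0.007,0.002,0.232,0,0,0]]])

```text
time: 64.85
tool_pos: [0.5253, -0.0043, 0.2512]
ee_rot: [-3.141, 0.0, 1.281]
wrist_force: [-2.4, 0.3, 4.5]
width: 0.033
```

Request:
move_arm(increments=[[[0,0,0,0,0,0,0],[0,0,0,0,0,0,0],[0,0,0,0,0,0,0]]])

```text
time: 65.1
tool_pos: [0.5254, -0.0043, 0.2514]
ee_rot: [-3.142, -0.0, 1.281]
wrist_force: [0.7, 0.3, -1.3]
width: 0.0331
```

```bash
python3 - <<'E'
from h import *
adv([-.0007,.0002,.0232])
o,im,d,p=look('k6',(220,420,160,300),4)
E
```

```text
t 65.1 pos [ 0.5254 -0.0043  0.2514] rot [-3.1416e+00 -1.0000e-04  1.2806e+00] w 0.0331 F [ 0.7  0.3 -1.3] err [-0.0002  0.0005 -0.0004] q [-0.12  0.12  1.65  0.    1.38  0.17]
```

View pics/k6c.png

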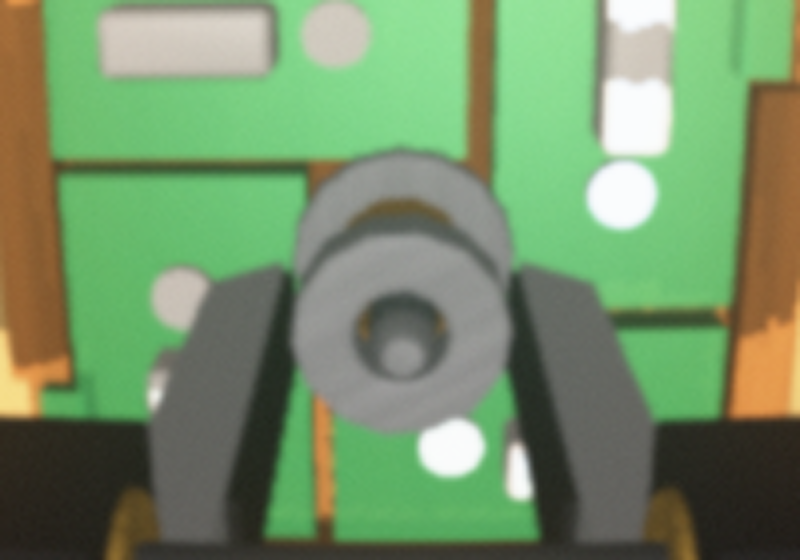

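Request:
move_arm(increments=[[[0.5,0,0,0,0,0,0],[0.5,0,0,0,0,0,0],[0.5,0,0,0,0,0,0],[0.5,0,0,0,0,0,0],[0.5,0,0,0,0,0,0]]])

```text
time: 65.57
tool_pos: [0.5254, -0.0043, 0.2516]
ee_rot: [3.141, -0.0, 1.28]
wrist_force: [-0.4, 0.1, -0.7]
width: 0.0468
```

Request:
move_arm(increments=[[[0.5,0,0,-0.2,0,0,0],[0.5,0,0,-0.5,0,0,0],[0.5,0,0,-0.9,0,0,0],[0.5,0,0,-0.9,0,0,0],[0.5,0,0,-0.9,0,0,0]]])

```text
time: 65.98
tool_pos: [0.5261, -0.0044, 0.345]
ee_rot: [3.134, -0.001, 1.281]
wrist_force: [-0.3, 0.6, -0.6]
width: 0.047
```

Request:
move_arm(increments=[[[0.5,-0.9,0,-0.2,0,0,0],[0.5,-0.9,0,-0.2,0,0,0],[0.5,-0.9,0,-0.2,0,0,0],[0.5,-0.9,0,-0.2,0,0,0]]])

```text
time: 66.32
tool_pos: [0.499, -0.0925, 0.3608]
ee_rot: [-3.141, 0.0, 1.276]
wrist_force: [0.9, 0.4, -0.4]
width: 0.0468
```

```bash
python3 - <<'E'
from h import *
adv([-.09,0,-.11])
o,im,d,p=look('f1',(190,450,0,230),3)
im3,d3,p3=snap('scene','scenef.png'); np.savez('scenef.npz',im=im3,d=d3,**p3)
cv2.imwrite('pics/scenefc.png',cv2.resize(im3[150:260,250:400,::-1],None,fx=5,fy=5,interpolation=cv2.INTER_CUBIC))
E
```

```text
t 66.32 pos [ 0.499  -0.0925  0.3608] rot [-3.1407e+00  3.0000e-04  1.2764e+00] w 0.0468 F [ 0.9  0.4 -0.4] err [-0.0008 -0.0015 -0.001 ] q [-0.3   0.01  1.54 -0.    1.59 -0.  ]
```

View pics/f1c.png

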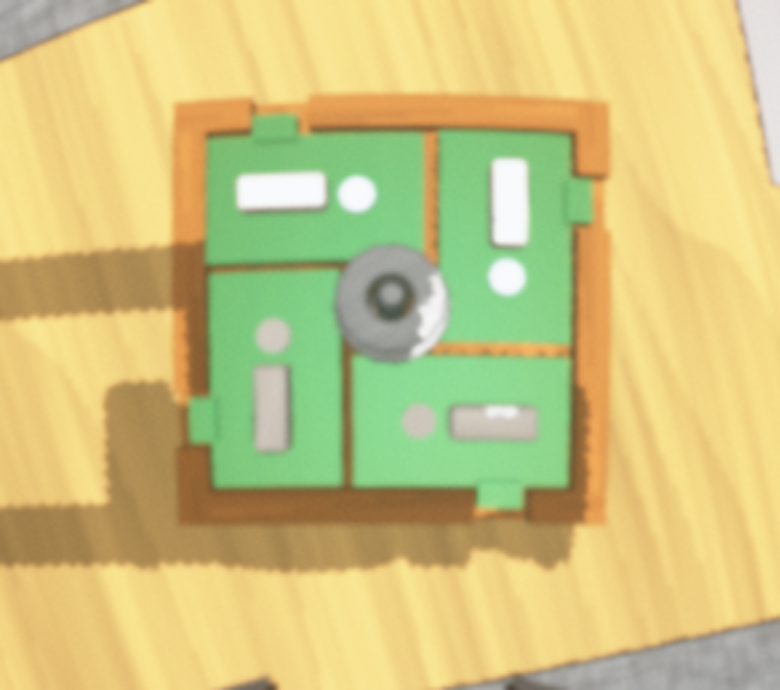

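View pics/scenefc.png

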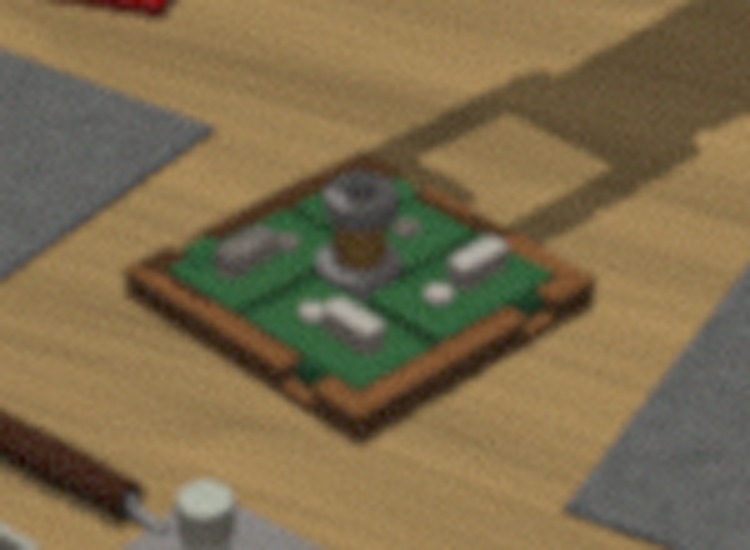

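Request:
move_arm(increments=[[[0.5,-0.5,0,-0.3,0,0,0],[0.5,-0.5,0,-0.3,0,0,0],[0.5,-0.5,0,-0.3,0,0,0],[0.5,-0.5,0,-0.3,0,0,0],[0.5,-0.5,0,-0.3,0,0,0],[0.5,-0.5,0,-0.3,0,0,0]]])

```text
time: 66.92
tool_pos: [0.4856, -0.1371, 0.39]
ee_rot: [-3.139, -0.001, 1.283]
wrist_force: [-0.2, -0.2, 0.5]
width: 0.0472
```

```bash
python3 - <<'E'
from h import *
o,im,d,p=look('f2',(190,450,0,230),3)
a,_,pa=load('top0.npz'); b,_,pb=snap('top','topf.png')
def zmap(d,p,fish,u0,u1,v0,v1):
    vv,uu=np.mgrid[v0:v1,u0:u1]; uv=np.stack([uu.ravel(),vv.ravel()],1)
    c,dd=ray(p,uv,fish); fz=(dd@p['R'].T)[:,2]; s=d[vv.ravel(),uu.ravel()]/fz
    X=c+dd*s[:,None]; return X,uv
u=proj(p,[.5258,-.0042,.06],True)[0].astype(int); print(u)
X,uv=zmap(d,p,True,u[0]-60,u[0]+60,max(u[1]-60,0),u[1]+60)
r=np.hypot(X[:,0]-.527,X[:,1]+.002)
k=(r>.010)&(r<.015); print('collar top z',np.percentile(X[k,2],[5,25,50,75,95]).round(4)); k=X[:,2]>.064; print('bolt',X[k].mean(0).round(4))
# tile heights
C=np.array([525.8,-4.2]); ex=np.array([.9581,-.2865]); ey=np.array([.2865,.9581])
for q in range(4):
    R=np.linalg.matrix_power(np.array([[0,-1],[1,0]]),q); zz=[]
    for g in ((-58,22),(-58,58),(8,22),(8,58)):
        v=R@np.array(g); w=(C+v[0]*ex+v[1]*ey)/1e3; kk=np.hypot(X[:,0]-w[0]-.001,X[:,1]-w[1]-.002)<.005
        zz.append(np.median(X[kk,2]).round(4) if kk.any() else None)
    print(q,zz)
for n,(x0,x1,y0,y1) in dict(offL=(185,207,200,220),offR=(420,442,176,196),knife=(268,360,92,130),red=(412,456,264,298)).items():
    print(n,np.abs(a[y0:y1,x0:x1].astype(int)-b[y0:y1,x0:x1]).mean().round(2))
E
```

```text
t 66.92 pos [ 0.4856 -0.1371  0.39  ] rot [-3.1390e+00 -1.0000e-03  1.2825e+00] w 0.0472 F [-0.2 -0.2  0.5] err [-0.0142 -0.0461  0.0282] q [-0.39 -0.01  1.5   0.    1.65 -0.1 ]
[320  57]
collar top z [0.024  0.0591 0.0596 0.0603 0.0609]
bolt [ 0.5177 -0.0334  0.2119]
0 [np.float64(0.0157), np.float64(0.0159), np.float64(0.0157), np.float64(0.0156)]
1 [np.float64(0.0156), np.float64(0.0158), np.float64(0.0157), np.float64(0.0158)]
2 [np.float64(0.0158), np.float64(0.0156), np.float64(0.0157), np.float64(0.0157)]
3 [np.float64(0.0155), np.float64(0.0155), np.float64(0.0159), np.float64(0.0154)]
offL 15.18
offR 29.67
knife 15.88
red 43.31
```

View pics/topf.png

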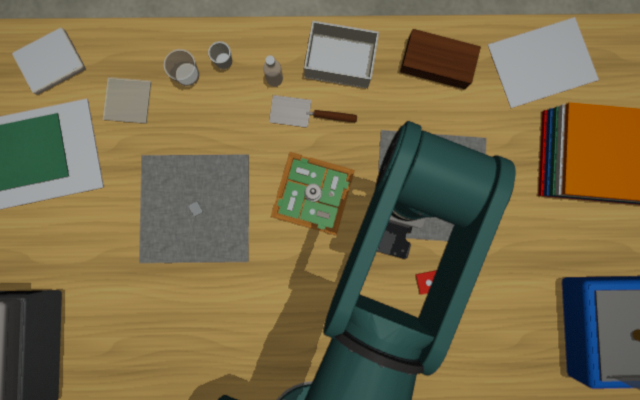

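```bash
python3 - <<'E'
from h import *
print(robot.close_job())
E
```

```text
the job is handed in; nothing more can be done
None
```

The tray is assembled and handed in at about 67 s of the 210 s limit. I put the spacer on the bolt first, then the four green tiles in the four pockets, then the washer, bushing and collar.

**Last checks**
- **Tiles:** The depth picture puts all four tile tops at 15–16 mm, level with the 16 mm wall tops. The wrist picture shows each tab in its slot.
- **Stack:** The collar top reads 59.6 mm against an expected 60 mm, so the stack is fully down. The washer and bushing show between the tiles and the collar.
- **Forces:** The highest wrist reading was about 5 N, well under the limits.
- **Knock:** I saw none of the hardware moved aside at any look.
- **Bystanders:** In the final top view the left offcut and the palette knife are where they started. The arm hid the right offcut there, but it looked in place in the wrist view just before I gripped the collar.

**Checks that failed or disagreed**
- **Wrist camera:** Its positions differed from where things really sat by about 2 mm, so I corrected each placing from close-up pictures.
- **Before-and-after comparison:** The automatic top-view picture difference was no use, with high readings for both offcuts, the knife and the red tile. I put that down to lighting and the arm in view and judged positions by eye.
- **Bolt reading:** My last automatic reading of the bolt was meaningless because it also picked up other pixels.

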